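Load bonded glass trophies into a UV curing carousel

ROBOT

A 6-joint arm with a two-finger parallel gripper is mounted at the origin on the work surface. World frame = base frame: x ahead of the robot, y to its left, z up, the work surface at z = 0. Lengths are in m, angles in rad, forces in N, time in s.
With the tool pointing down it reaches from about 0.375 to 0.9 m from the base axis. Payload 3.1 kg.
Tool frame: the origin (TCP) lies midway between the tips of the shut fingers; the grasp point (between the pads) lies 19 mm behind it (manip.grasp_offset is the distance from the TCP to the grasp point, in m); z points along the fingers, y is the line along which they close (so a half turn about z gives the same grasp; the last joint's range is limited). The gripper opens to 85 mm and grips with 20 to 120 N. Pads are 22 mm wide; open, the fingers measure 114 mm over their backs; the gripper's body (76 mm by 85 mm) begins 54 mm behind the grasp point. The pads swing forward as they close: fully open they stand 13 mm farther back than shut.
Start: joints at [-1.298, 0.527, 1.433, -0, 1.181, -0.178], TCP at [0.273, -0.562, 0.231] pointing down, gripper open.
Joint ranges: [-3.08, 3.08], [-0.75, 2.2], [0.22, 2.44], [-1.43, 4.57], [0, 2.65], [-2.85, 2.85]. Speed limits (rad/s): [2.79, 2.79, 3.14, 3.14, 3.14, 3.14].

INTERFACE

Orientations are given as a unit quaternion [x, y, z, w].
In Python, from station import sensors, cams, order, manip gives the robot as it stands.
- The arm moves only by the tool move_arm, never from a script. Its argument "targets" is a list of rows, each an object of numbers: "dx", "dy", "dz": the shift along the world's x, y, z normalised to -1 to 1, where 1 is 25 mm; "rx", "ry", "rz": the turn, a rotation vector about the world's x, y, z normalised to -1 to 1, where 1 is 30 degrees. A call has exactly 10 rows; each row shifts and turns the commanded pose from where the row before left it; what a row does not reach is not made up. A row lasts 1/8 s, in which the tool goes at most 62.5 mm and 10.7 degrees, less where a joint would pass 70% of its speed; a pose out of reach is approached as far as the arm can. A call with a number of a shift or a turn outside -1 to 1 is refused whole. A call with a gripper value outside its range is refused whole. "claw" is the opening in per cent of the stroke, from 0 (shut) to 100 (fully open), set as the call begins (left out, the last holds). The fingers move at their own pace and stop on an object; "newtons" is the grip in N (left out, the last holds). Time passes only in rows, so rows that do not move let the fingers close, or fill a call up. It gives the time, the measured TCP pose, the force, the opening and the grip force at its end, in the units of the state.
- sensors.sense(): the state, without advancing time (a new reading comes with each control period).
- cams.snapshot(name): name is "scene" or "top" or "wrist"; returns the picture (420x560x3 uint8, red, green, blue); there is no depth.
- cams.camera_model(name): a dict with "fx", "fy", "cx", "cy" (pixels), "extrinsics" (4x4, takes a point from world to camera coordinates). Camera axes: x right, y down, z forward; pixel columns grow to the right and rows downward; lengths in m; the calibration is good to about 2 mm. The wrist camera is an equidistant fisheye: a pixel r from the principal point sees the ray r / f radians off the axis. A picture is of the moment at which its call begins: read the wrist's pose just before it. camera_model takes no time and is no camera call; for the wrist camera it gives the pose at the moment of the call.
- order.sign_off(): hands the job in; it is judged then, once.
The state is a dict: "t": time; "q": joint angles; "qd": joint speeds; "tau": joint torques, N m; "tcp_pos": TCP position; "tool_rot": TCP orientation; "force": force on the tool from outside, world axes, zero at the start; "ft_torque": the same for the moment, N m; "finger_gap": opening from 0.0 (shut) to 1.0 (fully open); "gripper_force": force on a finger pad.
Only numpy, scipy, OpenCV 4.12 (cv2) and the standard library are available. Lean on these libraries where they do the work, as an engineer would, in place of code of your own. Each camera call takes 0.05 s, during which the arm holds its last target. There are 200 camera calls.

TASK

The glued glass trophies standing on the bench need curing: give each one a clean pan of its own, taken from the top of the nested pile and set squarely on the carousel station of the trophy's own colour, with the trophy standing upright in it. The hood leaves only the station in the front bay open, so turn the carousel by its knob for each one, and finish with the bare white station square in the bay so that everything is under the lamps. Leave the pans you do not need nested in the pile, and do not disturb the other things on the bench.

Things in the scene. Friction and masses are not known exactly. Their poses are not given: they have to be found in the camera images.
- curer: The UV curing carousel (fixed): white plinth 430 x 430 x 22 mm, an aluminium turntable of 186 mm radius (top 36 mm above the bench), and over its back part a fixed see-through amber hood, 416 mm wide, roof top 134 mm above the bench, walls 4 mm. Origin: on the bench under the spindle; x points from the bay to the spindle
- bay (a point): Middle of the loading bay, the open front part of the carousel on the robot's side, 125 mm from the spindle, at the height of the turntable's top. A station here is open to above; the roof's front edge is 63 mm from this point towards the spindle. Stations elsewhere are under the hood
- carousel (a joint): Angle of the turntable (rad), growing anticlockwise seen from above; turns freely both ways (stops only at +-12 rad), about 0.12 N m of friction, stays where it is left. Four stations at 90 degrees: in the bay is white at 0, red at -pi/2, blue at pi, green at pi/2 (and any whole turns more)
- knob (a point): Middle of the black bar knob on the turntable's spindle, above the hood roof: 66 mm long, 16 mm wide, 34 mm tall (from 141 to 175 mm above the bench; roof top at 134 mm; a round skirt of 28 mm radius with four colour dots under it, up to 145 mm). Turns with the turntable; the bar lies along this point's x axis, on the line from white to blue station
- st_home: The bare white station of the turntable: a flat white mat 104 x 126 mm with black border, no pan belongs here. Origin in the middle of its surface; x points outward from the spindle, y along the turntable's rim
- glass_red_mid (a point): Red glass trophy: upright column 42 mm in diameter glued on a clear base disc 58 mm in diameter and 14 mm thick, 62 mm tall in all, about 260 g. Point half-way up its axis (31 mm over its underside); z along the column
- glass_blue_mid (a point): Blue glass trophy, same shape and size as the red one
- glass_green_mid (a point): Green glass trophy, same shape and size as the red one
- pan_a_mid (a point): Lowest of four equal steel pans nested in a pile on the bench. A pan is 44 mm tall, 200 g: lower body 76 x 98 mm outside, floor 3 mm, inside floor 70 x 92 mm; from 18 mm up to the rim a folded band 8 mm thick, 98 x 120 mm outside, 82 x 104 mm inside. Point in its middle, 22 mm over its underside; x across the short side, y along the long side, z up
- pan_b_mid (a point): Second pan from below, same as the lowest. Nested, each pan's band rests on the rim of the pan below, 26 mm higher, with 3 mm of play at the sides
- pan_c_mid (a point): Third pan from below, same as the lowest
- pan_d_mid (a point): Top pan of the pile, same as the lowest
- st_red: The red station of the turntable: a flat red mat 104 x 126 mm, same frame as the white one (a pan stands here with its long side along the rim, its x in line with the station's x)
- st_blue: The blue station of the turntable: a flat blue mat 104 x 126 mm, same frame as the white one (a pan stands here with its long side along the rim, its x in line with the station's x)
- st_green: The green station of the turntable: a flat green mat 104 x 126 mm, same frame as the white one (a pan stands here with its long side along the rim, its x in line with the station's x)
- wood_block: Wooden block 70 x 130 x 38 mm; bystander, not to be disturbed. Origin at its underside
- glue: Small amber bottle of adhesive, 38 mm in diameter, 100 mm tall; bystander, not to be disturbed. Origin at its underside
- calliper: Steel calliper lying flat, 160 mm long; bystander, not to be disturbed. Origin at its underside
- tape: Roll of blue tape lying flat, 76 mm in diameter, 24 mm high; bystander, not to be disturbed. Origin at its underside
- lens_pot: White ceramic cup, 80 mm in diameter, 70 mm tall; bystander, not to be disturbed. Origin at its underside
Things that resemble listed ones, but are neither listed nor needed, are in the scene too. What is shaped like the part that bears pan_d_mid but purple is not meant.

How it is judged:
By the outcome, as a careful person would: the job done as asked, in the order asked, and still so for the second after the job is handed in, with the robot touching nothing.
Of glass_red, glass_blue, glass_green only 2 to 3 are there at a start; the rules pass over those that are not, and their reading is None.
At some moment in a run one of glass_red, glass_blue, glass_green may be knocked a few centimetres aside while the robot is not near it.
Once in a run the grip may slacken for a moment while it holds something.
It also fails if it takes over 210 s, if anything falls off the work surface, if the arm or the gripper's body presses on something with over 40 N, if the wrist force passes 120 N, or if a joint passes its speed limit or range.

## Working session

There is one attempt and no reset: what is moved stays moved. The work goes in short steps, Python scripts to look and compute and a tool call to move; the robot and the scene stay as the last step left them, time stands still between calls to the robot, and variables do not carry over. Pictures are saved under pics/ and viewed, at most 14 in all, crops included, and the job is handed in when it is done.

Besides the shell and the picture viewer there is one more tool, called after "Request:" as name(argument=value, ...), one argument or row to a line, values as JSON. move_arm: Moves the arm, as the interface text tells. Scaled input: -1 to 1 covers 25 mm each way for a shift and 30 degrees each way for a turn. Its arguments: {"type":"object","properties":{"targets":{"type":"array"},"claw":{"type":"number"},"newtons":{"type":"number"}},"required":["targets"]}

```bash
ls; mkdir -p pics
python3 - <<'E'
from station import sensors,cams,manip
import cv2,numpy as np
print(sensors.sense()); print(manip.grasp_offset)
for n in("scene","top","wrist"):
    m=cams.camera_model(n);print(n,{k:(np.round(v,4).tolist()) for k,v in m.items()})
    cv2.imwrite(f"pics/{n}0.png",cams.snapshot(n)[:,:,::-1])
E
```

```text
pics
{'t': 0.0, 'q': array([-1.29750626e+00,  5.28448740e-01,  1.43390887e+00, -9.58865209e-06,
        1.18142258e+00, -1.78516703e-01]), 'qd': array([ 0.00088055,  0.00064289, -0.00023059, -0.00015397,  0.00078708,
       -0.00093617]), 'tau': array([ 1.60380091e-04, -4.42354381e+01, -1.78022808e+01, -3.03513052e-04,
        8.20291985e-03, -2.27614258e-06]), 'tcp_pos': array([ 0.27268541, -0.56156981,  0.23034225]), 'tool_rot': array([ 9.74591166e-01,  2.23988532e-01, -5.62391305e-05, -1.09233021e-03]), 'force': array([ 0.62578163, -0.14361667, -0.2804315 ]), 'ft_torque': array([ 0.0375831 , -0.03971561, -0.03556883]), 'gripper_force': 0.0, 'finger_gap': 0.9995265150636188}
0.0187
scene {'fx': 447.3128, 'fy': 447.3128, 'cx': 282.5271, 'cy': 210.8047, 'extrinsics': [[-0.8745, 0.4847, 0.0141, 0.3672], [0.2631, 0.4988, -0.8258, -0.0711], [-0.4074, -0.7185, -0.5638, 1.6837], [0.0, 0.0, 0.0, 1.0]]}
top {'fx': 522.7989, 'fy': 522.7989, 'cx': 279.3823, 'cy': 208.8876, 'extrinsics': [[0.0097, -0.9999, 0.0127, 0.081], [-0.9856, -0.0117, -0.1685, 0.4995], [0.1686, -0.0108, -0.9856, 1.5118], [0.0, 0.0, 0.0, 1.0]]}
wrist {'fx': 325.1923, 'fy': 325.1923, 'cx': 279.6816, 'cy': 209.5801, 'extrinsics': [[0.4359, -0.9, -0.0022, -0.6236], [-0.858, -0.4163, 0.3009, -0.0391], [-0.2717, -0.1293, -0.9536, 0.3809], [0.0, 0.0, 0.0, 1.0]]}
```

View pics/top0.png

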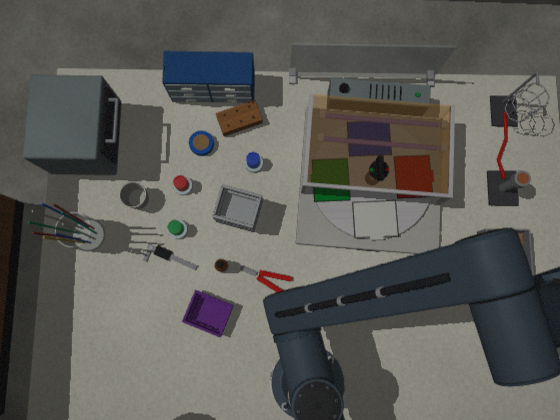

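View pics/scene0.png

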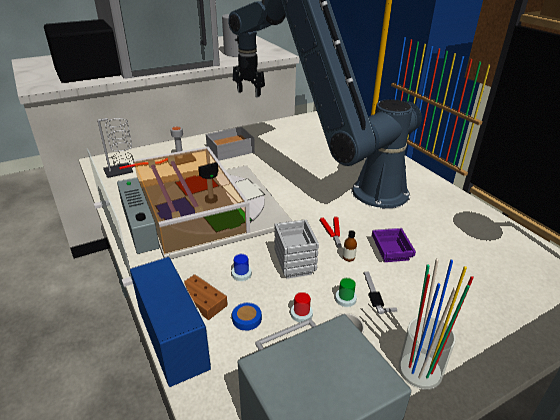

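Top view: the steel pile is at about (238,208) and the purple decoy pan at (208,313). The trophies are red (181,184), green (177,228) and blue (253,161). The knob is at (378,170), with the white mat in the bay at (375,220). The scene view shows the four-pan pile at (297,247).

```bash
cat > h.py <<'E'
import cv2,numpy as np
from station import sensors,cams,manip
from scipy.optimize import least_squares
def snap(n,save=None):
    m=cams.camera_model(n); im=cams.snapshot(n)
    if save: cv2.imwrite(f"pics/{save}.png",im[:,:,::-1])
    return im,m,n
def ray(m,n,uv):
    u,v=uv; x=(u-m["cx"])/m["fx"]; y=(v-m["cy"])/m["fy"]
    if n=="wrist":
        r=np.hypot(x,y); s=np.sinc(r/np.pi); d=np.array([x*s,y*s,np.cos(r)])
    else: d=np.array([x,y,1.])
    E=np.array(m["extrinsics"]); R,t=E[:3,:3],E[:3,3]
    d=R.T@d; return -R.T@t,d/np.linalg.norm(d)
def onz(m,n,uv,z):
    o,d=ray(m,n,uv); return o+d*(z-o[2])/d[2]
def tri(*rs):
    A=sum(np.eye(3)-np.outer(d,d) for o,d in rs); b=sum((np.eye(3)-np.outer(d,d))@o for o,d in rs)
    p=np.linalg.solve(A,b); return p,[float(np.linalg.norm(np.cross(p-o,d))) for o,d in rs]
def proj(m,n,p):
    E=np.array(m["extrinsics"]); c=E[:3,:3]@p+E[:3,3]
    if n=="wrist":
        r=np.hypot(*c[:2]); k=np.arctan2(r,c[2])/max(r,1e-9)
        return np.array([m["cx"]+m["fx"]*c[0]*k,m["cy"]+m["fy"]*c[1]*k])
    return np.array([m["cx"]+m["fx"]*c[0]/c[2],m["cy"]+m["fy"]*c[1]/c[2]])
HUE=dict(red=[(0,8),(172,180)],green=[(48,80)],blue=[(108,128)])
def mask(im,col,smin=150,vmin=60):
    h=cv2.cvtColor(im,cv2.COLOR_RGB2HSV); k=np.zeros(im.shape[:2],np.uint8)
    for a,b in HUE[col]: k|=cv2.inRange(h,(a,smin,vmin),(b,255,255))
    return k
def blobs(k,amin=40):
    n,l,s,c=cv2.connectedComponentsWithStats(k)
    return [(tuple(np.round(c[i],1)),int(s[i,4]),s[i,:4].tolist()) for i in range(1,n) if s[i,4]>=amin]
E
python3 - <<'E'
from h import *
for n in("top","scene"):
    im=cv2.imread(f"pics/{n}0.png")[:,:,::-1].copy()
    for c in HUE: print(n,c,blobs(mask(im,c),40))
m=cams.camera_model("top")
for nm,uv,z in [("pile",(238,208),.122),("knob",(378,168),.175),("bay",(375,220),.037),("red",(181,184),.062),("green",(177,228),.062),("blue",(253,161),.062),("glue",(221,265),.1)]:
    print(nm,onz(m,"top",uv,z).round(3))
im=cv2.imread("pics/top0.png")
a=cv2.resize(im[120:250,120:320],None,fx=4,fy=4,interpolation=2); cv2.imwrite("pics/c1.png",a)
a=cv2.resize(im[80:260,290:460],None,fx=3.3,fy=3.3,interpolation=2); cv2.imwrite("pics/c2.png",a)
E
```

```text
top red [((np.float64(502.7), np.float64(144.9)), 206, [497, 112, 10, 67]), ((np.float64(413.5), np.float64(173.4)), 1174, [395, 156, 39, 36]), ((np.float64(179.8), np.float64(181.8)), 134, [173, 176, 14, 13]), ((np.float64(272.1), np.float64(279.2)), 282, [257, 271, 35, 22])]
top green [((np.float64(329.4), np.float64(197.3)), 181, [315, 194, 34, 7]), ((np.float64(174.1), np.float64(226.6)), 130, [168, 221, 14, 13])]
top blue [((np.float64(177.8), np.float64(65.8)), 221, [164, 52, 31, 31]), ((np.float64(241.9), np.float64(60.4)), 75, [234, 53, 16, 16]), ((np.float64(228.5), np.float64(64.8)), 129, [216, 54, 27, 25]), ((np.float64(199.0), np.float64(68.5)), 122, [183, 58, 28, 25]), ((np.float64(200.9), np.float64(143.7)), 184, [189, 131, 24, 24]), ((np.float64(252.5), np.float64(158.8)), 130, [247, 153, 12, 13])]
scene red [((np.float64(407.1), np.float64(63.0)), 85, [403, 39, 9, 49]), ((np.float64(433.9), np.float64(73.6)), 91, [428, 48, 12, 51]), ((np.float64(465.0), np.float64(83.9)), 114, [458, 59, 15, 53]), ((np.float64(423.6), np.float64(124.3)), 74, [419, 103, 10, 43]), ((np.f
[... 955 characters left out ...]
loat64(330.2)), 205, [426, 285, 44, 93])]
scene blue [((np.float64(450.5), np.float64(27.5)), 2369, [418, 0, 65, 96]), ((np.float64(409.6), np.float64(151.1)), 66, [407, 145, 7, 13]), ((np.float64(240.8), np.float64(264.2)), 263, [234, 254, 15, 21]), ((np.float64(173.1), np.float64(320.4)), 5433, [130, 257, 80, 130]), ((np.float64(439.9), np.float64(304.4)), 237, [426, 260, 27, 97]), ((np.float64(425.7), np.float64(327.0)), 247, [412, 283, 28, 91]), ((np.float64(246.6), np.float64(318.3)), 402, [232, 303, 30, 27])]
pile [0.486 0.204 0.122]
knob [ 0.593 -0.183  0.175]
bay [ 0.469 -0.199  0.037]
red [0.566 0.378 0.062]
green [0.435 0.384 0.062]
blue [0.639 0.167 0.062]
glue [0.327 0.249 0.1  ]
```

View pics/c1.png

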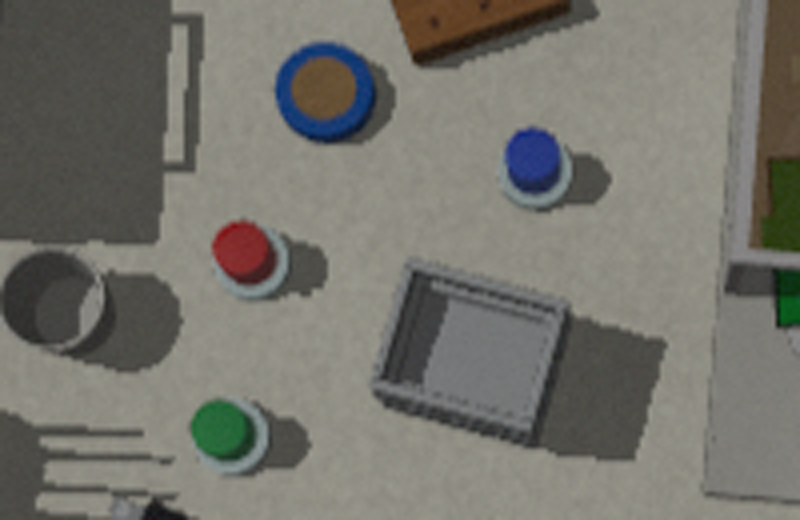

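View pics/c2.png

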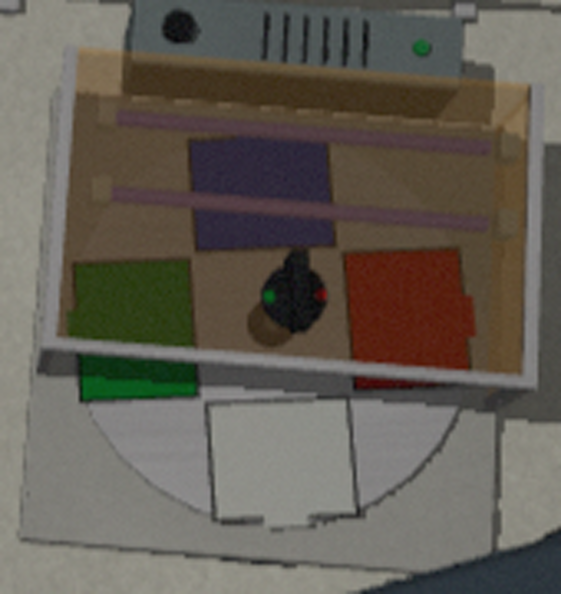

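Request:
move_arm(
  targets=[
    {"dx": 0.35,"dy": 0.74,"dz": 0.15,"rz": 0.257},
    {"dx": 0.35,"dy": 0.74,"dz": 0.15,"rz": 0.257},
    {"dx": 0.35,"dy": 0.74,"dz": 0.15,"rz": 0.257},
    {"dx": 0.35,"dy": 0.74,"dz": 0.15,"rz": 0.257},
    {"dx": 0.35,"dy": 0.74,"dz": 0.15,"rz": 0.257},
    {"dx": 0.35,"dy": 0.74,"dz": 0.15,"rz": 0.257},
    {"dx": 0.35,"dy": 0.74,"dz": 0.15,"rz": 0.257},
    {"dx": 0.35,"dy": 0.74,"dz": 0.15,"rz": 0.257},
    {"dx": 0.35,"dy": 0.74,"dz": 0.15,"rz": 0.257},
    {"dx": 0.35,"dy": 0.74,"dz": 0.15,"rz": 0.257},
  ],
  claw=100,
)

```text
schema error: expected keys dx, dy, dz, rx, ry, rz
```

Request:
move_arm(
  targets=[
    {"dx": 0.35,"dy": 0.74,"dz": 0.15,"rz": 0.257},
    {"dx": 0.35,"dy": 0.74,"dz": 0.15,"rz": 0.257},
    {"dx": 0.35,"dy": 0.74,"dz": 0.15,"rz": 0.257},
    {"dx": 0.35,"dy": 0.74,"dz": 0.15,"rz": 0.257},
    {"dx": 0.35,"dy": 0.74,"dz": 0.15,"rz": 0.257},
    {"dx": 0.35,"dy": 0.74,"dz": 0.15,"rz": 0.257},
    {"dx": 0.35,"dy": 0.74,"dz": 0.15,"rz": 0.257},
    {"dx": 0.35,"dy": 0.74,"dz": 0.15,"rz": 0.257},
    {"dx": 0.35,"dy": 0.74,"dz": 0.15,"rz": 0.257},
    {"dx": 0.35,"dy": 0.74,"dz": 0.15,"rz": 0.257},
  ],
)

```text
schema error: expected keys dx, dy, dz, rx, ry, rz
```

```bash
cat >> h.py <<'E'
def st():
    s=sensors.sense(); x,y,z,w=s["tool_rot"]
    ty=np.degrees(np.arctan2(1-2*(x*x+z*z),2*(x*y-z*w)))
    print("t",round(s["t"],2),"p",s["tcp_pos"].round(4),"ty",round(ty,2),"tilt",round(np.degrees(np.arccos(-(1-2*(x*x+y*y)))),2),"q",s["q"].round(2),"F",s["force"].round(1),"gap",round(s["finger_gap"],3),"gf",round(s["gripper_force"],1)); return s,ty
E
python3 - <<'E'
from h import *
st(); im,m,n=snap("wrist","w1"); E=m["extrinsics"];print((-E[:3,:3].T@E[:3,3]).round(3),E[2,:3].round(3))
E
```

```text
t 0.15 p [ 0.2727 -0.5617  0.2305] ty -64.12 tilt 0.1 q [-1.3   0.53  1.43  0.    1.18 -0.18] F [-0.5 -0.8  0.1] gap 1.004 gf 0.0
[ 0.342 -0.528  0.374] [-0.272 -0.13  -0.954]
```

View pics/w1.png

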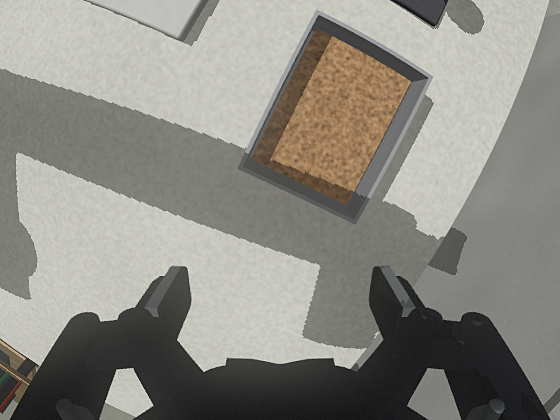

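w1 shows the wrist view, with the fingers at the bottom and a cork tray that isn't in the task. Every row needs all six keys, so I'll resend the move with the full set.

Request:
move_arm(
  targets=[
    {"dx": 0.35,"dy": 0.74,"dz": 0.2,"rx": 0,"ry": 0,"rz": -0.045},
    {"dx": 0.35,"dy": 0.74,"dz": 0.2,"rx": 0,"ry": 0,"rz": -0.045},
    {"dx": 0.35,"dy": 0.74,"dz": 0.2,"rx": 0,"ry": 0,"rz": -0.045},
    {"dx": 0.35,"dy": 0.74,"dz": 0.2,"rx": 0,"ry": 0,"rz": -0.045},
    {"dx": 0.35,"dy": 0.74,"dz": 0.2,"rx": 0,"ry": 0,"rz": -0.045},
    {"dx": 0.35,"dy": 0.74,"dz": 0.2,"rx": 0,"ry": 0,"rz": -0.045},
    {"dx": 0.35,"dy": 0.74,"dz": 0.2,"rx": 0,"ry": 0,"rz": -0.045},
    {"dx": 0.35,"dy": 0.74,"dz": 0.2,"rx": 0,"ry": 0,"rz": -0.045},
    {"dx": 0.35,"dy": 0.74,"dz": 0.2,"rx": 0,"ry": 0,"rz": -0.045},
    {"dx": 0.35,"dy": 0.74,"dz": 0.2,"rx": 0,"ry": 0,"rz": -0.045},
  ],
  claw=100,
  newtons=60,
)

```text
t: 1.45
tcp_pos: [0.3605, -0.3765, 0.2813]
tool_rot: [0.994, 0.107, -0.0, -0.0]
force: [0.1, -0.2, -0.0]
finger_gap: 0.994
gripper_force: 0.0
```

Request:
move_arm(
  targets=[
    {"dx": 0.35,"dy": 0.74,"dz": 0.2,"rx": 0,"ry": 0,"rz": -0.045},
    {"dx": 0.35,"dy": 0.74,"dz": 0.2,"rx": 0,"ry": 0,"rz": -0.045},
    {"dx": 0.35,"dy": 0.74,"dz": 0.2,"rx": 0,"ry": 0,"rz": -0.045},
    {"dx": 0.35,"dy": 0.74,"dz": 0.2,"rx": 0,"ry": 0,"rz": -0.045},
    {"dx": 0.35,"dy": 0.74,"dz": 0.2,"rx": 0,"ry": 0,"rz": -0.045},
    {"dx": 0.35,"dy": 0.74,"dz": 0.2,"rx": 0,"ry": 0,"rz": -0.045},
    {"dx": 0.35,"dy": 0.74,"dz": 0.2,"rx": 0,"ry": 0,"rz": -0.045},
    {"dx": 0.35,"dy": 0.74,"dz": 0.2,"rx": 0,"ry": 0,"rz": -0.045},
    {"dx": 0.35,"dy": 0.74,"dz": 0.2,"rx": 0,"ry": 0,"rz": -0.045},
    {"dx": 0,"dy": 0,"dz": 0,"rx": 0,"ry": 0,"rz": 0},
  ],
)

```text
t: 2.7
tcp_pos: [0.4394, -0.2099, 0.3266]
tool_rot: [1.0, 0.003, 0.0, 0.0]
force: [-0.4, 0.1, -0.3]
finger_gap: 0.995
gripper_force: 0.0
```

Run:
```python
from h import *
st(); im,m,n=snap("wrist","w2"); E=m["extrinsics"];print((-E[:3,:3].T@E[:3,3]).round(3),E[2,:3].round(3))
import pickle;pickle.dump(m,open("w2.pkl","wb"))
```

```text
t 2.7 p [ 0.4394 -0.2099  0.3266] ty -89.62 tilt 0.03 q [-0.68  0.23  1.64 -0.    1.27  0.89] F [-0.4  0.1 -0.3] gap 0.995 gf 0.0
[ 0.516 -0.209  0.47 ] [-0.301 -0.002 -0.954]
```

View pics/w2.png

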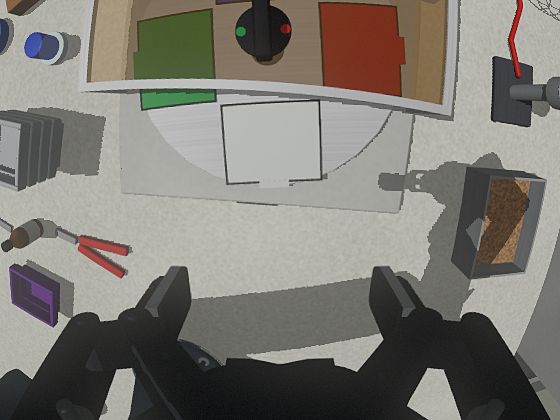

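w2 shows the white mat at (222–322, 99–184), the green dot at (241,32), the red dot at (286,28), the knob at (264,30) and the plinth front corners at (121,191) and (402,212).

Run:
```python
from h import *
import pickle
m=pickle.load(open("w2.pkl","rb"));im=cv2.imread("pics/w2.png")[:,:,::-1].copy();mt=cams.camera_model("top");it=cv2.imread("pics/top0.png")[:,:,::-1].copy()
def dots(im,x0,y0,x1,y1):
    r={}
    for c in("red","green"):
        k=mask(im,c,120,60);z=np.zeros_like(k);z[y0:y1,x0:x1]=k[y0:y1,x0:x1];b=sorted(blobs(z,2),key=lambda b:-b[1])
        r[c]=b[:3]
    return r
dw=dots(im,230,15,300,50);dt=dots(it,362,155,395,185);print(dw,dt)
if dw['red'] and dt['red']:
  for c in("red","green"):print(c,tri(ray(m,"wrist",dw[c][0][0]),ray(mt,"top",dt[c][0][0])))
P={c:onz(m,"wrist",dw[c][0][0],.145) for c in dw};print(P,"mid",(P['red']+P['green'])/2,"ang g->r",np.degrees(np.arctan2(*(P['red']-P['green'])[[1,0]])))
# white mat
g=cv2.cvtColor(im,cv2.COLOR_RGB2HSV);print(g[140,270],g[140,190],g[190,180])
def fitrect(im,m,n,seed,z):
    h=cv2.cvtColor(im,cv2.COLOR_RGB2GRAY);k=cv2.floodFill(h.copy(),np.zeros((422,562),np.uint8),seed,255,12,12,4|(255<<8)|cv2.FLOODFILL_MASK_ONLY|cv2.FLOODFILL_FIXED_RANGE)[2][1:-1,1:-1]
    c=max(cv2.findContours(cv2.morphologyEx(k,cv2.MORPH_OPEN,np.ones((5,5))),0,1)[0],key=cv2.contourArea)[:,0]
    w=np.array([onz(m,n,p,z)[:2] for p in c]);return cv2.minAreaRect((w*1000).astype(np.float32))
print(fitrect(im,m,"wrist",(270,140),.037),fitrect(it,mt,"top",(375,220),.037))
# plinth front edge: step in gray along columns
gr=cv2.GaussianBlur(cv2.cvtColor(im,cv2.COLOR_RGB2GRAY),(3,3),0).astype(float)
for u in (130,150,170,200,320,350,370,385): 
    col=gr[185:225,u];print(u,185+np.argmin(np.diff(col)) ,185+np.argmax(np.diff(col)),np.diff(col).min(),np.diff(col).max())
for uv in((121,191),(402,212)):print(onz(m,"wrist",uv,.022))
```

```text
{'red': [((np.float64(285.1), np.float64(28.4)), 81, [280, 24, 11, 10])], 'green': [((np.float64(240.5), np.float64(31.2)), 81, [236, 27, 10, 10])]} {'red': [((np.float64(387.4), np.float64(168.6)), 7, [386, 167, 3, 4])], 'green': [((np.float64(371.0), np.float64(169.2)), 10, [370, 168, 3, 4])]}
red (array([ 0.59805898, -0.21413223,  0.15112778]), [0.00010503647352779325, 0.00010503647352762739])
green (array([ 0.59827183, -0.16994018,  0.1409926 ]), [0.00012608551860888683, 0.00012608551860861754])
{'red': array([ 0.5995249, -0.2142208,  0.145    ]), 'green': array([ 0.5971417 , -0.17042636,  0.145     ])} mid [ 0.5983333  -0.19232358  0.145     ] ang g->r -86.88516982859703
[ 36   7 184] [ 30   1 182] [ 30   6 174]
((468.2267150878906, -199.10311889648438), (114.38921356201172, 125.35099792480469), 3.168813467025757) ((468.66741943359375, -198.8822479248047), (107.97893524169922, 123.38920593261719), 3.1391406059265137)
130 191 194 -8.0 11.0
150 193 195 -13.0 16.0
170 194 197 -9.0 11.0
200 196 198 -9.0 12.0
320 205 207 -10.0 16.0
350 207 209 -6.0 11.0
370 209 211 -11.0 20.0
385 210 190 -9.0 30.0
[0.40331233 0.03467719 0.022     ]
[ 0.37196392 -0.3961703   0.022     ]
```

```bash
python3 - <<'E'
from h import *
import pickle
m=pickle.load(open("w2.pkl","rb"));im=cv2.imread("pics/w2.png")[:,:,::-1].copy();mt=cams.camera_model("top")
gr=cv2.GaussianBlur(cv2.cvtColor(im,cv2.COLOR_RGB2GRAY),(3,3),0).astype(float)
us=[125,130,140,150,160,170,180,190,200,210,310,320,330,340,350,360,370,380,388]
W=[]
for u in us:
    d=np.diff(gr[186:222,u]);v=186+np.argmin(d[2:] if u<385 else d[12:])+(2 if u<385 else 12)+.5
    W.append(onz(m,"wrist",(u,v),.022)[:2])
W=np.array(W);p=np.polyfit(W[:,1],W[:,0],1);r=W[:,0]-np.polyval(p,W[:,1]);print("edge slope deg",np.degrees(np.arctan(p[0])),(r*1000).round(1))
for nm,uv in(("hoodL",(80,92)),("hoodR",(452,119))):print(nm,onz(m,"wrist",uv,.134))
a=onz(mt,"top",(304,187),.134),onz(mt,"top",(453,195),.134);print(a,np.degrees(np.arctan2(*(a[0]-a[1])[:2])))
E
python3 - <<'E'
import cv2
im=cv2.imread("pics/w2.png");cv2.imwrite("pics/c3.png",cv2.resize(im[0:220,60:470],None,fx=1.9,fy=1.9,interpolation=2))
E
```

```text
edge slope deg 4.093856404070418 [ 0.   0.6  0.1 -0.4 -0.9  0.1 -0.3  0.8  0.3 -0.1  0.4  0.  -0.3 -0.7
  0.5  0.2 -0.2 -0.5  0.5]
hoodL [0.55091457 0.02110707 0.134     ]
hoodR [ 0.51774154 -0.40264703  0.134     ]
(array([0.5462092 , 0.01877201, 0.134     ]), array([ 0.52840931, -0.40138838,  0.134     ])) 2.425856897169384
```

View pics/c3.png

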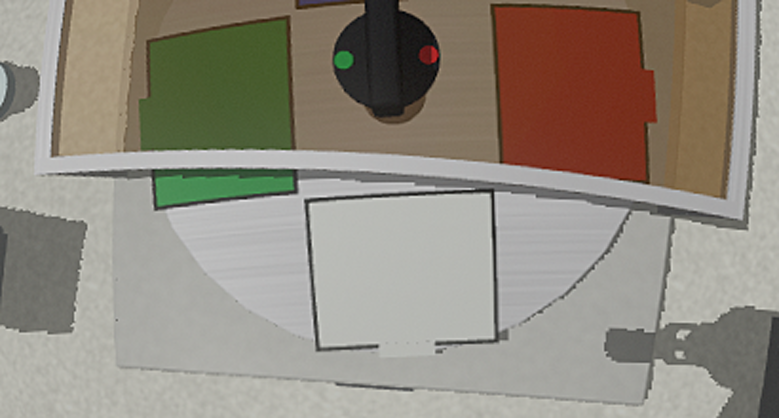

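Request:
move_arm(
  targets=[
    {"dx": 0.636,"dy": 0.07,"dz": -0.3,"rx": 0,"ry": 0,"rz": 0.009},
    {"dx": 0.636,"dy": 0.07,"dz": -0.3,"rx": 0,"ry": 0,"rz": 0.009},
    {"dx": 0.636,"dy": 0.07,"dz": -0.3,"rx": 0,"ry": 0,"rz": 0.009},
    {"dx": 0.636,"dy": 0.07,"dz": -0.3,"rx": 0,"ry": 0,"rz": 0.009},
    {"dx": 0.636,"dy": 0.07,"dz": -0.3,"rx": 0,"ry": 0,"rz": 0.009},
    {"dx": 0.636,"dy": 0.07,"dz": -0.3,"rx": 0,"ry": 0,"rz": 0.009},
    {"dx": 0.636,"dy": 0.07,"dz": -0.3,"rx": 0,"ry": 0,"rz": 0.009},
    {"dx": 0.636,"dy": 0.07,"dz": -0.3,"rx": 0,"ry": 0,"rz": 0.009},
    {"dx": 0.636,"dy": 0.07,"dz": -0.3,"rx": 0,"ry": 0,"rz": 0.009},
    {"dx": 0.636,"dy": 0.07,"dz": -0.3,"rx": 0,"ry": 0,"rz": 0.009},
  ],
  claw=70,
)

```text
t: 4.0
tcp_pos: [0.5992, -0.1931, 0.2508]
tool_rot: [1.0, 0.026, 0.0, 0.0]
force: [-0.9, -0.4, 0.3]
finger_gap: 0.697
gripper_force: 0.0
```

Run:
```python
from h import *
st(); im,m,n=snap("wrist","w3")
for c in("red","green"):print(c,[(b,onz(m,n,b[0],.145).round(4)) for b in blobs(mask(im,c,120,60),10)])
```

```text
t 4.0 p [ 0.5992 -0.1931  0.2508] ty -87.05 tilt 0.01 q [-0.49  0.51  1.4   0.    1.23  1.03] F [-0.9 -0.4  0.3] gap 0.697 gf 0.0
red [(((np.float64(548.8), np.float64(148.5)), 489, [542, 88, 18, 106]), array([ 0.6745, -0.4573,  0.145 ])), (((np.float64(385.0), np.float64(178.6)), 8783, [341, 124, 94, 108]), array([ 0.6278, -0.277 ,  0.145 ])), (((np.float64(306.0), np.float64(207.8)), 127, [300, 202, 13, 13]), array([ 0.5998, -0.2142,  0.145 ])), (((np.float64(82.1), np.float64(332.6)), 52, [79, 326, 9, 14]), array([0.4386, 0.0247, 0.145 ]))]
green [(((np.float64(251.1), np.float64(208.1)), 114, [245, 203, 13, 11]), array([ 0.5973, -0.1701,  0.145 ])), (((np.float64(182.4), np.float64(225.4)), 550, [143, 216, 75, 16]), array([ 0.5791, -0.1121,  0.145 ]))]
```

Request:
move_arm(
  targets=[
    {"dx": -0.002,"dy": 0.004,"dz": -0.406,"rx": 0,"ry": 0,"rz": 0},
    {"dx": -0.002,"dy": 0.004,"dz": -0.406,"rx": 0,"ry": 0,"rz": 0},
    {"dx": -0.002,"dy": 0.004,"dz": -0.406,"rx": 0,"ry": 0,"rz": 0},
    {"dx": -0.002,"dy": 0.004,"dz": -0.406,"rx": 0,"ry": 0,"rz": 0},
    {"dx": -0.002,"dy": 0.004,"dz": -0.406,"rx": 0,"ry": 0,"rz": 0},
    {"dx": -0.002,"dy": 0.004,"dz": -0.406,"rx": 0,"ry": 0,"rz": 0},
    {"dx": -0.002,"dy": 0.004,"dz": -0.406,"rx": 0,"ry": 0,"rz": 0},
    {"dx": -0.002,"dy": 0.004,"dz": -0.406,"rx": 0,"ry": 0,"rz": 0},
    {"dx": -0.002,"dy": 0.004,"dz": -0.406,"rx": 0,"ry": 0,"rz": 0},
    {"dx": -0.002,"dy": 0.004,"dz": -0.406,"rx": 0,"ry": 0,"rz": 0},
  ],
)

```text
t: 5.3
tcp_pos: [0.5977, -0.1922, 0.1491]
tool_rot: [1.0, 0.026, 0.0, 0.0]
force: [0.6, 0.5, -0.4]
finger_gap: 0.697
gripper_force: 0.0
```

Request:
move_arm(
  targets=[
    {"dx": 0,"dy": 0,"dz": 0,"rx": 0,"ry": 0,"rz": 0},
    {"dx": 0,"dy": 0,"dz": 0,"rx": 0,"ry": 0,"rz": 0},
    {"dx": 0,"dy": 0,"dz": 0,"rx": 0,"ry": 0,"rz": 0},
    {"dx": 0,"dy": 0,"dz": 0,"rx": 0,"ry": 0,"rz": 0},
    {"dx": 0,"dy": 0,"dz": 0,"rx": 0,"ry": 0,"rz": 0},
    {"dx": 0,"dy": 0,"dz": 0,"rx": 0,"ry": 0,"rz": 0},
    {"dx": 0,"dy": 0,"dz": 0,"rx": 0,"ry": 0,"rz": 0},
    {"dx": 0,"dy": 0,"dz": 0,"rx": 0,"ry": 0,"rz": 0},
    {"dx": 0,"dy": 0,"dz": 0,"rx": 0,"ry": 0,"rz": 0},
    {"dx": 0,"dy": 0,"dz": 0,"rx": 0,"ry": 0,"rz": 0},
  ],
  claw=0,
  newtons=60,
)

```text
t: 6.55
tcp_pos: [0.598, -0.1923, 0.1504]
tool_rot: [1.0, 0.026, 0.0, 0.0]
force: [-0.2, 0.5, 5.0]
finger_gap: 0.174
gripper_force: 62.4
```

Request:
move_arm(
  targets=[
    {"dx": 0,"dy": 0,"dz": 0.04,"rx": 0,"ry": 0,"rz": 0.276},
    {"dx": 0,"dy": 0,"dz": 0,"rx": 0,"ry": 0,"rz": 0.276},
    {"dx": 0,"dy": 0,"dz": 0,"rx": 0,"ry": 0,"rz": 0.276},
    {"dx": 0,"dy": 0,"dz": 0,"rx": 0,"ry": 0,"rz": 0.276},
    {"dx": 0,"dy": 0,"dz": 0,"rx": 0,"ry": 0,"rz": 0.276},
    {"dx": 0,"dy": 0,"dz": 0,"rx": 0,"ry": 0,"rz": 0.276},
    {"dx": 0,"dy": 0,"dz": 0,"rx": 0,"ry": 0,"rz": 0.276},
    {"dx": 0,"dy": 0,"dz": 0,"rx": 0,"ry": 0,"rz": 0.276},
    {"dx": 0,"dy": 0,"dz": 0,"rx": 0,"ry": 0,"rz": 0.276},
    {"dx": 0,"dy": 0,"dz": 0,"rx": 0,"ry": 0,"rz": 0.276},
  ],
)

```text
t: 7.8
tcp_pos: [0.5987, -0.1931, 0.1504]
tool_rot: [0.732, 0.681, 0.001, 0.001]
force: [1.9, -1.4, -1.0]
finger_gap: 0.175
gripper_force: 61.6
```

Run:
```python
from h import *
st(); im,m,n=snap("wrist","w4"); st()
```

```text
t 7.8 p [ 0.5987 -0.1931  0.1504] ty -4.09 tilt 0.15 q [-0.49  0.63  1.5   0.    1.01 -0.42] F [ 1.9 -1.4 -1. ] gap 0.175 gf 61.6
t 7.85 p [ 0.5987 -0.1931  0.1504] ty -3.79 tilt 0.16 q [-0.49  0.63  1.5  -0.    1.01 -0.42] F [ 4.6 -0.6 -1.8] gap 0.173 gf 62.4
```

Request:
move_arm(
  targets=[
    {"dx": 0,"dy": 0,"dz": 0,"rx": 0,"ry": 0,"rz": 0},
    {"dx": 0,"dy": 0,"dz": 0,"rx": 0,"ry": 0,"rz": 0},
    {"dx": 0,"dy": 0,"dz": 0,"rx": 0,"ry": 0,"rz": 0},
    {"dx": 0,"dy": 0,"dz": 0.5,"rx": 0,"ry": 0,"rz": 0},
    {"dx": 0,"dy": 0,"dz": 0.9,"rx": 0,"ry": 0,"rz": 0},
    {"dx": 0,"dy": 0,"dz": 0.9,"rx": 0,"ry": 0,"rz": 0},
    {"dx": 0,"dy": 0,"dz": 0.9,"rx": 0,"ry": 0,"rz": 0},
    {"dx": -0.43,"dy": 0.9,"dz": 0.9,"rx": 0,"ry": 0,"rz": -0.026},
    {"dx": -0.43,"dy": 0.9,"dz": 0.9,"rx": 0,"ry": 0,"rz": -0.026},
    {"dx": -0.43,"dy": 0.9,"dz": 0.9,"rx": 0,"ry": 0,"rz": -0.026},
  ],
  claw=60,
)

```text
t: 9.1
tcp_pos: [0.565, -0.1241, 0.3001]
tool_rot: [0.747, 0.665, 0.0, 0.001]
force: [0.2, 0.6, -0.3]
finger_gap: 0.599
gripper_force: 0.0
```

Request:
move_arm(
  targets=[
    {"dx": -0.43,"dy": 0.95,"dz": 0.13,"rx": 0,"ry": 0,"rz": -0.026},
    {"dx": -0.43,"dy": 0.95,"dz": 0.13,"rx": 0,"ry": 0,"rz": -0.026},
    {"dx": -0.43,"dy": 0.95,"dz": 0.13,"rx": 0,"ry": 0,"rz": -0.026},
    {"dx": -0.43,"dy": 0.95,"dz": 0.13,"rx": 0,"ry": 0,"rz": -0.026},
    {"dx": -0.43,"dy": 0.95,"dz": 0.13,"rx": 0,"ry": 0,"rz": -0.026},
    {"dx": -0.43,"dy": 0.95,"dz": 0.13,"rx": 0,"ry": 0,"rz": -0.026},
    {"dx": -0.43,"dy": 0.95,"dz": 0.13,"rx": 0,"ry": 0,"rz": -0.026},
    {"dx": -0.43,"dy": 0.95,"dz": 0.13,"rx": 0,"ry": 0,"rz": -0.026},
    {"dx": -0.43,"dy": 0.95,"dz": 0.13,"rx": 0,"ry": 0,"rz": -0.026},
    {"dx": 0,"dy": 0,"dz": 0,"rx": 0,"ry": 0,"rz": 0},
  ],
)

```text
t: 10.35
tcp_pos: [0.468, 0.0901, 0.3288]
tool_rot: [0.785, 0.619, 0.001, 0.001]
force: [-0.9, -1.1, -0.3]
finger_gap: 0.6
gripper_force: 0.0
```

Run:
```python
from h import *
import pickle
st(); im,m,n=snap("wrist","w5"); pickle.dump(m,open("w5.pkl","wb"))
it,mt,_=snap("top","t5")
```

```text
t 10.35 p [0.468  0.0901 0.3288] ty -13.48 tilt 0.1 q [-0.04  0.21  1.66  0.    1.27  0.19] F [-0.9 -1.1 -0.3] gap 0.6 gf 0.0
```

View pics/w5.png

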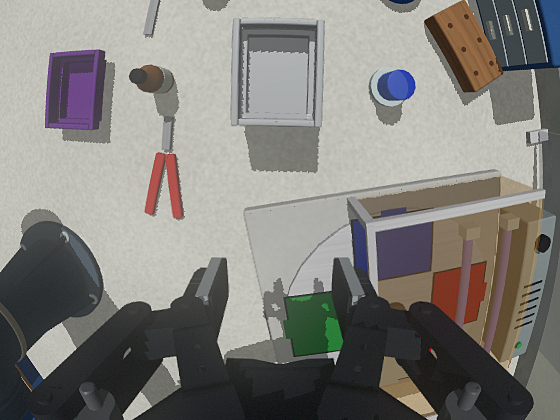

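w5 shows the top pan's rim with corners at (233,18), (323,18), (322,126) and (232,125). Things that could be mistaken for it are the purple pan at (75,90), not meant, and the cork tray seen earlier. I choose the grey pile at (278,72), which is visible close up here. The green station is now in the bay at (315,323).

```bash
cat >> h.py <<'E'
def edge(g,m,n,fixed,lo,hi,axis,z,sign):
    # strongest gradient along scanlines; axis 0: scan over u for rows fixed; 1: scan over v
    P=[]
    for f in fixed:
        l=g[f,lo:hi] if axis==0 else g[lo:hi,f]
        d=np.diff(l.astype(float))*sign; i=int(np.argmax(d)); c=lo+i+.5
        P.append(onz(m,n,(c,f) if axis==0 else (f,c),z)[:2])
    P=np.array(P); c=np.median(P,0)
    for _ in range(3):
        q=P-P.mean(0); u,s,v=np.linalg.svd(q); r=q@v[1]; k=abs(r)<max(.0015,np.median(abs(r))*2); P=P[k]
    return P.mean(0),v[0],len(P)
E
python3 - <<'E'
from h import *
import pickle
m=pickle.load(open("w5.pkl","rb"));im=cv2.imread("pics/w5.png");g=cv2.GaussianBlur(cv2.cvtColor(im,6),(3,3),0)
mt=cams.camera_model("top")
for a,b in(((323,18),(222.5,185)),((322,126),(262,195.8))):pass
print("h:",tri(ray(m,"wrist",(323,18)),ray(mt,"top",(222.5,185)))[0],tri(ray(m,"wrist",(322,126)),ray(mt,"top",(262,195.8)))[0])
print(g[70,225:250],g[70,305:332],g[115:135,280],g[8:32,280])
z=.122
L=edge(g,m,"wrist",range(35,110,3),224,240,0,z,-1);R=edge(g,m,"wrist",range(35,110,3),315,331,0,z,1)
T=edge(g,m,"wrist",range(245,312,3),10,25,1,z,-1);B=edge(g,m,"wrist",range(245,312,3),118,133,1,z,-1)
for e in(L,R,T,B):print(e[0].round(4),np.degrees(np.arctan2(e[1][1],e[1][0])).round(2),e[2])
# also blue/green/red trophies
it=cv2.imread("pics/t5.png")[:,:,::-1].copy();im=im[:,:,::-1].copy()
k=blobs(mask(im,"blue"),200);print(k)
E
```

```text
h: [0.54690834 0.24640167 0.15261677] [0.52858753 0.13677818 0.09276388]
[192 192 191 191 191 178 156 157 172 176 176 173 151 111  85  87 105 138
 170 181 175 142 100  96 125] [177 168 139 132 160 176 176 178 156 107  88 121 160 175 175 173 168 151
 151 181 194 190 188 188 190 191 192] [170 170 167 159 161 175 178 173 169 158 129 110 117 124 123 121 120 122
 124 123] [192 195 197 198 199 198 194 191 189 185 183 184 181 176 163 129  91  75
  74  76  79  90 103 108]
[0.453  0.2175] -104.71 25
[0.5334 0.1979] -104.46 25
[0.5067 0.2589] -14.48 23
[0.4805 0.1502] -14.56 23
[((np.float64(401.0), np.float64(84.2)), 637, [387, 70, 28, 30])]
```

Run:
```python
from h import *
import pickle
m=pickle.load(open("w5.pkl","rb"));im=cv2.imread("pics/w5.png");g=cv2.GaussianBlur(cv2.cvtColor(im,6),(3,3),0)
z=.122
L=edge(g,m,"wrist",range(35,110,3),224,233,0,z,-1);R=edge(g,m,"wrist",range(35,110,3),315,331,0,z,1)
B=edge(g,m,"wrist",range(245,312,3),118,133,1,z,-1);T=edge(g,m,"wrist",range(245,312,3),10,21,1,z,-1)
a=np.radians(-14.5);X=np.array([np.cos(a),np.sin(a)]);Y=np.array([-X[1],X[0]])
for e in(L,R,B,T):print(e[0],np.degrees(np.arctan2(e[1][1],e[1][0])),e[0]@X,e[0]@Y)
cx=(L[0]@X+R[0]@X)/2;cy=(B[0]@Y+T[0]@Y)/2
for yy in (cy,B[0]@Y+.06):print("centre",(cx*X+yy*Y).round(4),"grasp -x wall",((cx-.045)*X+yy*Y).round(4))
# same from scene camera, second-view check of height: project predicted rim corners
s=cams.camera_model("scene");C=cx*X+cy*Y
for zz in(.11,.122,.134):print(zz,[proj(s,"scene",np.r_[C+i*.049*X+j*.06*Y,zz]).round(0).tolist() for i,j in((1,1),(1,-1),(-1,-1),(-1,1))])
im=cv2.imread("pics/scene0.png");cv2.imwrite("pics/c4.png",cv2.resize(im[205:285,260:335],None,fx=7,fy=7,interpolation=2))
```

```text
[0.4454321  0.21961409] -104.59912644580209 0.37625705649345703 0.3241461536386804
[0.5334426  0.19793954] -104.46010701652493 0.4668910955196782 0.3251980618618808
[0.48050097 0.15021814] -14.559480739597808 0.42758425941467176 0.2657411732909774
[0.50936653 0.26562541] -14.766392007216709 0.4266347154515397 0.38469980590637903
centre [0.4896 0.2093] grasp -x wall [0.446  0.2206]
centre [0.4897 0.2098] grasp -x wall [0.4461 0.2211]
0.11 [[286.0, 252.0], [276.0, 226.0], [308.0, 222.0], [320.0, 246.0]]
0.122 [[286.0, 248.0], [276.0, 223.0], [308.0, 218.0], [321.0, 243.0]]
0.134 [[286.0, 245.0], [276.0, 219.0], [308.0, 215.0], [321.0, 239.0]]
```

View pics/c4.png

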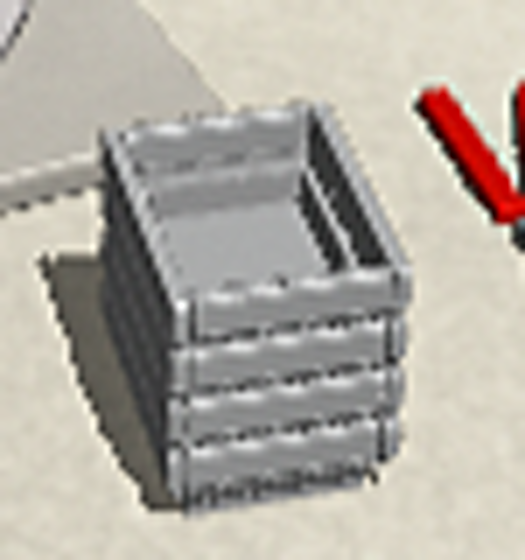

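c4 shows four nested bands and the rim corners at scene pixels (275,224), (285,249), (318,244) and (305,220). These match the rim at z≈0.12. Next, grasp the wall on the robot's side.

Request:
move_arm(
  targets=[
    {"dx": -0.074,"dy": 0.518,"dz": -0.3,"rx": 0,"ry": 0,"rz": -0.0034},
    {"dx": -0.074,"dy": 0.518,"dz": -0.3,"rx": 0,"ry": 0,"rz": -0.0034},
    {"dx": -0.074,"dy": 0.518,"dz": -0.3,"rx": 0,"ry": 0,"rz": -0.0034},
    {"dx": -0.074,"dy": 0.518,"dz": -0.3,"rx": 0,"ry": 0,"rz": -0.0034},
    {"dx": -0.074,"dy": 0.518,"dz": -0.3,"rx": 0,"ry": 0,"rz": -0.0034},
    {"dx": -0.074,"dy": 0.518,"dz": -0.3,"rx": 0,"ry": 0,"rz": -0.0034},
    {"dx": -0.074,"dy": 0.518,"dz": -0.3,"rx": 0,"ry": 0,"rz": -0.0034},
    {"dx": -0.074,"dy": 0.518,"dz": -0.3,"rx": 0,"ry": 0,"rz": -0.0034},
    {"dx": -0.074,"dy": 0.518,"dz": -0.3,"rx": 0,"ry": 0,"rz": -0.0034},
    {"dx": -0.074,"dy": 0.518,"dz": -0.3,"rx": 0,"ry": 0,"rz": -0.0034},
  ],
  claw=45,
)

```text
t: 11.7
tcp_pos: [0.45, 0.2193, 0.2521]
tool_rot: [0.792, 0.611, 0.0, 0.0]
force: [1.1, 0.8, -1.1]
finger_gap: 0.45
gripper_force: 0.0
```

Run:
```python
from h import *
import pickle
st(); im,m,n=snap("wrist","w6"); pickle.dump(m,open("w6.pkl","wb"))
```

```text
t 11.7 p [0.45   0.2193 0.2521] ty -14.65 tilt 0.0 q [ 0.23  0.33  1.71 -0.    1.09  0.49] F [ 1.1  0.8 -1.1] gap 0.45 gf 0.0
```

View pics/w6.png

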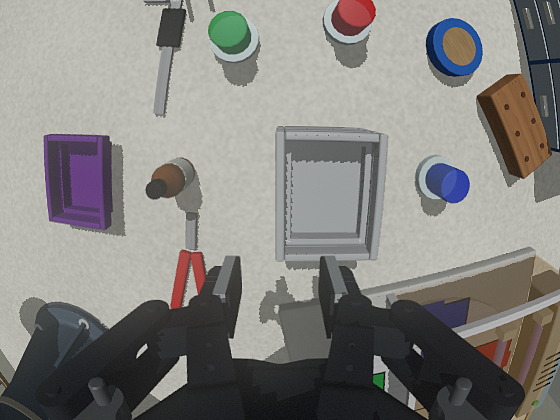

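w6 shows the pan rim with its left wall at u≈277–286 and its right wall at u≈371–380. The fingers straddle the left wall.

Run:
```python
from h import *
import pickle
m=pickle.load(open("w6.pkl","rb"));im=cv2.imread("pics/w6.png");g=cv2.GaussianBlur(cv2.cvtColor(im,6),(3,3),0)
print(g[200,270:296],g[200,364:392],g[250:275,330],g[118:145,330])
a=np.radians(-14.5);X=np.array([np.cos(a),np.sin(a)]);Y=np.array([-X[1],X[0]])
for uv in((276,200),(286,200),(371,200),(383,200),(330,262),(330,127)):
    for z in(.122,.11):
        p=onz(m,"wrist",uv,z)[:2];print(uv,z,(p@X).round(4),(p@Y).round(4))
s,_=st();print(s["tcp_pos"][:2]@X,s["tcp_pos"][:2]@Y)
```

```text
[186 188 188 187 175 154 147 155 161 162 161 161 158 139 110 112 145 163
 163 157 133 121 144 161 161 160] [160 159 160 157 131 101  94  89  84  85  88 106 135 154 160 160 159 157
 154 159 172 179 180 181 181 181 179 178] [122 123 124 136 150 142 120 112 112 113 113 112 113 113 113 112 112 113
 113 113 113 114 113 109 105] [182 183 185 188 189 189 189 188 167 135 126 129 129 134 151 166 170 167
 162 159 157 144 115  95  96  99  99]
(276, 200) 0.122 0.3772 0.3245
(276, 200) 0.11 0.377 0.3211
(286, 200) 0.122 0.3859 0.3245
(286, 200) 0.11 0.3861 0.3211
(371, 200) 0.122 0.4623 0.3244
(371, 200) 0.11 0.4659 0.321
(383, 200) 0.122 0.4738 0.3245
(383, 200) 0.11 0.4778 0.3211
(330, 262) 0.122 0.4277 0.2636
(330, 262) 0.11 0.4298 0.2575
(330, 127) 0.122 0.4228 0.3882
(330, 127) 0.11 0.4247 0.3876
t 11.75 p [0.4492 0.2204 0.2512] ty -14.62 tilt 0.12 q [0.23 0.33 1.71 0.   1.09 0.49] F [-0.5  1.4  0.1] gap 0.449 gf 0.0
0.3796670746032365 0.3258560694034984
```

Request:
move_arm(
  targets=[
    {"dx": 0.006,"dy": -0.002,"dz": -0.605,"rx": 0,"ry": 0,"rz": 0},
    {"dx": 0.006,"dy": -0.002,"dz": -0.605,"rx": 0,"ry": 0,"rz": 0},
    {"dx": 0.006,"dy": -0.002,"dz": -0.605,"rx": 0,"ry": 0,"rz": 0},
    {"dx": 0.006,"dy": -0.002,"dz": -0.605,"rx": 0,"ry": 0,"rz": 0},
    {"dx": 0.006,"dy": -0.002,"dz": -0.605,"rx": 0,"ry": 0,"rz": 0},
    {"dx": 0.006,"dy": -0.002,"dz": -0.605,"rx": 0,"ry": 0,"rz": 0},
    {"dx": 0.006,"dy": -0.002,"dz": -0.605,"rx": 0,"ry": 0,"rz": 0},
    {"dx": 0.006,"dy": -0.002,"dz": -0.605,"rx": 0,"ry": 0,"rz": 0},
    {"dx": 0.006,"dy": -0.002,"dz": -0.605,"rx": 0,"ry": 0,"rz": 0},
    {"dx": 0.006,"dy": -0.002,"dz": -0.605,"rx": 0,"ry": 0,"rz": 0},
  ],
)

```text
t: 13.0
tcp_pos: [0.4519, 0.2181, 0.1006]
tool_rot: [0.791, 0.611, 0.0, 0.0]
force: [-0.8, -0.0, -0.5]
finger_gap: 0.452
gripper_force: 0.0
```

Request:
move_arm(
  targets=[
    {"dx": 0,"dy": 0,"dz": 0,"rx": 0,"ry": 0,"rz": 0},
    {"dx": 0,"dy": 0,"dz": 0,"rx": 0,"ry": 0,"rz": 0},
    {"dx": 0,"dy": 0,"dz": 0,"rx": 0,"ry": 0,"rz": 0},
    {"dx": 0,"dy": 0,"dz": 0,"rx": 0,"ry": 0,"rz": 0},
    {"dx": 0,"dy": 0,"dz": 0,"rx": 0,"ry": 0,"rz": 0},
    {"dx": 0,"dy": 0,"dz": 0,"rx": 0,"ry": 0,"rz": 0},
    {"dx": 0,"dy": 0,"dz": 0,"rx": 0,"ry": 0,"rz": 0},
    {"dx": 0,"dy": 0,"dz": 0,"rx": 0,"ry": 0,"rz": 0},
    {"dx": 0,"dy": 0,"dz": 0,"rx": 0,"ry": 0,"rz": 0},
    {"dx": 0,"dy": 0,"dz": 0,"rx": 0,"ry": 0,"rz": 0},
  ],
  claw=0,
  newtons=60,
)

```text
t: 14.25
tcp_pos: [0.4516, 0.218, 0.1014]
tool_rot: [0.791, 0.611, 0.0, 0.0]
force: [-0.3, 0.6, -1.6]
finger_gap: 0.076
gripper_force: 60.0
```

Request:
move_arm(
  targets=[
    {"dx": 0,"dy": 0,"dz": 0.2,"rx": 0,"ry": 0,"rz": 0},
    {"dx": 0,"dy": 0,"dz": 0.3,"rx": 0,"ry": 0,"rz": 0},
    {"dx": 0,"dy": 0,"dz": 0.3,"rx": 0,"ry": 0,"rz": 0},
    {"dx": 0,"dy": 0,"dz": 0.3,"rx": 0,"ry": 0,"rz": 0},
    {"dx": 0,"dy": 0,"dz": 0.4,"rx": 0,"ry": 0,"rz": 0},
    {"dx": 0,"dy": 0,"dz": 0.4,"rx": 0,"ry": 0,"rz": 0},
    {"dx": 0,"dy": 0,"dz": 0.4,"rx": 0,"ry": 0,"rz": 0},
    {"dx": 0,"dy": 0,"dz": 0.4,"rx": 0,"ry": 0,"rz": 0},
    {"dx": 0,"dy": 0,"dz": 0.4,"rx": 0,"ry": 0,"rz": 0},
    {"dx": 0,"dy": 0,"dz": 0.3,"rx": 0,"ry": 0,"rz": 0},
  ],
  newtons=80,
)

```text
t: 15.5
tcp_pos: [0.4518, 0.218, 0.187]
tool_rot: [0.791, 0.611, 0.0, 0.0]
force: [0.1, 0.4, -1.8]
finger_gap: 0.073
gripper_force: 82.2
```

Request:
move_arm(
  targets=[
    {"dx": -0.045,"dy": -0.4,"dz": 0,"rx": 0,"ry": 0,"rz": 0.018},
    {"dx": -0.045,"dy": -0.8,"dz": 0,"rx": 0,"ry": 0,"rz": 0.018},
    {"dx": -0.045,"dy": -0.85,"dz": 0,"rx": 0,"ry": 0,"rz": 0.018},
    {"dx": -0.045,"dy": -0.85,"dz": 0,"rx": 0,"ry": 0,"rz": 0.018},
    {"dx": -0.045,"dy": -0.85,"dz": 0,"rx": 0,"ry": 0,"rz": 0.018},
    {"dx": -0.045,"dy": -0.85,"dz": 0,"rx": 0,"ry": 0,"rz": 0.018},
    {"dx": -0.045,"dy": -0.85,"dz": 0,"rx": 0,"ry": 0,"rz": 0.018},
    {"dx": -0.045,"dy": -0.85,"dz": 0,"rx": 0,"ry": 0,"rz": 0.018},
    {"dx": -0.045,"dy": -0.85,"dz": 0,"rx": 0,"ry": 0,"rz": 0.018},
    {"dx": -0.045,"dy": -0.85,"dz": 0,"rx": 0,"ry": 0,"rz": 0.018},
  ],
)

```text
t: 16.75
tcp_pos: [0.4396, 0.0169, 0.186]
tool_rot: [0.762, 0.648, -0.0, -0.0]
force: [0.9, -0.2, -1.5]
finger_gap: 0.075
gripper_force: 82.3
```

Request:
move_arm(
  targets=[
    {"dx": -0.045,"dy": -0.85,"dz": 0,"rx": 0,"ry": 0,"rz": 0.018},
    {"dx": -0.045,"dy": -0.85,"dz": 0,"rx": 0,"ry": 0,"rz": 0.018},
    {"dx": -0.045,"dy": -0.85,"dz": 0,"rx": 0,"ry": 0,"rz": 0.018},
    {"dx": -0.045,"dy": -0.85,"dz": 0,"rx": 0,"ry": 0,"rz": 0.018},
    {"dx": -0.045,"dy": -0.85,"dz": 0,"rx": 0,"ry": 0,"rz": 0.018},
    {"dx": -0.045,"dy": -0.85,"dz": 0,"rx": 0,"ry": 0,"rz": 0.018},
    {"dx": -0.045,"dy": -0.85,"dz": 0,"rx": 0,"ry": 0,"rz": 0.018},
    {"dx": -0.045,"dy": -0.85,"dz": 0,"rx": 0,"ry": 0,"rz": 0.018},
    {"dx": -0.045,"dy": -0.85,"dz": 0,"rx": 0,"ry": 0,"rz": 0.018},
    {"dx": -0.045,"dy": -0.3,"dz": 0,"rx": 0,"ry": 0,"rz": 0.018},
  ],
)

```text
t: 18.0
tcp_pos: [0.4286, -0.182, 0.186]
tool_rot: [0.731, 0.683, -0.0, -0.0]
force: [-1.0, -0.8, -2.4]
finger_gap: 0.075
gripper_force: 82.5
```

Run:
```python
from h import *
import pickle
st(); im,m,n=snap("wrist","w7"); pickle.dump(m,open("w7.pkl","wb")); snap("scene","s7")
```

```text
t 18.0 p [ 0.4286 -0.182   0.186 ] ty -3.91 tilt 0.03 q [-0.64  0.39  1.87 -0.    0.89 -0.57] F [-1.  -0.8 -2.4] gap 0.075 gf 82.5
```

View pics/w7.png

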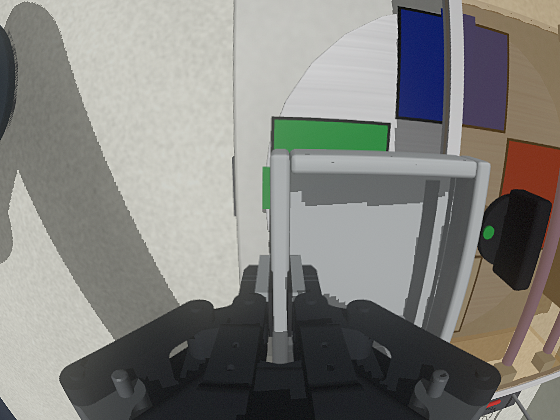

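w7 shows the pan held level above the green mat. The mat's far edge runs from (272,118) to (390,122), and a tab shows at (266,190).

Run:
```python
from h import *
import pickle
m=pickle.load(open("w7.pkl","rb"))
a=np.radians(-4.1);X=np.array([np.cos(a),np.sin(a)]);Y=np.array([-X[1],X[0]])
S=np.array([.5986,-.1922])
def f(uv,z): p=onz(m,"wrist",uv,z)[:2]-S; return [round(float(p@X)*1000,1),round(float(p@Y)*1000,1)]
print("mat corners exp (-177,63),(-73,63):",f((272,117),.037),f((390,121),.037),f((271,150),.037))
# pan rim z = tcp+.022
z=.186+.021
print("rim corners",f((274,150),z),f((489,161),z))
```

```text
mat corners exp (-177,63),(-73,63): [-177.7, 68.8] [-69.2, 68.6] [-178.7, 39.0]
rim corners [-173.0, 60.0] [-78.9, 59.1]
```

Request:
move_arm(
  targets=[
    {"dx": 0.004,"dy": 0.004,"dz": -0.48,"rx": 0,"ry": 0,"rz": 0},
    {"dx": 0.004,"dy": 0.004,"dz": -0.48,"rx": 0,"ry": 0,"rz": 0},
    {"dx": 0.004,"dy": 0.004,"dz": -0.48,"rx": 0,"ry": 0,"rz": 0},
    {"dx": 0.004,"dy": 0.004,"dz": -0.48,"rx": 0,"ry": 0,"rz": 0},
    {"dx": 0.004,"dy": 0.004,"dz": -0.48,"rx": 0,"ry": 0,"rz": 0},
    {"dx": 0.004,"dy": 0.004,"dz": -0.48,"rx": 0,"ry": 0,"rz": 0},
    {"dx": 0.004,"dy": 0.004,"dz": -0.48,"rx": 0,"ry": 0,"rz": 0},
    {"dx": 0.004,"dy": 0.004,"dz": -0.48,"rx": 0,"ry": 0,"rz": 0},
    {"dx": 0.004,"dy": 0.004,"dz": -0.48,"rx": 0,"ry": 0,"rz": 0},
    {"dx": 0.004,"dy": 0.004,"dz": -0.4,"rx": 0,"ry": 0,"rz": 0},
  ],
)

```text
t: 19.35
tcp_pos: [0.4301, -0.1798, 0.0675]
tool_rot: [0.73, 0.683, -0.0, -0.0]
force: [-0.4, 0.3, -2.7]
finger_gap: 0.075
gripper_force: 82.6
```

Run:
```python
from h import *
import pickle
st(); im,m,n=snap("wrist","w8"); pickle.dump(m,open("w8.pkl","wb"))
cv2.imwrite("pics/c5.png",cv2.resize(im[120:400,220:500,::-1],None,fx=2.1,fy=2.1,interpolation=2))
```

```text
t 19.35 p [ 0.4301 -0.1798  0.0675] ty -3.85 tilt 0.01 q [-0.64  0.61  1.96  0.    0.57 -0.57] F [-0.4  0.3 -2.7] gap 0.075 gf 82.6
```

View pics/c5.png

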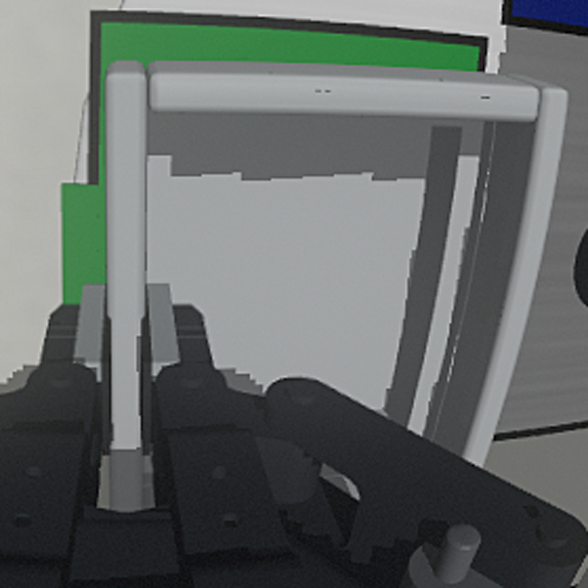

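c5 shows the mat corners at w8 pixels (264,126) and (452,138), and the pan rim's far corners at (271,150) and (490,160).

Run:
```python
from h import *
import pickle
m=pickle.load(open("w8.pkl","rb"))
a=np.radians(-4.1);X=np.array([np.cos(a),np.sin(a)]);Y=np.array([-X[1],X[0]])
S=np.array([.5986,-.1922])
def f(uv,z): p=onz(m,"wrist",uv,z)[:2]-S; return [round(float(p@X)*1000,1),round(float(p@Y)*1000,1)]
for d in(0,6):print("mat",f((264+d/2,126+d),.037),f((452-d/2,138+d),.037))
print("rim",f((271.5,149.5),.088),f((490.5,160.5),.088))
p=sensors.sense()["tcp_pos"][:2]-S;print((p@X)*1000,(p@Y)*1000)
```

```text
mat [-177.9, 68.9] [-68.8, 66.8]
mat [-176.4, 65.7] [-70.6, 63.1]
rim [-172.7, 62.5] [-76.5, 61.7]
-169.48589986568834 0.6857026940893001
```

Request:
move_arm(
  targets=[
    {"dx": 0,"dy": 0,"dz": -0.08,"rx": 0,"ry": 0,"rz": 0},
    {"dx": 0,"dy": 0,"dz": -0.08,"rx": 0,"ry": 0,"rz": 0},
    {"dx": 0,"dy": 0,"dz": -0.06,"rx": 0,"ry": 0,"rz": 0},
    {"dx": 0,"dy": 0,"dz": -0.06,"rx": 0,"ry": 0,"rz": 0},
    {"dx": 0,"dy": 0,"dz": -0.03,"rx": 0,"ry": 0,"rz": 0},
    {"dx": 0,"dy": 0,"dz": 0,"rx": 0,"ry": 0,"rz": 0},
    {"dx": 0,"dy": 0,"dz": 0,"rx": 0,"ry": 0,"rz": 0},
    {"dx": 0,"dy": 0,"dz": 0,"rx": 0,"ry": 0,"rz": 0},
    {"dx": 0,"dy": 0,"dz": 0,"rx": 0,"ry": 0,"rz": 0},
    {"dx": 0,"dy": 0,"dz": 0,"rx": 0,"ry": 0,"rz": 0},
  ],
)

```text
t: 20.65
tcp_pos: [0.4301, -0.1798, 0.0606]
tool_rot: [0.73, 0.683, 0.0, 0.0]
force: [-0.1, 1.1, -2.3]
finger_gap: 0.07
gripper_force: 82.5
```

Request:
move_arm(
  targets=[
    {"dx": 0,"dy": 0,"dz": -0.04,"rx": 0,"ry": 0,"rz": 0},
    {"dx": 0,"dy": 0,"dz": -0.04,"rx": 0,"ry": 0,"rz": 0},
    {"dx": 0,"dy": 0,"dz": 0,"rx": 0,"ry": 0,"rz": 0},
    {"dx": 0,"dy": 0,"dz": 0,"rx": 0,"ry": 0,"rz": 0},
    {"dx": 0,"dy": 0,"dz": 0,"rx": 0,"ry": 0,"rz": 0},
    {"dx": 0,"dy": 0,"dz": 0,"rx": 0,"ry": 0,"rz": 0},
    {"dx": 0,"dy": 0,"dz": 0,"rx": 0,"ry": 0,"rz": 0},
    {"dx": 0,"dy": 0,"dz": 0,"rx": 0,"ry": 0,"rz": 0},
    {"dx": 0,"dy": 0,"dz": 0,"rx": 0,"ry": 0,"rz": 0},
    {"dx": 0,"dy": 0,"dz": 0,"rx": 0,"ry": 0,"rz": 0},
  ],
)

```text
t: 21.9
tcp_pos: [0.4302, -0.1798, 0.0593]
tool_rot: [0.73, 0.683, 0.0, 0.0]
force: [-1.9, -0.4, 6.0]
finger_gap: 0.072
gripper_force: 83.7
```

Request:
move_arm(
  targets=[
    {"dx": 0,"dy": 0,"dz": 0,"rx": 0,"ry": 0,"rz": 0},
    {"dx": 0,"dy": 0,"dz": 0,"rx": 0,"ry": 0,"rz": 0},
    {"dx": 0,"dy": 0,"dz": 0,"rx": 0,"ry": 0,"rz": 0},
    {"dx": 0,"dy": 0,"dz": 0.2,"rx": 0,"ry": 0,"rz": 0},
    {"dx": 0,"dy": 0,"dz": 0.6,"rx": 0,"ry": 0,"rz": 0},
    {"dx": 0,"dy": 0,"dz": 0.9,"rx": 0,"ry": 0,"rz": 0},
    {"dx": 0,"dy": 0,"dz": 0.9,"rx": 0,"ry": 0,"rz": 0},
    {"dx": 0,"dy": 0,"dz": 0.9,"rx": 0,"ry": 0,"rz": 0},
    {"dx": 0,"dy": 0,"dz": 0.9,"rx": 0,"ry": 0,"rz": 0},
    {"dx": 0,"dy": 0,"dz": 0.9,"rx": 0,"ry": 0,"rz": 0},
  ],
  claw=32,
)

```text
t: 23.15
tcp_pos: [0.4299, -0.1796, 0.1921]
tool_rot: [0.73, 0.683, 0.0, 0.0]
force: [-0.4, -0.6, -0.1]
finger_gap: 0.321
gripper_force: 0.0
```

```bash
cat >> h.py <<'E'
def glass(img,m,n,c,amin=60):
    """candidates: centroid of coloured column seen at mid height -> xy"""
    return [(np.array(b[0]),b[1],onz(m,n,b[0],.045)) for b in blobs(mask(img,c,110,40),amin)]
E
python3 - <<'E'
from h import *
import pickle
st();im,m,n=snap("wrist","w9");it,mt,_=snap("top","t9")
m6=pickle.load(open("w6.pkl","rb"));i6=cv2.imread("pics/w6.png")[:,:,::-1].copy();t0=cv2.imread("pics/t5.png")[:,:,::-1].copy();s0=cv2.imread("pics/scene0.png")[:,:,::-1].copy();ms=cams.camera_model("scene")
P=dict(red=((350,10),(179.8,181.8),(301.7,303.8)),green=((230,32),(174.1,226.6),(346.9,289)),blue=((450,182),(252.5,158.8),(240.8,264.2)))
def near(img,c,uv): return min(blobs(mask(img,c,110,40),30),key=lambda b:np.hypot(b[0][0]-uv[0],b[0][1]-uv[1]))
for c,(a,b,s) in P.items():
    w=near(i6,c,a);t=near(t0,c,b);t2=near(it,c,b);sc=near(s0,c,s)
    print(c,w[0],w[1],"t5",t[0],t[1],"t9",t2[0],t2[1]);print("  tri w6,t5",tri(ray(m6,"wrist",w[0]),ray(mt,"top",t[0]))[0].round(4),"tri t,scene",tri(ray(mt,"top",t[0]),ray(ms,"scene",sc[0]))[0].round(4),"w@.045",onz(m6,"wrist",w[0],.045)[:2].round(4),"t@.05",onz(mt,"top",t[0],.05)[:2].round(4))
E
```

```text
t 23.15 p [ 0.4299 -0.1796  0.1921] ty -3.84 tilt 0.0 q [-0.64  0.38  1.86  0.    0.9  -0.57] F [-0.4 -0.6 -0.1] gap 0.321 gf 0.0
red (np.float64(354.8), np.float64(13.2)) 981 t5 (np.float64(180.2), np.float64(182.6)) 170 t9 (np.float64(180.3), np.float64(182.6)) 172
  tri w6,t5 [0.5748 0.3821 0.0457] tri t,scene [0.5759 0.3837 0.0399] w@.045 [0.5758 0.3812] t@.05 [0.5731 0.3823]
green (np.float64(226.9), np.float64(29.0)) 1004 t5 (np.float64(175.0), np.float64(227.3)) 161 t9 (np.float64(175.0), np.float64(227.2)) 163
  tri w6,t5 [0.4385 0.3918 0.0564] tri t,scene [0.441  0.3936 0.0385] w@.045 [0.4379 0.3961] t@.05 [0.4389 0.3919]
blue (np.float64(449.5), np.float64(181.6)) 1109 t5 (np.float64(248.4), np.float64(158.2)) 37 t9 (np.float64(252.9), np.float64(159.7)) 169
  tri w6,t5 [0.6426 0.1782 0.0658] tri t,scene [0.6529 0.1802 0.048 ] w@.045 [0.6493 0.1691] t@.05 [0.6506 0.1811]
```

View pics/w9.png

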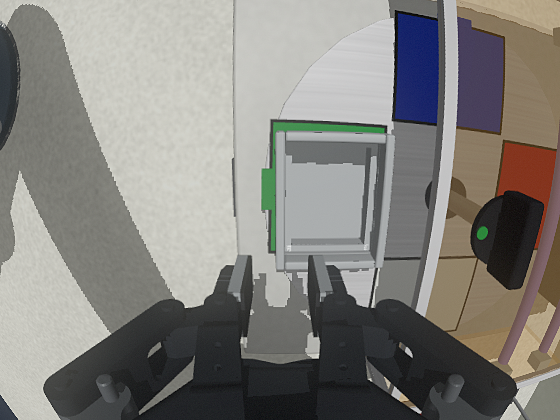

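w9 shows the pan standing on the green mat: mat corners at (271,120), (386,124) and (270,252), rim corners at (277,133), (393,136) and (277,271).

```bash
cat >> h.py <<'E'
_a=np.radians(-4.1);CX=np.array([np.cos(_a),np.sin(_a)]);CY=np.array([-CX[1],CX[0]]);S=np.array([.5986,-.1922])
def cur(p): p=np.asarray(p)[:2]-S; return np.round([p@CX*1000,p@CY*1000],1)
E
python3 - <<'E'
from h import *
import pickle
m=cams.camera_model("wrist")
for uv in((271,120),(386,124),(270,252)):print("mat",cur(onz(m,"wrist",uv,.037)))
for uv in((277,133),(393,136),(277,271)):print("rim",cur(onz(m,"wrist",uv,.081)))
E
```

```text
mat [-175.4   67.1]
mat [-67.2  66.7]
mat [-176.9  -63.6]
rim [-169.8   58.3]
rim [-75.5  58.7]
rim [-169.7  -61.6]
```

Run:
```python
from h import *
m=cams.camera_model("wrist");im=cv2.imread("pics/w9.png")[:,:,::-1].copy()
k=mask(im,"green",90,40);g=cv2.cvtColor(im,7)
for u in (290,310,330,350,370): 
    v=np.where(k[110:140,u])[0]+110; print(u,"green rows",v.min(),v.max(),"gray",g[112:146,u])
for v in(150,160,220,235): 
    u=np.where(k[v,255:300])[0]+255; print(v,"cols",u.min(),u.max())
u=np.where(k[245:265,260:300]);print(u[0].max()+245, k[240:262,273])
print("near rim col",g[255:285,300],g[255:285,330])
```

```text
290 green rows 123 129 gray [197 197 199 201 200 201 205 172  51  59  83 116 117 115 115 113 114 112
 119 142 171 186 187 185 179 175 173 172 143  98 111 111 112 113]
310 green rows 123 130 gray [197 196 197 198 199 201 201 198 116  55  59 101 118 114 113 115 114 112
 113 136 162 183 185 184 180 175 172 171 150 107 106 111 110 112]
330 green rows 124 130 gray [199 197 196 196 197 199 200 200 213  83  53  60  78 118 113 112 110 109
 109 128 154 181 185 184 180 175 171 171 162 122  98 111 110 109]
350 green rows 125 131 gray [199 199 198 197 197 196 198 200 199 201 157  40  50  84 108 110 110 108
 106 109 137 165 185 183 179 176 174 172 170 144  97 105 107 107]
370 green rows 127 131 gray [196 198 199 198 197 196 196 196 197 198 202 185  64  46  55 106 109 106
 106 103 118 144 172 183 181 177 175 172 171 169 130  86 106 107]
150 cols 273 274
160 cols 273 274
220 cols 271 275
235 cols 271 275
250 [255 255 255 255 255 255 255 255 255 255 255   0   0   0   0   0   0   0
   0   0   0   0]
near rim col [128 131 133 133 134 136 141 169 184 176 173 172 172 169 126 105 105 186
 191 182 182 186 196 103 112 114 114 116 118 117] [129 134 134 135 135 133 147 181 181 192  71  56  64  61  62  62  63  64
  63  62  68  73  57  54  50  77  85 103 124 127]
```

Run:
```python
from h import *
m=cams.camera_model("wrist")
for nm,uv,z in(("mat far",(290,119.4),.037),("mat far",(370,123.7),.037),("mat near",(273,253.5),.037),("mat outer",(270,220),.037),("rim far",(290,130.5),.081),("rim far",(370,132.5),.081),("rim near",(300,269),.081),("rim near",(330,265.5),.081)):print(nm,cur(onz(m,"wrist",uv,z)))
```

```text
mat far [-158.2   67.7]
mat far [-83.1  66.1]
mat near [-173.8  -65.2]
mat outer [-176.6  -29.1]
rim far [-159.7   60.3]
rim far [-95.5  60.6]
rim near [-149.3  -59.6]
rim near [-122.6  -56.4]
```

Request:
move_arm(
  targets=[
    {"dx": 0.015,"dy": 0.5,"dz": 0.1,"rx": 0,"ry": 0,"rz": 0.125},
    {"dx": 0.015,"dy": 0.96,"dz": 0.1,"rx": 0,"ry": 0,"rz": 0.125},
    {"dx": 0.015,"dy": 0.96,"dz": 0.1,"rx": 0,"ry": 0,"rz": 0.125},
    {"dx": 0.015,"dy": 0.96,"dz": 0.1,"rx": 0,"ry": 0,"rz": 0.125},
    {"dx": 0.015,"dy": 0.96,"dz": 0.1,"rx": 0,"ry": 0,"rz": 0.125},
    {"dx": 0.015,"dy": 0.96,"dz": 0.1,"rx": 0,"ry": 0,"rz": 0.125},
    {"dx": 0.015,"dy": 0.96,"dz": 0.1,"rx": 0,"ry": 0,"rz": 0.125},
    {"dx": 0.015,"dy": 0.96,"dz": 0.1,"rx": 0,"ry": 0,"rz": 0.125},
    {"dx": 0.015,"dy": 0.96,"dz": 0.1,"rx": 0,"ry": 0,"rz": 0.125},
    {"dx": 0.015,"dy": 0.96,"dz": 0.1,"rx": 0,"ry": 0,"rz": 0.125},
  ],
  claw=85,
)

```text
t: 24.5
tcp_pos: [0.4332, 0.0496, 0.2153]
tool_rot: [0.471, 0.882, -0.0, -0.001]
force: [0.5, -0.1, -0.3]
finger_gap: 0.85
gripper_force: 0.0
```

Request:
move_arm(
  targets=[
    {"dx": 0.015,"dy": 0.96,"dz": 0,"rx": 0,"ry": 0,"rz": 0.125},
    {"dx": 0.015,"dy": 0.96,"dz": 0,"rx": 0,"ry": 0,"rz": 0.125},
    {"dx": 0.015,"dy": 0.96,"dz": 0,"rx": 0,"ry": 0,"rz": 0.125},
    {"dx": 0.015,"dy": 0.96,"dz": 0,"rx": 0,"ry": 0,"rz": 0.125},
    {"dx": 0.015,"dy": 0.96,"dz": 0,"rx": 0,"ry": 0,"rz": 0.125},
    {"dx": 0.015,"dy": 0.96,"dz": 0,"rx": 0,"ry": 0,"rz": 0.125},
    {"dx": 0.015,"dy": 0.96,"dz": 0,"rx": 0,"ry": 0,"rz": 0.125},
    {"dx": 0.015,"dy": 0.96,"dz": 0,"rx": 0,"ry": 0,"rz": 0.125},
    {"dx": 0.015,"dy": 0.96,"dz": 0,"rx": 0,"ry": 0,"rz": 0.125},
    {"dx": 0.015,"dy": 0.96,"dz": 0,"rx": 0,"ry": 0,"rz": 0.125},
  ],
)

```text
t: 25.75
tcp_pos: [0.437, 0.2893, 0.2149]
tool_rot: [0.163, 0.987, -0.001, -0.001]
force: [0.1, -0.2, 0.7]
finger_gap: 0.853
gripper_force: 0.0
```

Request:
move_arm(
  targets=[
    {"dx": 0.015,"dy": 0.96,"dz": -0.1,"rx": 0,"ry": 0,"rz": 0.125},
    {"dx": 0.015,"dy": 0.96,"dz": -0.2,"rx": 0,"ry": 0,"rz": 0.125},
    {"dx": 0.015,"dy": 0.96,"dz": -0.2,"rx": 0,"ry": 0,"rz": 0.125},
    {"dx": 0.015,"dy": 0.6,"dz": -0.2,"rx": 0,"ry": 0,"rz": 0.125},
    {"dx": 0,"dy": 0.2,"dz": -0.2,"rx": 0,"ry": 0,"rz": 0},
    {"dx": 0,"dy": 0,"dz": -0.1,"rx": 0,"ry": 0,"rz": 0},
    {"dx": 0,"dy": 0,"dz": 0,"rx": 0,"ry": 0,"rz": 0},
    {"dx": 0,"dy": 0,"dz": 0,"rx": 0,"ry": 0,"rz": 0},
    {"dx": 0,"dy": 0,"dz": 0,"rx": 0,"ry": 0,"rz": 0},
    {"dx": 0,"dy": 0,"dz": 0,"rx": 0,"ry": 0,"rz": 0},
  ],
)

```text
t: 27.0
tcp_pos: [0.4393, 0.3806, 0.1913]
tool_rot: [0.034, 0.999, 0.0, 0.0]
force: [-0.7, 0.3, 0.9]
finger_gap: 0.851
gripper_force: 0.0
```

Run:
```python
from h import *
st();im,m,n=snap("wrist","w10")
for c in HUE:
  for b in blobs(mask(im,c,110,40),300): print(c,b,"@.062",onz(m,n,b[0],.062).round(4),"@.045",onz(m,n,b[0],.045).round(4))
```

```text
t 27.0 p [0.4393 0.3806 0.1913] ty 86.14 tilt 0.02 q [ 0.52  0.52  1.59 -0.    1.04 -0.98] F [-0.7  0.3  0.9] gap 0.851 gf 0.0
red ((np.float64(42.4), np.float64(84.6)), 1542, [10, 56, 64, 49]) @.062 [0.3019 0.1537 0.062 ] @.045 [0.2982 0.1392 0.045 ]
red ((np.float64(530.4), np.float64(191.7)), 345, [497, 173, 63, 38]) @.062 [0.4463 0.6531 0.062 ] @.045 [0.4516 0.6698 0.045 ]
red ((np.float64(290.2), np.float64(323.1)), 939, [271, 294, 39, 45]) @.062 [0.5719 0.3825 0.062 ] @.045 [0.585  0.3823 0.045 ]
green ((np.float64(528.4), np.float64(179.3)), 372, [492, 161, 68, 37]) @.062 [0.4323 0.6474 0.062 ] @.045 [0.4367 0.6638 0.045 ]
green ((np.float64(297.0), np.float64(212.2)), 309, [272, 186, 44, 35]) @.062 [0.4515 0.3951 0.062 ] @.045 [0.4571 0.3957 0.045 ]
```

Run:
```python
from h import *
m=cams.camera_model("wrist");im=cv2.imread("pics/w10.png")[:,:,::-1].copy();h=cv2.cvtColor(im,cv2.COLOR_RGB2HSV)
for v in range(150,250,8):print(v,[tuple(h[v,u]) for u in(270,280,294,308,318)].__repr__().replace("np.uint8",""))
for z,s,vm in((0,60,25),(0,40,15)):
    k=cv2.inRange(h,(45,s,vm),(85,255,255));print([b for b in blobs(k,300)])
```

```text
150 [((30), (10), (198)), ((30), (11), (190)), ((27), (12), (187)), ((26), (11), (192)), ((27), (13), (194))]
158 [((27), (11), (202)), ((30), (16), (114)), ((86), (22), (91)), ((38), (10), (197)), ((34), (11), (189))]
166 [((60), (9), (108)), ((88), (16), (190)), ((90), (16), (195)), ((88), (15), (200)), ((33), (12), (192))]
174 [((90), (15), (188)), ((68), (67), (103)), ((64), (66), (105)), ((96), (13), (199)), ((27), (12), (191))]
182 [((95), (16), (197)), ((67), (108), (146)), ((67), (107), (150)), ((67), (90), (122)), ((90), (15), (199))]
190 [((74), (31), (125)), ((67), (108), (146)), ((67), (109), (148)), ((67), (106), (151)), ((92), (17), (198))]
198 [((66), (106), (128)), ((67), (111), (145)), ((67), (112), (148)), ((66), (108), (151)), ((26), (11), (191))]
206 [((43), (19), (119)), ((67), (105), (146)), ((66), (108), (147)), ((67), (105), (150)), ((30), (9), (192))]
214 [((27), (12), (189)), ((63), (113), (138)), ((64), (116), (138)), ((63), (130), (135)), ((30), (10), (196))]
222 [((33), (12), (192)), ((26), (11), (189)), ((15), (13), (200)), ((30), (11), (193)), ((30), (11), (190))]
230 [((34), (11), (190)), ((30), (12), (187)), ((33), (12), (194)), ((27), (12), (186)), ((30), (11), (190))]
238 [((30), (10), (196)), ((30), (12), (195)), ((26), (11), (194)), ((33), (11), (200)), ((30), (11), (193))]
246 [((30), (11), (194)), ((27), (12), (194)), ((30), (12), (191)), ((27), (12), (192)), ((27), (12), (199))]
[((np.float64(528.1), np.float64(179.1)), 409, [492, 161, 68, 38]), ((np.float64(292.4), np.float64(195.0)), 1939, [270, 168, 47, 54])]
[((np.float64(528.1), np.float64(179.2)), 423, [492, 161, 68, 38]), ((np.float64(292.2), np.float64(194.8)), 1980, [270, 168, 47, 54])]
```

```bash
sed -i 's/smin=150,vmin=60/smin=60,vmin=40/; s/mask(img,c,110,40)/mask(img,c,60,40)/' h.py
python3 - <<'E'
from h import *
m=cams.camera_model("wrist");im=cv2.imread("pics/w10.png")[:,:,::-1].copy()
for uv,z in(((293,192),.062),((292.3,195),.055)):print(onz(m,"wrist",uv,z).round(4))
h=cv2.cvtColor(im,cv2.COLOR_RGB2HSV)
# base disc: hue 85-100 sat 13-25
k=cv2.inRange(h,(80,12,150),(100,40,255));c=np.where(k[140:240,240:350]);print("disc u",c[1].min()+240,c[1].max()+240,"v",c[0].min()+140,c[0].max()+140)
E
```

```text
[0.4328 0.3926 0.062 ]
[0.4374 0.392  0.055 ]
disc u 263 319 v 159 202
```

Request:
move_arm(
  targets=[
    {"dx": -0.065,"dy": 0.23,"dz": -0.3,"rx": 0,"ry": 0,"rz": 0},
    {"dx": -0.065,"dy": 0.23,"dz": -0.6,"rx": 0,"ry": 0,"rz": 0},
    {"dx": 0,"dy": 0,"dz": -0.8,"rx": 0,"ry": 0,"rz": 0},
    {"dx": 0,"dy": 0,"dz": -0.8,"rx": 0,"ry": 0,"rz": 0},
    {"dx": 0,"dy": 0,"dz": -0.8,"rx": 0,"ry": 0,"rz": 0},
    {"dx": 0,"dy": 0,"dz": -0.8,"rx": 0,"ry": 0,"rz": 0},
    {"dx": 0,"dy": 0,"dz": -0.8,"rx": 0,"ry": 0,"rz": 0},
    {"dx": 0,"dy": 0,"dz": -0.7,"rx": 0,"ry": 0,"rz": 0},
    {"dx": 0,"dy": 0,"dz": -0.5,"rx": 0,"ry": 0,"rz": 0},
    {"dx": 0,"dy": 0,"dz": -0.3,"rx": 0,"ry": 0,"rz": 0},
  ],
)

```text
t: 28.3
tcp_pos: [0.4356, 0.3922, 0.0301]
tool_rot: [0.033, 0.999, -0.0, -0.0]
force: [-1.0, -0.6, -0.0]
finger_gap: 0.849
gripper_force: 0.0
```

Request:
move_arm(
  targets=[
    {"dx": 0,"dy": 0,"dz": 0,"rx": 0,"ry": 0,"rz": 0},
    {"dx": 0,"dy": 0,"dz": 0,"rx": 0,"ry": 0,"rz": 0},
    {"dx": 0,"dy": 0,"dz": 0,"rx": 0,"ry": 0,"rz": 0},
    {"dx": 0,"dy": 0,"dz": 0,"rx": 0,"ry": 0,"rz": 0},
    {"dx": 0,"dy": 0,"dz": 0,"rx": 0,"ry": 0,"rz": 0},
    {"dx": 0,"dy": 0,"dz": 0,"rx": 0,"ry": 0,"rz": 0},
    {"dx": 0,"dy": 0,"dz": 0,"rx": 0,"ry": 0,"rz": 0},
    {"dx": 0,"dy": 0,"dz": 0,"rx": 0,"ry": 0,"rz": 0},
    {"dx": 0,"dy": 0,"dz": 0,"rx": 0,"ry": 0,"rz": 0},
    {"dx": 0,"dy": 0,"dz": 0,"rx": 0,"ry": 0,"rz": 0},
  ],
  claw=0,
  newtons=50,
)

```text
t: 29.55
tcp_pos: [0.4363, 0.3925, 0.0317]
tool_rot: [0.034, 0.999, 0.0, 0.001]
force: [-0.5, -0.3, 5.7]
finger_gap: 0.479
gripper_force: 51.0
```

Request:
move_arm(
  targets=[
    {"dx": 0,"dy": 0,"dz": 0.2,"rx": 0,"ry": 0,"rz": 0},
    {"dx": 0,"dy": 0,"dz": 0.5,"rx": 0,"ry": 0,"rz": 0},
    {"dx": 0,"dy": 0,"dz": 0.8,"rx": 0,"ry": 0,"rz": 0},
    {"dx": 0,"dy": 0,"dz": 0.8,"rx": 0,"ry": 0,"rz": 0},
    {"dx": 0,"dy": 0,"dz": 0.8,"rx": 0,"ry": 0,"rz": 0},
    {"dx": 0,"dy": 0,"dz": 0.8,"rx": 0,"ry": 0,"rz": 0},
    {"dx": 0,"dy": 0,"dz": 0.8,"rx": 0,"ry": 0,"rz": 0},
    {"dx": 0,"dy": 0,"dz": 0.8,"rx": 0,"ry": 0,"rz": 0},
    {"dx": 0,"dy": 0,"dz": 0.7,"rx": 0,"ry": 0,"rz": 0},
    {"dx": 0,"dy": 0,"dz": 0.4,"rx": 0,"ry": 0,"rz": 0},
  ],
  newtons=70,
)

```text
t: 30.8
tcp_pos: [0.4357, 0.3922, 0.1972]
tool_rot: [0.033, 0.999, 0.0, 0.0]
force: [0.1, -0.7, -2.8]
finger_gap: 0.473
gripper_force: 70.8
```

Run:
```python
from h import *
s,_=st();im,m,n=snap("wrist","w11")
z=s["tcp_pos"][2]
for b in blobs(mask(im,"green"),300): print(b,"top@+.031",(onz(m,n,b[0],z+.031)-s["tcp_pos"]).round(4))
h=cv2.cvtColor(im,cv2.COLOR_RGB2HSV);k=cv2.inRange(h,(80,12,120),(102,40,255));print("disc",blobs(k,150))
print((proj(m,n,s["tcp_pos"]+[0,0,-.016])),(proj(m,n,s["tcp_pos"]+[0,0,-.03])))
```

```text
t 30.8 p [0.4357 0.3922 0.1972] ty 86.16 tilt 0.04 q [ 0.54  0.52  1.57  0.    1.06 -0.96] F [ 0.1 -0.7 -2.8] gap 0.473 gf 70.8
((np.float64(523.8), np.float64(185.4)), 493, [482, 163, 78, 45]) top@+.031 [-0.0458  0.1102  0.031 ]
((np.float64(280.6), np.float64(290.3)), 9025, [232, 229, 105, 119]) top@+.031 [-0.008   0.0008  0.031 ]
disc [((np.float64(281.4), np.float64(231.1)), 2318, [229, 206, 103, 64]), ((np.float64(541.5), np.float64(409.8)), 777, [513, 393, 47, 27])]
[279.85629622 257.31895573] [279.82188055 246.79396045]
```

Run:
```python
from h import *
s=sensors.sense();m=cams.camera_model("wrist");p=s["tcp_pos"]
for dz in(-.0305,-.0165):print((onz(m,"wrist",(281,206),p[2]+dz)-p).round(4))
for u in(229,331):print((onz(m,"wrist",(u,240),p[2]-.0165)-p).round(4))
```

```text
[-0.0245  0.0023 -0.0305]
[-0.0288  0.0026 -0.0165]
[-0.0117 -0.0266 -0.0165]
[-0.0079  0.0281 -0.0165]
```

Request:
move_arm(
  targets=[
    {"dx": 0.06,"dy": -0.4,"dz": 0,"rx": 0,"ry": 0,"rz": 0},
    {"dx": 0.06,"dy": -0.8,"dz": 0,"rx": 0,"ry": 0,"rz": 0},
    {"dx": 0.06,"dy": -0.96,"dz": 0,"rx": 0,"ry": 0,"rz": 0},
    {"dx": 0.06,"dy": -0.96,"dz": 0,"rx": 0,"ry": 0,"rz": 0},
    {"dx": 0.06,"dy": -0.96,"dz": 0,"rx": 0,"ry": 0,"rz": 0},
    {"dx": 0.06,"dy": -0.96,"dz": 0,"rx": 0,"ry": 0,"rz": 0},
    {"dx": 0.06,"dy": -0.96,"dz": 0,"rx": 0,"ry": 0,"rz": 0},
    {"dx": 0.06,"dy": -0.96,"dz": 0,"rx": 0,"ry": 0,"rz": 0},
    {"dx": 0.06,"dy": -0.96,"dz": 0,"rx": 0,"ry": 0,"rz": 0},
    {"dx": 0.06,"dy": -0.96,"dz": 0,"rx": 0,"ry": 0,"rz": 0},
  ],
)

```text
t: 32.1
tcp_pos: [0.4499, 0.1681, 0.1954]
tool_rot: [0.034, 0.999, -0.0, -0.001]
force: [0.7, -0.7, -2.2]
finger_gap: 0.471
gripper_force: 71.0
```

Request:
move_arm(
  targets=[
    {"dx": 0.06,"dy": -0.96,"dz": 0,"rx": 0,"ry": 0,"rz": 0},
    {"dx": 0.06,"dy": -0.96,"dz": 0,"rx": 0,"ry": 0,"rz": 0},
    {"dx": 0.06,"dy": -0.96,"dz": 0,"rx": 0,"ry": 0,"rz": 0},
    {"dx": 0.06,"dy": -0.96,"dz": 0,"rx": 0,"ry": 0,"rz": 0},
    {"dx": 0.06,"dy": -0.96,"dz": 0,"rx": 0,"ry": 0,"rz": 0},
    {"dx": 0.06,"dy": -0.96,"dz": 0,"rx": 0,"ry": 0,"rz": 0},
    {"dx": 0.06,"dy": -0.96,"dz": 0,"rx": 0,"ry": 0,"rz": 0},
    {"dx": 0.06,"dy": -0.96,"dz": 0,"rx": 0,"ry": 0,"rz": 0},
    {"dx": 0.06,"dy": -0.96,"dz": 0,"rx": 0,"ry": 0,"rz": 0},
    {"dx": 0.06,"dy": -0.96,"dz": 0,"rx": 0,"ry": 0,"rz": 0},
  ],
)

```text
t: 33.35
tcp_pos: [0.4644, -0.0712, 0.1955]
tool_rot: [0.034, 0.999, 0.0, -0.001]
force: [0.5, 0.1, -2.2]
finger_gap: 0.473
gripper_force: 71.0
```

Request:
move_arm(
  targets=[
    {"dx": 0.06,"dy": -0.96,"dz": 0,"rx": 0,"ry": 0,"rz": 0},
    {"dx": 0.06,"dy": -0.96,"dz": 0,"rx": 0,"ry": 0,"rz": 0},
    {"dx": 0.06,"dy": -0.96,"dz": 0,"rx": 0,"ry": 0,"rz": 0},
    {"dx": 0.06,"dy": -0.96,"dz": 0,"rx": 0,"ry": 0,"rz": 0},
    {"dx": 0.06,"dy": -0.7,"dz": 0,"rx": 0,"ry": 0,"rz": 0},
    {"dx": 0,"dy": 0,"dz": 0,"rx": 0,"ry": 0,"rz": 0},
    {"dx": 0,"dy": 0,"dz": -0.4,"rx": 0,"ry": 0,"rz": 0},
    {"dx": 0,"dy": 0,"dz": -0.6,"rx": 0,"ry": 0,"rz": 0},
    {"dx": 0,"dy": 0,"dz": -0.6,"rx": 0,"ry": 0,"rz": 0},
    {"dx": 0,"dy": 0,"dz": 0,"rx": 0,"ry": 0,"rz": 0},
  ],
)

```text
t: 34.6
tcp_pos: [0.4722, -0.1819, 0.1545]
tool_rot: [0.033, 0.999, 0.001, -0.002]
force: [-0.1, -0.0, -2.2]
finger_gap: 0.469
gripper_force: 71.0
```

Run:
```python
from h import *
import pickle
s,_=st();im,m,n=snap("wrist","w12");pickle.dump(m,open("w12.pkl","wb"));it,mt,_=snap("top","t12")
g=cv2.cvtColor(im,7)
# pan rim near wall (outer, robot side): scan column v at several u
for u in(200,240,280,320,360): print(u,g[60:260:3,u])
for b in blobs(mask(im,"green"),150): print(b)
for c,uv in(("red",(180,182)),("blue",(252.7,159))): print(c,[b for b in blobs(mask(it,c,110,40),60) if abs(b[0][0]-uv[0])<40 and abs(b[0][1]-uv[1])<40])
```

```text
t 34.6 p [ 0.4722 -0.1819  0.1545] ty 86.21 tilt 0.24 q [-0.59  0.49  1.8   0.    0.86 -2.09] F [-0.1 -0.  -2.2] gap 0.469 gf 71.0
200 [210 211 214 211 208 206 207 206 206 206 204 204 206 224 181 195 194 194
 196 196 196 197 195 195 193 194 195 126 126 122 127 128  98 171 180 179
 121 175 181 181 180 182 178 180 178 178 107 112 111 111 111 112 111 112
 111 112 110 111 112 110 106 107 104 106 126 113 136]
240 [207 207 211 209 209 208 211 209 210 211 206 208 189 160 192 199 199 199
 198 197 197 196 196 196 193 194 185  64 116 120  84  88 104 178 182 179
 162 180 181 180 178 134 114 111 113 112 112 113 113 112 112 114 111 114
 113 106  98 203 196 200 199 199 199 195 195 198 204]
280 [210 212 209 203 208 209 204 209 213 211 206 210  84 166 198 200 199 197
 197 197 197 196 197 199 107 121 120 118 120 119  79  93 112 184 185 182
 174 182 181 181 181 182 181 181 181 180 180 179 185 116 119 199 202 202
 201 201 193  97  95  94  96  95  95  95  92  93  93]
320 [211 212 216 212 216 213 209 215 216 213 215 214 211 141 190 200 200 202
 201 198 197 197 197 197 198 197 156 201  64 129  83  84 101 184 187 184
 167 134 116 116 116 115 115 115 115 117 115 114 114 114 115 115 115 114
 112 148 143 216 199 200 199 199 198 197 197 200 208]
360 [208 208 215 210 209 211 209 212 215 213 210 207 209 212 177 202 203 201
 201 202 201 203 201 200 200 197 199 199 160  64  98  70  99 177 192 187
 128 176 189 191 190 190 190 191 192 192 192 194 195 194 194 191 189 187
 186 186 185 183 182 203 203 202 202 203 203 202 202]
((np.float64(279.3), np.float64(145.5)), 1988, [205, 132, 156, 24])
((np.float64(281.9), np.float64(291.0)), 9340, [232, 229, 113, 119])
red [((np.float64(180.2), np.float64(182.7)), 170, [173, 176, 15, 15])]
blue [((np.float64(252.8), np.float64(159.8)), 172, [247, 152, 13, 16])]
```

Run:
```python
from h import *
import pickle
m=pickle.load(open("w12.pkl","rb"));p=sensors.sense()["tcp_pos"]
im=cv2.imread("pics/w12.png");g=cv2.cvtColor(im,6);print(g[146:174,280],g[146:174,320])
for v in(157,168):print(v,cur(onz(m,"wrist",(280,v),.081)),cur(onz(m,"wrist",(330,v),.081)))
print(cur(p)); print(cur(onz(m,"wrist",(281,206),p[2]-.0305)))
# rim left/right inner ends at row ~165
print(g[163,150:420:4])
```

```text
[118 119 121 118  79  84  83  93 101  96 112 151 174 184 188 184 185 184
 182 182 168 144 174 184 182 182 182 181] [121 129  86  80  83  82  83  84 101 101 101 137 173 184 193 187 187 186
 184 184 175 152 167 192 175 134 109 114]
157 [-173.     1.3] [-173.4   35.2]
168 [-165.5    1.4] [-165.8   35.4]
[-125.6    0.3]
[-152.     1.8]
[190 191 192 193 162 131 154 119 127 128 124 148 179 179 179 180 179 179
 178 180 179 181 180 181 180 182 181 182 182 182 183 182 184 184 183 183
 185 185 185 184 185 186 186 187 186 187 187 187 188 188 189 190 190 190
 207 212 215 214 184 202 201 201 203 201 202 203 202 202]
```

Request:
move_arm(
  targets=[
    {"dx": 0,"dy": 0,"dz": -0.3,"rx": 0,"ry": 0,"rz": 0},
    {"dx": 0,"dy": 0,"dz": -0.35,"rx": 0,"ry": 0,"rz": 0},
    {"dx": 0,"dy": 0,"dz": -0.35,"rx": 0,"ry": 0,"rz": 0},
    {"dx": 0,"dy": 0,"dz": -0.35,"rx": 0,"ry": 0,"rz": 0},
    {"dx": 0,"dy": 0,"dz": -0.35,"rx": 0,"ry": 0,"rz": 0},
    {"dx": 0,"dy": 0,"dz": -0.35,"rx": 0,"ry": 0,"rz": 0},
    {"dx": 0,"dy": 0,"dz": -0.35,"rx": 0,"ry": 0,"rz": 0},
    {"dx": 0,"dy": 0,"dz": -0.35,"rx": 0,"ry": 0,"rz": 0},
    {"dx": 0,"dy": 0,"dz": -0.3,"rx": 0,"ry": 0,"rz": 0},
    {"dx": 0,"dy": 0,"dz": -0.1,"rx": 0,"ry": 0,"rz": 0},
  ],
)

```text
t: 35.95
tcp_pos: [0.4732, -0.1831, 0.0767]
tool_rot: [0.034, 0.999, 0.0, -0.0]
force: [0.7, -0.1, -3.7]
finger_gap: 0.475
gripper_force: 71.0
```

Request:
move_arm(
  targets=[
    {"dx": 0,"dy": 0,"dz": -0.05,"rx": 0,"ry": 0,"rz": 0},
    {"dx": 0,"dy": 0,"dz": -0.04,"rx": 0,"ry": 0,"rz": 0},
    {"dx": 0,"dy": 0,"dz": -0.04,"rx": 0,"ry": 0,"rz": 0},
    {"dx": 0,"dy": 0,"dz": -0.04,"rx": 0,"ry": 0,"rz": 0},
    {"dx": 0,"dy": 0,"dz": 0,"rx": 0,"ry": 0,"rz": 0},
    {"dx": 0,"dy": 0,"dz": 0,"rx": 0,"ry": 0,"rz": 0},
    {"dx": 0,"dy": 0,"dz": 0,"rx": 0,"ry": 0,"rz": 0},
    {"dx": 0,"dy": 0,"dz": 0,"rx": 0,"ry": 0,"rz": 0},
    {"dx": 0,"dy": 0,"dz": 0,"rx": 0,"ry": 0,"rz": 0},
    {"dx": 0,"dy": 0,"dz": 0,"rx": 0,"ry": 0,"rz": 0},
  ],
)

```text
t: 37.2
tcp_pos: [0.4734, -0.1833, 0.0731]
tool_rot: [0.034, 0.999, -0.0, 0.0]
force: [0.1, 0.3, -2.7]
finger_gap: 0.474
gripper_force: 71.0
```

Request:
move_arm(
  targets=[
    {"dx": 0,"dy": 0,"dz": -0.04,"rx": 0,"ry": 0,"rz": 0},
    {"dx": 0,"dy": 0,"dz": -0.04,"rx": 0,"ry": 0,"rz": 0},
    {"dx": 0,"dy": 0,"dz": -0.04,"rx": 0,"ry": 0,"rz": 0},
    {"dx": 0,"dy": 0,"dz": 0,"rx": 0,"ry": 0,"rz": 0},
    {"dx": 0,"dy": 0,"dz": 0,"rx": 0,"ry": 0,"rz": 0},
    {"dx": 0,"dy": 0,"dz": 0,"rx": 0,"ry": 0,"rz": 0},
    {"dx": 0,"dy": 0,"dz": 0,"rx": 0,"ry": 0,"rz": 0},
    {"dx": 0,"dy": 0,"dz": 0,"rx": 0,"ry": 0,"rz": 0},
    {"dx": 0,"dy": 0,"dz": 0,"rx": 0,"ry": 0,"rz": 0},
    {"dx": 0,"dy": 0,"dz": 0,"rx": 0,"ry": 0,"rz": 0},
  ],
)

```text
t: 38.45
tcp_pos: [0.4734, -0.1833, 0.0708]
tool_rot: [0.034, 0.999, -0.0, 0.0]
force: [-1.6, 0.5, 6.2]
finger_gap: 0.469
gripper_force: 71.8
```

Request:
move_arm(
  targets=[
    {"dx": 0,"dy": 0,"dz": 0.04,"rx": 0,"ry": 0,"rz": 0},
    {"dx": 0,"dy": 0,"dz": 0,"rx": 0,"ry": 0,"rz": 0},
    {"dx": 0,"dy": 0,"dz": 0,"rx": 0,"ry": 0,"rz": 0},
    {"dx": 0,"dy": 0,"dz": 0.3,"rx": 0,"ry": 0,"rz": 0},
    {"dx": 0,"dy": 0,"dz": 0.8,"rx": 0,"ry": 0,"rz": 0},
    {"dx": 0,"dy": 0,"dz": 1,"rx": 0,"ry": 0,"rz": 0},
    {"dx": 0,"dy": 0,"dz": 1,"rx": 0,"ry": 0,"rz": 0},
    {"dx": 0,"dy": 0,"dz": 1,"rx": 0,"ry": 0,"rz": 0},
    {"dx": 0,"dy": 0,"dz": 1,"rx": 0,"ry": 0,"rz": 0},
    {"dx": 0,"dy": 0,"dz": 1,"rx": 0,"ry": 0,"rz": 0},
  ],
  claw=62,
)

```text
t: 39.7
tcp_pos: [0.4732, -0.1831, 0.2248]
tool_rot: [0.034, 0.999, -0.0, 0.0]
force: [0.8, -0.5, 0.3]
finger_gap: 0.62
gripper_force: 0.0
```

Request:
move_arm(
  targets=[
    {"dx": 0.5,"dy": -0.036,"dz": 0,"rx": 0,"ry": 0,"rz": -0.3},
    {"dx": 0.5,"dy": -0.036,"dz": 0,"rx": 0,"ry": 0,"rz": -0.3},
    {"dx": 0.5,"dy": -0.036,"dz": 0,"rx": 0,"ry": 0,"rz": -0.3},
    {"dx": 0.5,"dy": -0.036,"dz": 0,"rx": 0,"ry": 0,"rz": -0.3},
    {"dx": 0.5,"dy": -0.036,"dz": 0,"rx": 0,"ry": 0,"rz": -0.3},
    {"dx": 0.5,"dy": -0.036,"dz": 0,"rx": 0,"ry": 0,"rz": -0.3},
    {"dx": 0.5,"dy": -0.036,"dz": 0,"rx": 0,"ry": 0,"rz": -0.3},
    {"dx": 0.5,"dy": -0.036,"dz": 0,"rx": 0,"ry": 0,"rz": -0.3},
    {"dx": 0.5,"dy": -0.036,"dz": 0,"rx": 0,"ry": 0,"rz": -0.3},
    {"dx": 0.5,"dy": -0.036,"dz": 0,"rx": 0,"ry": 0,"rz": -0.3},
  ],
)

```text
t: 40.95
tcp_pos: [0.5985, -0.1921, 0.2239]
tool_rot: [0.732, 0.681, -0.0, -0.0]
force: [0.1, 0.2, 0.4]
finger_gap: 0.622
gripper_force: 0.0
```

Run:
```python
from h import *
s,_=st();im,m,n=snap("wrist","w13");it,mt,_=snap("top","t13")
for c in HUE: print(c,[(b[0],b[1],b[2]) for b in blobs(mask(im,c),60)])
for c,uv in(("red",(180,182)),("blue",(252.7,159))): print(c,[b for b in blobs(mask(it,c,110,40),60) if abs(b[0][0]-uv[0])<40 and abs(b[0][1]-uv[1])<40])
```

```text
t 40.95 p [ 0.5985 -0.1921  0.2239] ty -4.14 tilt 0.01 q [-0.49  0.54  1.43 -0.    1.17 -0.42] F [0.1 0.2 0.4] gap 0.622 gf 0.0
red [((np.float64(22.1), np.float64(12.9)), 304, [13, 0, 21, 28]), ((np.float64(41.5), np.float64(13.8)), 334, [34, 0, 16, 29]), ((np.float64(458.1), np.float64(96.6)), 69, [457, 75, 4, 42]), ((np.float64(362.9), np.float64(184.5)), 3175, [345, 111, 38, 134]), ((np.float64(449.0), np.float64(195.7)), 293, [436, 118, 23, 158]), ((np.float64(415.4), np.float64(186.0)), 5053, [387, 130, 59, 114]), ((np.float64(310.2), np.float64(219.2)), 165, [303, 212, 15, 15]), ((np.float64(412.9), np.float64(405.1)), 62, [405, 402, 15, 7])]
green [((np.float64(154.7), np.float64(128.5)), 436, [119, 124, 75, 11]), ((np.float64(152.8), np.float64(196.7)), 2053, [126, 171, 54, 53]), ((np.float64(249.7), np.float64(218.0)), 161, [243, 211, 15, 15]), ((np.float64(497.3), np.float64(295.2)), 113, [492, 289, 12, 13])]
blue [((np.float64(285.4), np.float64(10.6)), 248, [265, 6, 39, 18]), ((np.float64(7.0), np.float64(416.8)), 74, [0, 412, 20, 8])]
red [((np.float64(184.9), np.float64(173.9)), 171, [178, 167, 15, 15])]
blue [((np.float64(252.8), np.float64(159.7)), 171, [247, 152, 13, 16])]
```

Run:
```python
from h import *
m=cams.camera_model("wrist")
g=onz(m,"wrist",(249.7,218),.145);r=onz(m,"wrist",(310.2,219.2),.145);print((g+r)/2,np.degrees(np.arctan2(*(r-g)[[1,0]])))
# green mat far edge slope
im=cv2.imread("pics/w13.png")[:,:,::-1].copy();k=mask(im,"green")
P=[]
for u in range(122,190,4):
    v=np.where(k[110:140,u])[0]
    if len(v):P.append(onz(m,"wrist",(u,v.min()+110-.5),.037)[:2])
P=np.array(P);f=np.polyfit(P[:,0],P[:,1],1);print("mat far edge angle",np.degrees(np.arctan(f[0])),[cur(p) for p in P[[0,-1]]])
print("trophy",cur(onz(m,"wrist",(152.8,196.7),.095)))
```

```text
[ 0.5991801  -0.19233427  0.145     ] -5.081650064286569
mat far edge angle -5.040478036724918 [array([-171.2,   65.5]), array([-96.4,  64.2])]
trophy [-115.4    2.8]
```

Request:
move_arm(
  targets=[
    {"dx": 0,"dy": 0,"dz": -0.294,"rx": 0,"ry": 0,"rz": 0},
    {"dx": 0,"dy": 0,"dz": -0.294,"rx": 0,"ry": 0,"rz": 0},
    {"dx": 0,"dy": 0,"dz": -0.294,"rx": 0,"ry": 0,"rz": 0},
    {"dx": 0,"dy": 0,"dz": -0.294,"rx": 0,"ry": 0,"rz": 0},
    {"dx": 0,"dy": 0,"dz": -0.294,"rx": 0,"ry": 0,"rz": 0},
    {"dx": 0,"dy": 0,"dz": -0.294,"rx": 0,"ry": 0,"rz": 0},
    {"dx": 0,"dy": 0,"dz": -0.294,"rx": 0,"ry": 0,"rz": 0},
    {"dx": 0,"dy": 0,"dz": -0.294,"rx": 0,"ry": 0,"rz": 0},
    {"dx": 0,"dy": 0,"dz": -0.294,"rx": 0,"ry": 0,"rz": 0},
    {"dx": 0,"dy": 0,"dz": -0.294,"rx": 0,"ry": 0,"rz": 0},
  ],
)

```text
t: 42.3
tcp_pos: [0.5984, -0.1922, 0.1496]
tool_rot: [0.73, 0.683, 0.0, 0.0]
force: [-0.2, 0.1, 0.5]
finger_gap: 0.621
gripper_force: 0.0
```

Request:
move_arm(
  targets=[
    {"dx": 0,"dy": 0,"dz": 0,"rx": 0,"ry": 0,"rz": 0},
    {"dx": 0,"dy": 0,"dz": 0,"rx": 0,"ry": 0,"rz": 0},
    {"dx": 0,"dy": 0,"dz": 0,"rx": 0,"ry": 0,"rz": 0},
    {"dx": 0,"dy": 0,"dz": 0,"rx": 0,"ry": 0,"rz": 0},
    {"dx": 0,"dy": 0,"dz": 0,"rx": 0,"ry": 0,"rz": 0},
    {"dx": 0,"dy": 0,"dz": 0,"rx": 0,"ry": 0,"rz": 0},
    {"dx": 0,"dy": 0,"dz": 0,"rx": 0,"ry": 0,"rz": 0},
    {"dx": 0,"dy": 0,"dz": 0,"rx": 0,"ry": 0,"rz": 0},
    {"dx": 0,"dy": 0,"dz": 0,"rx": 0,"ry": 0,"rz": 0},
    {"dx": 0,"dy": 0,"dz": 0,"rx": 0,"ry": 0,"rz": 0},
  ],
  claw=0,
  newtons=60,
)

```text
t: 43.55
tcp_pos: [0.5987, -0.1923, 0.1504]
tool_rot: [0.73, 0.683, 0.0, 0.0]
force: [0.9, -0.1, 3.4]
finger_gap: 0.175
gripper_force: 58.8
```

Request:
move_arm(
  targets=[
    {"dx": 0,"dy": 0,"dz": 0,"rx": 0,"ry": 0,"rz": 0.303},
    {"dx": 0,"dy": 0,"dz": 0,"rx": 0,"ry": 0,"rz": 0.303},
    {"dx": 0,"dy": 0,"dz": 0,"rx": 0,"ry": 0,"rz": 0.303},
    {"dx": 0,"dy": 0,"dz": 0,"rx": 0,"ry": 0,"rz": 0.303},
    {"dx": 0,"dy": 0,"dz": 0,"rx": 0,"ry": 0,"rz": 0.303},
    {"dx": 0,"dy": 0,"dz": 0,"rx": 0,"ry": 0,"rz": 0.303},
    {"dx": 0,"dy": 0,"dz": 0,"rx": 0,"ry": 0,"rz": 0.303},
    {"dx": 0,"dy": 0,"dz": 0,"rx": 0,"ry": 0,"rz": 0.303},
    {"dx": 0,"dy": 0,"dz": 0,"rx": 0,"ry": 0,"rz": 0.303},
    {"dx": 0,"dy": 0,"dz": 0,"rx": 0,"ry": 0,"rz": 0.303},
  ],
)

```text
t: 44.8
tcp_pos: [0.5987, -0.1923, 0.1504]
tool_rot: [0.024, 1.0, 0.0, 0.0]
force: [2.2, -0.5, 2.4]
finger_gap: 0.173
gripper_force: 59.1
```

Request:
move_arm(
  targets=[
    {"dx": 0,"dy": 0,"dz": 0,"rx": 0,"ry": 0,"rz": 0},
    {"dx": 0,"dy": 0,"dz": 0,"rx": 0,"ry": 0,"rz": 0},
    {"dx": 0,"dy": 0,"dz": 0,"rx": 0,"ry": 0,"rz": 0},
    {"dx": 0,"dy": 0,"dz": 0,"rx": 0,"ry": 0,"rz": 0},
    {"dx": 0,"dy": 0,"dz": 0.3,"rx": 0,"ry": 0,"rz": 0},
    {"dx": 0,"dy": 0,"dz": 0.6,"rx": 0,"ry": 0,"rz": 0},
    {"dx": 0,"dy": 0,"dz": 0.8,"rx": 0,"ry": 0,"rz": 0},
    {"dx": 0,"dy": 0,"dz": 0.8,"rx": 0,"ry": 0,"rz": 0},
    {"dx": 0,"dy": 0,"dz": 0.8,"rx": 0,"ry": 0,"rz": 0},
    {"dx": 0,"dy": 0,"dz": 0.5,"rx": 0,"ry": 0,"rz": 0},
  ],
  claw=60,
)

```text
t: 46.05
tcp_pos: [0.599, -0.1926, 0.2475]
tool_rot: [0.026, 1.0, -0.001, 0.001]
force: [0.7, -0.7, -0.2]
finger_gap: 0.603
gripper_force: 0.0
```

```bash
cat >> h.py <<'E'
def dots(im,m):
    """dots on skirt around the spindle, z .145 -> list of (colour, curer polar deg, radius mm)"""
    o=[]
    for c in ("red","green","blue"):
        for b in blobs(mask(im,c),20):
            p=cur(onz(m,"wrist",b[0],.145))
            if 15<np.hypot(*p)<29 and b[1]<400: o.append((c,p,round(float(np.degrees(np.arctan2(p[1],p[0]))),2)))
    return o
E
python3 - <<'E'
from h import *
s,_=st();im,m,n=snap("wrist","w14");print(dots(im,m))
E
```

```text
t 46.05 p [ 0.599  -0.1926  0.2475] ty 87.05 tilt 0.18 q [-0.49  0.52  1.41  0.    1.22 -2.01] F [ 0.7 -0.7 -0.2] gap 0.603 gf 0.0
[('red', array([-3.4, 21.7]), 98.9), ('green', array([  2.9, -21.9]), -82.46)]
```

Run:
```python
from h import *
m=cams.camera_model("wrist");im=cv2.imread("pics/w14.png")[:,:,::-1].copy()
for c in HUE: print(c,[b for b in blobs(mask(im,c),60)])
k=mask(im,"blue");c=max(cv2.findContours(k,0,1)[0],key=cv2.contourArea)[:,0]
w=np.array([cur(onz(m,"wrist",p,.037)) for p in c],np.float32);print(cv2.minAreaRect(w));print(cv2.boxPoints(cv2.minAreaRect(w)))
```

```text
red [((np.float64(388.4), np.float64(122.0)), 1904, [339, 109, 91, 28]), ((np.float64(387.5), np.float64(181.3)), 6269, [343, 144, 94, 80]), ((np.float64(307.8), np.float64(204.9)), 141, [302, 199, 13, 13]), ((np.float64(32.3), np.float64(257.0)), 656, [14, 201, 37, 118])]
green [((np.float64(164.3), np.float64(206.5)), 1707, [140, 183, 49, 48]), ((np.float64(252.8), np.float64(211.4)), 130, [247, 206, 13, 12])]
blue [((np.float64(265.5), np.float64(66.3)), 11440, [202, 11, 128, 112]), ((np.float64(533.0), np.float64(207.3)), 976, [514, 190, 38, 36]), ((np.float64(513.1), np.float64(348.9)), 2065, [483, 311, 77, 83])]
((-127.48037719726562, -19.692703247070312), (115.45610809326172, 128.21556091308594), 8.480340003967285)
[[-194.03125    35.200996]
 [-175.12329   -91.612724]
 [ -60.929504  -74.5864  ]
 [ -79.83746    52.227318]]
```

View pics/w14.png

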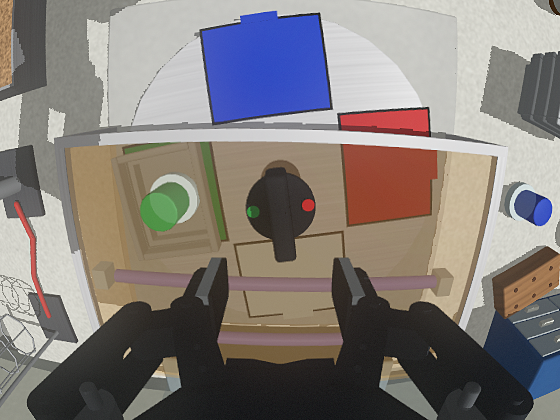

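w14 shows the blue mat in the bay turned about 8° too far, with corners (201,30), (318,14), (331,108) and (214,123). The green trophy stands upright in its pan at (165,205). The turntable coasted when I let go too early, so I'll turn it back and dwell before releasing.

Request:
move_arm(
  targets=[
    {"dx": 0,"dy": 0,"dz": -0.388,"rx": 0,"ry": 0,"rz": 0.047},
    {"dx": 0,"dy": 0,"dz": -0.388,"rx": 0,"ry": 0,"rz": 0.047},
    {"dx": 0,"dy": 0,"dz": -0.388,"rx": 0,"ry": 0,"rz": 0.047},
    {"dx": 0,"dy": 0,"dz": -0.388,"rx": 0,"ry": 0,"rz": 0.047},
    {"dx": 0,"dy": 0,"dz": -0.388,"rx": 0,"ry": 0,"rz": 0.047},
    {"dx": 0,"dy": 0,"dz": -0.388,"rx": 0,"ry": 0,"rz": 0},
    {"dx": 0,"dy": 0,"dz": -0.388,"rx": 0,"ry": 0,"rz": 0},
    {"dx": 0,"dy": 0,"dz": -0.388,"rx": 0,"ry": 0,"rz": 0},
    {"dx": 0,"dy": 0,"dz": -0.388,"rx": 0,"ry": 0,"rz": 0},
    {"dx": 0,"dy": 0,"dz": -0.388,"rx": 0,"ry": 0,"rz": 0},
  ],
)

```text
t: 47.35
tcp_pos: [0.5984, -0.1923, 0.1475]
tool_rot: [-0.036, 0.999, -0.0, 0.0]
force: [-0.6, 0.7, -0.3]
finger_gap: 0.599
gripper_force: 0.0
```

Request:
move_arm(
  targets=[
    {"dx": 0,"dy": 0,"dz": 0,"rx": 0,"ry": 0,"rz": 0},
    {"dx": 0,"dy": 0,"dz": 0,"rx": 0,"ry": 0,"rz": 0},
    {"dx": 0,"dy": 0,"dz": 0,"rx": 0,"ry": 0,"rz": 0},
    {"dx": 0,"dy": 0,"dz": 0,"rx": 0,"ry": 0,"rz": 0},
    {"dx": 0,"dy": 0,"dz": 0,"rx": 0,"ry": 0,"rz": 0},
    {"dx": 0,"dy": 0,"dz": 0,"rx": 0,"ry": 0,"rz": 0},
    {"dx": 0,"dy": 0,"dz": 0,"rx": 0,"ry": 0,"rz": 0},
    {"dx": 0,"dy": 0,"dz": 0,"rx": 0,"ry": 0,"rz": 0},
    {"dx": 0,"dy": 0,"dz": 0,"rx": 0,"ry": 0,"rz": 0},
    {"dx": 0,"dy": 0,"dz": 0,"rx": 0,"ry": 0,"rz": 0},
  ],
  claw=0,
  newtons=60,
)

```text
t: 48.6
tcp_pos: [0.5986, -0.1923, 0.1484]
tool_rot: [-0.036, 0.999, -0.0, 0.0]
force: [0.7, -0.1, 4.0]
finger_gap: 0.176
gripper_force: 61.8
```

Request:
move_arm(
  targets=[
    {"dx": 0,"dy": 0,"dz": 0,"rx": 0,"ry": 0,"rz": -0.06},
    {"dx": 0,"dy": 0,"dz": 0,"rx": 0,"ry": 0,"rz": -0.06},
    {"dx": 0,"dy": 0,"dz": 0,"rx": 0,"ry": 0,"rz": -0.06},
    {"dx": 0,"dy": 0,"dz": 0,"rx": 0,"ry": 0,"rz": -0.06},
    {"dx": 0,"dy": 0,"dz": 0,"rx": 0,"ry": 0,"rz": -0.04},
    {"dx": 0,"dy": 0,"dz": 0,"rx": 0,"ry": 0,"rz": 0},
    {"dx": 0,"dy": 0,"dz": 0,"rx": 0,"ry": 0,"rz": 0},
    {"dx": 0,"dy": 0,"dz": 0,"rx": 0,"ry": 0,"rz": 0},
    {"dx": 0,"dy": 0,"dz": 0,"rx": 0,"ry": 0,"rz": 0},
    {"dx": 0,"dy": 0,"dz": 0,"rx": 0,"ry": 0,"rz": 0},
  ],
)

```text
t: 49.85
tcp_pos: [0.5986, -0.1923, 0.1484]
tool_rot: [0.039, 0.999, 0.0, 0.0]
force: [0.0, 0.9, 5.9]
finger_gap: 0.181
gripper_force: 62.1
```

Request:
move_arm(
  targets=[
    {"dx": 0,"dy": 0,"dz": 0,"rx": 0,"ry": 0,"rz": 0},
    {"dx": 0,"dy": 0,"dz": 0,"rx": 0,"ry": 0,"rz": 0},
    {"dx": 0,"dy": 0,"dz": 0,"rx": 0,"ry": 0,"rz": 0},
    {"dx": 0,"dy": 0,"dz": 0,"rx": 0,"ry": 0,"rz": 0},
    {"dx": 0,"dy": 0,"dz": 0.3,"rx": 0,"ry": 0,"rz": 0},
    {"dx": 0,"dy": 0,"dz": 0.6,"rx": 0,"ry": 0,"rz": 0},
    {"dx": 0,"dy": 0,"dz": 0.8,"rx": 0,"ry": 0,"rz": 0},
    {"dx": 0,"dy": 0,"dz": 0.8,"rx": 0,"ry": 0,"rz": 0},
    {"dx": 0,"dy": 0,"dz": 0.8,"rx": 0,"ry": 0,"rz": 0},
    {"dx": 0,"dy": 0,"dz": 0.5,"rx": 0,"ry": 0,"rz": 0},
  ],
  claw=60,
)

```text
t: 51.1
tcp_pos: [0.599, -0.1926, 0.2455]
tool_rot: [0.037, 0.999, -0.001, 0.001]
force: [-0.2, -0.6, 0.2]
finger_gap: 0.6
gripper_force: 0.0
```

```bash
cat >> h.py <<'E'
def mat(im,m,c):
    k=mask(im,c);ct=max(cv2.findContours(k,0,1)[0],key=cv2.contourArea)[:,0]
    w=np.array([cur(onz(m,"wrist",p,.037)) for p in ct],np.float32);r=cv2.minAreaRect(w);return r
E
python3 - <<'E'
from h import *
s,_=st();im,m,n=snap("wrist","w15");print(dots(im,m),mat(im,m,"blue"))
E
```

```text
t 51.1 p [ 0.599  -0.1926  0.2455] ty 85.71 tilt 0.18 q [-0.49  0.52  1.41  0.    1.21 -1.98] F [-0.2 -0.6  0.2] gap 0.6 gf 0.0
[('red', array([-0.2, 21.9]), 90.52), ('green', array([ -0.6, -22.2]), -91.55)] ((-129.68218994140625, 0.7912101745605469), (127.72137451171875, 114.54138946533203), 89.55499267578125)
```

Request:
move_arm(
  targets=[
    {"dx": -0.297,"dy": 0.823,"dz": 0,"rx": 0,"ry": 0,"rz": -0.167},
    {"dx": -0.297,"dy": 0.823,"dz": 0,"rx": 0,"ry": 0,"rz": -0.167},
    {"dx": -0.297,"dy": 0.823,"dz": 0,"rx": 0,"ry": 0,"rz": -0.167},
    {"dx": -0.297,"dy": 0.823,"dz": 0,"rx": 0,"ry": 0,"rz": -0.167},
    {"dx": -0.297,"dy": 0.823,"dz": 0,"rx": 0,"ry": 0,"rz": -0.167},
    {"dx": -0.297,"dy": 0.823,"dz": 0,"rx": 0,"ry": 0,"rz": -0.167},
    {"dx": -0.297,"dy": 0.823,"dz": 0,"rx": 0,"ry": 0,"rz": -0.167},
    {"dx": -0.297,"dy": 0.823,"dz": 0,"rx": 0,"ry": 0,"rz": -0.167},
    {"dx": -0.297,"dy": 0.823,"dz": 0,"rx": 0,"ry": 0,"rz": -0.167},
    {"dx": -0.297,"dy": 0.823,"dz": 0,"rx": 0,"ry": 0,"rz": -0.167},
  ],
  claw=45,
)

```text
t: 52.4
tcp_pos: [0.5237, 0.0142, 0.243]
tool_rot: [0.458, 0.889, -0.0, -0.0]
force: [0.8, 0.3, -0.2]
finger_gap: 0.448
gripper_force: 0.0
```

Request:
move_arm(
  targets=[
    {"dx": -0.297,"dy": 0.823,"dz": -0.1,"rx": 0,"ry": 0,"rz": -0.167},
    {"dx": -0.297,"dy": 0.823,"dz": -0.1,"rx": 0,"ry": 0,"rz": -0.167},
    {"dx": -0.297,"dy": 0.823,"dz": -0.1,"rx": 0,"ry": 0,"rz": -0.167},
    {"dx": -0.297,"dy": 0.823,"dz": -0.1,"rx": 0,"ry": 0,"rz": -0.167},
    {"dx": -0.297,"dy": 0.823,"dz": -0.1,"rx": 0,"ry": 0,"rz": -0.167},
    {"dx": -0.297,"dy": 0.823,"dz": -0.1,"rx": 0,"ry": 0,"rz": -0.167},
    {"dx": -0.297,"dy": 0.823,"dz": -0.1,"rx": 0,"ry": 0,"rz": -0.167},
    {"dx": -0.297,"dy": 0.823,"dz": -0.1,"rx": 0,"ry": 0,"rz": -0.167},
    {"dx": -0.297,"dy": 0.823,"dz": 0,"rx": 0,"ry": 0,"rz": -0.167},
    {"dx": -0.297,"dy": 0.823,"dz": 0,"rx": 0,"ry": 0,"rz": -0.167},
  ],
)

```text
t: 53.65
tcp_pos: [0.4495, 0.2199, 0.223]
tool_rot: [0.792, 0.611, -0.0, -0.0]
force: [0.4, 0.4, -0.5]
finger_gap: 0.447
gripper_force: 0.0
```

```bash
cat >> h.py <<'E'
_p=np.radians(-14.5);PX=np.array([np.cos(_p),np.sin(_p)]);PY=np.array([-PX[1],PX[0]])
def rim(im,m,cx,cy,z,w=.0485):
    """signed dark/bright edges near predicted rim outer edges (pile frame). gray profile along pile axes, resampled in world"""
    g=cv2.GaussianBlur(cv2.cvtColor(im,7),(3,3),0).astype(np.float32); out={}
    for nm,ax,c0,other,o0,half in(("L",PX,cx-w,PY,cy,.035),("R",PX,cx+w,PY,cy,.035),("B",PY,cy-.06,PX,cx,.025),("T",PY,cy+.06,PX,cx,.025)):
        s=np.arange(-.014,.0141,.0005); prof=[]
        for t in s:
            q=[proj(m,"wrist",np.r_[ax*(c0+t)+other*(o0+h),z]) for h in np.linspace(-half,half,15)]
            uv=np.array(q,np.float32); prof.append(np.median(cv2.remap(g,uv[:,:1].copy(),uv[:,1:].copy(),1)))
        prof=np.array(prof); out[nm]=[(round(float(c0+t),4),int(p)) for t,p in zip(s[::2],prof[::2])]
    return out
E
python3 - <<'E'
from h import *
s,_=st();im,m,n=snap("wrist","w16");it,mt,_=snap("top","t16")
for k,v in rim(im,m,.4255,.3255,.096).items(): print(k,v)
for c in ("red","blue"): print(c,[(b,onz(m,n,b[0],.05).round(4)) for b in blobs(mask(im,c),300)])
E
```

```text
t 53.65 p [0.4495 0.2199 0.223 ] ty -14.66 tilt 0.02 q [ 0.23  0.37  1.75 -0.    1.02  0.49] F [ 0.4  0.4 -0.5] gap 0.447 gf 0.0
L [(0.363, 182), (0.364, 183), (0.365, 182), (0.366, 183), (0.367, 183), (0.368, 183), (0.369, 183), (0.37, 183), (0.371, 183), (0.372, 183), (0.373, 183), (0.374, 183), (0.375, 180), (0.376, 159), (0.377, 144), (0.378, 151), (0.379, 158), (0.38, 158), (0.381, 158), (0.382, 156), (0.383, 144), (0.384, 116), (0.385, 108), (0.386, 137), (0.387, 157), (0.388, 157), (0.389, 145), (0.39, 134), (0.391, 145)]
R [(0.46, 106), (0.461, 91), (0.462, 86), (0.463, 82), (0.464, 82), (0.465, 84), (0.466, 101), (0.467, 130), (0.468, 151), (0.469, 156), (0.47, 157), (0.471, 156), (0.472, 153), (0.473, 151), (0.474, 163), (0.475, 176), (0.476, 180), (0.477, 179), (0.478, 180), (0.479, 180), (0.48, 179), (0.481, 178), (0.482, 178), (0.483, 179), (0.484, 180), (0.485, 180), (0.486, 181), (0.487, 180), (0.488, 179)]
B [(0.2515, 110), (0.2525, 109), (0.2535, 109), (0.2545, 110), (0.2555, 110), (0.2565, 110), (0.2575, 110), (0.2585, 110), (0.2595, 111), (0.2605, 110), (0.2615, 11
[... 526 characters left out ...]
 (0.3885, 167), (0.3895, 182), (0.3905, 182), (0.3915, 182), (0.3925, 183), (0.3935, 182), (0.3945, 182), (0.3955, 182), (0.3965, 182), (0.3975, 182), (0.3985, 183), (0.3995, 183)]
red [(((np.float64(386.8), np.float64(16.4)), 1490, [363, 0, 50, 38]), array([0.5968, 0.365 , 0.05  ])), (((np.float64(183.3), np.float64(281.1)), 1014, [167, 259, 35, 51]), array([0.3138, 0.1424, 0.05  ])), (((np.float64(459.7), np.float64(323.4)), 699, [435, 310, 42, 33]), array([ 0.6408, -0.0236,  0.05  ]))]
blue [(((np.float64(462.9), np.float64(45.0)), 1796, [436, 13, 60, 63]), array([0.6777, 0.3256, 0.05  ])), (((np.float64(459.3), np.float64(188.4)), 1506, [436, 167, 47, 44]), array([0.643, 0.171, 0.05 ]))]
```

Request:
move_arm(
  targets=[
    {"dx": 0,"dy": 0,"dz": -0.59,"rx": 0,"ry": 0,"rz": 0},
    {"dx": 0,"dy": 0,"dz": -0.59,"rx": 0,"ry": 0,"rz": 0},
    {"dx": 0,"dy": 0,"dz": -0.59,"rx": 0,"ry": 0,"rz": 0},
    {"dx": 0,"dy": 0,"dz": -0.59,"rx": 0,"ry": 0,"rz": 0},
    {"dx": 0,"dy": 0,"dz": -0.59,"rx": 0,"ry": 0,"rz": 0},
    {"dx": 0,"dy": 0,"dz": -0.59,"rx": 0,"ry": 0,"rz": 0},
    {"dx": 0,"dy": 0,"dz": -0.59,"rx": 0,"ry": 0,"rz": 0},
    {"dx": 0,"dy": 0,"dz": -0.59,"rx": 0,"ry": 0,"rz": 0},
    {"dx": 0,"dy": 0,"dz": -0.59,"rx": 0,"ry": 0,"rz": 0},
    {"dx": 0,"dy": 0,"dz": -0.59,"rx": 0,"ry": 0,"rz": 0},
  ],
)

```text
t: 55.0
tcp_pos: [0.4499, 0.2193, 0.0746]
tool_rot: [0.791, 0.612, 0.0, 0.0]
force: [-0.4, 0.6, 0.4]
finger_gap: 0.453
gripper_force: 0.0
```

Request:
move_arm(
  targets=[
    {"dx": 0,"dy": 0,"dz": 0,"rx": 0,"ry": 0,"rz": 0},
    {"dx": 0,"dy": 0,"dz": 0,"rx": 0,"ry": 0,"rz": 0},
    {"dx": 0,"dy": 0,"dz": 0,"rx": 0,"ry": 0,"rz": 0},
    {"dx": 0,"dy": 0,"dz": 0,"rx": 0,"ry": 0,"rz": 0},
    {"dx": 0,"dy": 0,"dz": 0,"rx": 0,"ry": 0,"rz": 0},
    {"dx": 0,"dy": 0,"dz": 0,"rx": 0,"ry": 0,"rz": 0},
    {"dx": 0,"dy": 0,"dz": 0,"rx": 0,"ry": 0,"rz": 0},
    {"dx": 0,"dy": 0,"dz": 0,"rx": 0,"ry": 0,"rz": 0},
    {"dx": 0,"dy": 0,"dz": 0,"rx": 0,"ry": 0,"rz": 0},
    {"dx": 0,"dy": 0,"dz": 0,"rx": 0,"ry": 0,"rz": 0},
  ],
  claw=0,
  newtons=60,
)

```text
t: 56.25
tcp_pos: [0.4499, 0.2193, 0.0756]
tool_rot: [0.791, 0.612, 0.0, 0.0]
force: [-0.7, -0.5, -1.8]
finger_gap: 0.078
gripper_force: 60.2
```

Request:
move_arm(
  targets=[
    {"dx": 0,"dy": 0,"dz": 0.2,"rx": 0,"ry": 0,"rz": 0},
    {"dx": 0,"dy": 0,"dz": 0.3,"rx": 0,"ry": 0,"rz": 0},
    {"dx": 0,"dy": 0,"dz": 0.3,"rx": 0,"ry": 0,"rz": 0},
    {"dx": 0,"dy": 0,"dz": 0.3,"rx": 0,"ry": 0,"rz": 0},
    {"dx": 0,"dy": 0,"dz": 0.4,"rx": 0,"ry": 0,"rz": 0},
    {"dx": 0,"dy": 0,"dz": 0.5,"rx": 0,"ry": 0,"rz": 0},
    {"dx": 0,"dy": 0,"dz": 0.5,"rx": 0,"ry": 0,"rz": 0},
    {"dx": 0,"dy": 0,"dz": 0.5,"rx": 0,"ry": 0,"rz": 0},
    {"dx": 0,"dy": 0,"dz": 0.5,"rx": 0,"ry": 0,"rz": 0},
    {"dx": 0,"dy": 0,"dz": 0.3,"rx": 0,"ry": 0,"rz": 0},
  ],
  newtons=80,
)

```text
t: 57.5
tcp_pos: [0.4502, 0.2193, 0.1716]
tool_rot: [0.791, 0.612, 0.001, 0.0]
force: [0.6, 0.1, -1.8]
finger_gap: 0.072
gripper_force: 82.7
```

Run:
```python
from h import *
st();im,m,n=snap("wrist","w17");it,mt,_=snap("scene","s17")
```

```text
t 57.5 p [0.4502 0.2193 0.1716] ty -14.49 tilt 0.06 q [0.23 0.45 1.8  0.   0.89 0.48] F [ 0.6  0.1 -1.8] gap 0.072 gf 82.7
```

Request:
move_arm(
  targets=[
    {"dx": -0.041,"dy": -0.4,"dz": 0,"rx": 0,"ry": 0,"rz": 0.0165},
    {"dx": -0.041,"dy": -0.8,"dz": 0,"rx": 0,"ry": 0,"rz": 0.0165},
    {"dx": -0.041,"dy": -0.85,"dz": 0,"rx": 0,"ry": 0,"rz": 0.0165},
    {"dx": -0.041,"dy": -0.85,"dz": 0,"rx": 0,"ry": 0,"rz": 0.0165},
    {"dx": -0.041,"dy": -0.85,"dz": 0,"rx": 0,"ry": 0,"rz": 0.0165},
    {"dx": -0.041,"dy": -0.85,"dz": 0,"rx": 0,"ry": 0,"rz": 0.0165},
    {"dx": -0.041,"dy": -0.85,"dz": 0,"rx": 0,"ry": 0,"rz": 0.0165},
    {"dx": -0.041,"dy": -0.85,"dz": 0,"rx": 0,"ry": 0,"rz": 0.0165},
    {"dx": -0.041,"dy": -0.85,"dz": 0,"rx": 0,"ry": 0,"rz": 0.0165},
    {"dx": -0.041,"dy": -0.85,"dz": 0,"rx": 0,"ry": 0,"rz": 0.0165},
  ],
)

```text
t: 58.85
tcp_pos: [0.4388, 0.0181, 0.17]
tool_rot: [0.763, 0.646, -0.001, -0.001]
force: [0.5, 0.0, -1.8]
finger_gap: 0.073
gripper_force: 82.8
```

Request:
move_arm(
  targets=[
    {"dx": -0.041,"dy": -0.85,"dz": 0,"rx": 0,"ry": 0,"rz": 0.0165},
    {"dx": -0.041,"dy": -0.85,"dz": 0,"rx": 0,"ry": 0,"rz": 0.0165},
    {"dx": -0.041,"dy": -0.85,"dz": 0,"rx": 0,"ry": 0,"rz": 0.0165},
    {"dx": -0.041,"dy": -0.85,"dz": 0,"rx": 0,"ry": 0,"rz": 0.0165},
    {"dx": -0.041,"dy": -0.85,"dz": 0,"rx": 0,"ry": 0,"rz": 0.0165},
    {"dx": -0.041,"dy": -0.85,"dz": 0,"rx": 0,"ry": 0,"rz": 0.0165},
    {"dx": -0.041,"dy": -0.85,"dz": 0,"rx": 0,"ry": 0,"rz": 0.0165},
    {"dx": -0.041,"dy": -0.85,"dz": 0,"rx": 0,"ry": 0,"rz": 0.0165},
    {"dx": -0.041,"dy": -0.85,"dz": 0,"rx": 0,"ry": 0,"rz": 0.0165},
    {"dx": -0.041,"dy": -0.27,"dz": 0,"rx": 0,"ry": 0,"rz": 0.0165},
  ],
)

```text
t: 60.1
tcp_pos: [0.4289, -0.18, 0.1701]
tool_rot: [0.735, 0.678, -0.0, -0.0]
force: [-0.4, -0.4, -1.9]
finger_gap: 0.071
gripper_force: 82.8
```

Run:
```python
from h import *
s,_=st();im,m,n=snap("wrist","w18");print(cur(s["tcp_pos"]),s["tcp_pos"])
k=mask(im,"blue");bl=blobs(k,300);print(bl)
# far edge of mat
P=[]
for u in range(285,385,6):
    v=np.where(k[90:150,u])[0]
    if len(v):P.append(cur(onz(m,n,(u,v.min()+90-.5),.037)))
P=np.array(P)
if len(P):print(P[::4].tolist(),np.degrees(np.arctan(np.polyfit(P[:,0],P[:,1],1)[0])))
```

```text
t 60.1 p [ 0.4289 -0.18    0.1701] ty -4.66 tilt 0.04 q [-0.64  0.41  1.89 -0.    0.84 -0.56] F [-0.4 -0.4 -1.9] gap 0.071 gf 82.8
[-170.2    0. ] [ 0.42887064 -0.18001035  0.17012743]
[((np.float64(330.9), np.float64(138.7)), 3002, [271, 126, 121, 29]), ((np.float64(265.3), np.float64(197.6)), 400, [261, 176, 10, 44])]
[[-165.5, 63.9], [-145.3, 63.9], [-124.8, 64.1], [-103.8, 63.8], [-82.0, 63.7]] -0.16724338691577706
```

Request:
move_arm(
  targets=[
    {"dx": 0.02,"dy": 0.03,"dz": -0.414,"rx": 0,"ry": 0,"rz": 0},
    {"dx": 0.02,"dy": 0.03,"dz": -0.414,"rx": 0,"ry": 0,"rz": 0},
    {"dx": 0,"dy": 0,"dz": -0.414,"rx": 0,"ry": 0,"rz": 0},
    {"dx": 0,"dy": 0,"dz": -0.414,"rx": 0,"ry": 0,"rz": 0},
    {"dx": 0,"dy": 0,"dz": -0.414,"rx": 0,"ry": 0,"rz": 0},
    {"dx": 0,"dy": 0,"dz": -0.414,"rx": 0,"ry": 0,"rz": 0},
    {"dx": 0,"dy": 0,"dz": -0.414,"rx": 0,"ry": 0,"rz": 0},
    {"dx": 0,"dy": 0,"dz": -0.414,"rx": 0,"ry": 0,"rz": 0},
    {"dx": 0,"dy": 0,"dz": -0.414,"rx": 0,"ry": 0,"rz": 0},
    {"dx": 0,"dy": 0,"dz": -0.414,"rx": 0,"ry": 0,"rz": 0},
  ],
)

```text
t: 61.4
tcp_pos: [0.4304, -0.1773, 0.0664]
tool_rot: [0.735, 0.678, 0.0, 0.0]
force: [0.1, 0.7, -1.6]
finger_gap: 0.071
gripper_force: 82.9
```

Request:
move_arm(
  targets=[
    {"dx": 0,"dy": 0,"dz": -0.06,"rx": 0,"ry": 0,"rz": 0},
    {"dx": 0,"dy": 0,"dz": -0.06,"rx": 0,"ry": 0,"rz": 0},
    {"dx": 0,"dy": 0,"dz": -0.06,"rx": 0,"ry": 0,"rz": 0},
    {"dx": 0,"dy": 0,"dz": -0.06,"rx": 0,"ry": 0,"rz": 0},
    {"dx": 0,"dy": 0,"dz": -0.04,"rx": 0,"ry": 0,"rz": 0},
    {"dx": 0,"dy": 0,"dz": -0.03,"rx": 0,"ry": 0,"rz": 0},
    {"dx": 0,"dy": 0,"dz": 0,"rx": 0,"ry": 0,"rz": 0},
    {"dx": 0,"dy": 0,"dz": 0,"rx": 0,"ry": 0,"rz": 0},
    {"dx": 0,"dy": 0,"dz": 0,"rx": 0,"ry": 0,"rz": 0},
    {"dx": 0,"dy": 0,"dz": 0,"rx": 0,"ry": 0,"rz": 0},
  ],
)

```text
t: 62.65
tcp_pos: [0.4304, -0.1773, 0.0595]
tool_rot: [0.735, 0.678, 0.0, 0.0]
force: [-0.7, 0.3, 4.9]
finger_gap: 0.071
gripper_force: 83.6
```

Request:
move_arm(
  targets=[
    {"dx": 0,"dy": 0,"dz": 0,"rx": 0,"ry": 0,"rz": 0},
    {"dx": 0,"dy": 0,"dz": 0,"rx": 0,"ry": 0,"rz": 0},
    {"dx": 0,"dy": 0,"dz": 0,"rx": 0,"ry": 0,"rz": 0},
    {"dx": 0,"dy": 0,"dz": 0.2,"rx": 0,"ry": 0,"rz": 0},
    {"dx": 0,"dy": 0,"dz": 0.6,"rx": 0,"ry": 0,"rz": 0},
    {"dx": 0,"dy": 0,"dz": 0.9,"rx": 0,"ry": 0,"rz": 0},
    {"dx": 0,"dy": 0,"dz": 0.9,"rx": 0,"ry": 0,"rz": 0},
    {"dx": 0,"dy": 0,"dz": 0.9,"rx": 0,"ry": 0,"rz": 0},
    {"dx": 0,"dy": 0,"dz": 0.9,"rx": 0,"ry": 0,"rz": 0},
    {"dx": 0,"dy": 0,"dz": 0.9,"rx": 0,"ry": 0,"rz": 0},
  ],
  claw=32,
)

```text
t: 63.9
tcp_pos: [0.4302, -0.1771, 0.1928]
tool_rot: [0.735, 0.678, 0.0, 0.0]
force: [-0.3, -0.5, 0.6]
finger_gap: 0.318
gripper_force: 0.0
```

```bash
cat >> h.py <<'E'
def panfit(im,m,z=.081):
    """rim edges in curer frame around the bay: brightness profile along Y at far/near side and along X at outer side"""
    g=cv2.GaussianBlur(cv2.cvtColor(im,7),(3,3),0).astype(np.float32); out={}
    for nm,ax,c0,other,o0,half in(("outer",CX,-.173,CY,0,.03),("inner",CX,-.076,CY,0.01,.03),("far",CY,.06,CX,-.125,.03),("near",CY,-.06,CX,-.125,.02)):
        s=np.arange(-.010,.0101,.001)
        out[nm]=[(int(round((c0+t)*1000)),int(np.median([cv2.remap(g,*[np.array([[q]],np.float32) for q in proj(m,"wrist",np.r_[S+ax*(c0+t)+other*(o0+h),z])],1)[0,0] for h in np.linspace(-half,half,11)]))) for t in s]
    return out
E
python3 - <<'E'
from h import *
s,_=st();im,m,n=snap("wrist","w19");it,mt,_=snap("top","t19")
for k,v in panfit(im,m).items():print(k,v)
k=mask(im,"blue");print([b for b in blobs(k,100)])
P=np.array([cur(onz(m,n,(u,np.where(k[90:150,u])[0].min()+89.5),.037)) for u in range(285,375,6)]);print(P[::4].tolist())
print([b for b in blobs(mask(it,"blue",110,40),100)],[b for b in blobs(mask(it,"red",110,40),100)])
E
```

```text
t 63.9 p [ 0.4302 -0.1771  0.1928] ty -4.59 tilt 0.01 q [-0.63  0.37  1.86  0.    0.9  -0.55] F [-0.3 -0.5  0.6] gap 0.318 gf 0.0
outer [(-183, 120), (-182, 122), (-181, 143), (-180, 154), (-179, 136), (-178, 93), (-177, 79), (-176, 88), (-175, 91), (-174, 92), (-173, 120), (-172, 160), (-171, 174), (-170, 175), (-169, 175), (-168, 175), (-167, 165), (-166, 154), (-165, 165), (-164, 174), (-163, 174)]
inner [(-86, 83), (-85, 85), (-84, 104), (-83, 138), (-82, 164), (-81, 172), (-80, 173), (-79, 173), (-78, 172), (-77, 160), (-76, 134), (-75, 117), (-74, 116), (-73, 117), (-72, 118), (-71, 118), (-70, 118), (-69, 117), (-68, 117), (-67, 117), (-66, 118)]
far [(50, 109), (51, 109), (52, 110), (53, 109), (54, 106), (55, 125), (56, 158), (57, 172), (58, 175), (59, 179), (60, 184), (61, 178), (62, 157), (63, 120), (64, 93), (65, 80), (66, 71), (67, 61), (68, 98), (69, 168), (70, 198)]
near [(-70, 88), (-69, 101), (-68, 100), (-67, 95), (-66, 93), (-65, 91), (-64, 93), (-63, 99), (-62, 106), (-61, 112), (-60, 116), (-59, 119), (-58, 121), (-57, 116), (-56, 125), (-55, 125), (-54, 125), (-53, 126), (-52, 128), (-51, 171), (-50, 170)]
[((np.float64(288.1), np.float64(172.1)), 1425, [261, 128, 122, 128]), ((np.float64(7.6), np.float64(414.0)), 149, [0, 402, 20, 18])]
[[-164.0, 64.0], [-142.1, 64.0], [-119.9, 64.2], [-97.1, 63.9]]
[((np.float64(183.2), np.float64(59.9)), 119, [167, 51, 28, 28]), ((np.float64(201.0), np.float64(143.5)), 229, [189, 131, 25, 24]), ((np.float64(252.8), np.float64(159.7)), 170, [247, 152, 13, 16]), ((np.float64(349.7), np.float64(220.6)), 103, [347, 200, 10, 36])] [((np.float64(502.7), np.float64(145.3)), 236, [497, 112, 11, 67]), ((np.float64(330.2), np.float64(168.9)), 1004, [310, 153, 40, 32]), ((np.float64(185.0), np.float64(173.9)), 172, [178, 167, 15, 15]), ((np.float64(329.1), np.float64(191.5)), 229, [312, 187, 35, 10])]
```

Request:
move_arm(
  targets=[
    {"dx": 0.3,"dy": 0.5,"dz": 0.15,"rx": 0,"ry": 0,"rz": 0.18},
    {"dx": 0.55,"dy": 0.89,"dz": 0.15,"rx": 0,"ry": 0,"rz": 0.18},
    {"dx": 0.55,"dy": 0.89,"dz": 0.1,"rx": 0,"ry": 0,"rz": 0.18},
    {"dx": 0.55,"dy": 0.89,"dz": 0,"rx": 0,"ry": 0,"rz": 0.18},
    {"dx": 0.55,"dy": 0.89,"dz": 0,"rx": 0,"ry": 0,"rz": 0.18},
    {"dx": 0.55,"dy": 0.89,"dz": 0,"rx": 0,"ry": 0,"rz": 0.18},
    {"dx": 0.55,"dy": 0.89,"dz": 0,"rx": 0,"ry": 0,"rz": 0.18},
    {"dx": 0.55,"dy": 0.89,"dz": 0,"rx": 0,"ry": 0,"rz": 0.18},
    {"dx": 0.55,"dy": 0.89,"dz": 0,"rx": 0,"ry": 0,"rz": 0.18},
    {"dx": 0.55,"dy": 0.89,"dz": 0,"rx": 0,"ry": 0,"rz": 0.18},
  ],
  claw=85,
)

```text
t: 65.25
tcp_pos: [0.5614, 0.0363, 0.2006]
tool_rot: [0.345, 0.938, -0.0, -0.001]
force: [0.3, 0.2, -0.3]
finger_gap: 0.854
gripper_force: 0.0
```

Request:
move_arm(
  targets=[
    {"dx": 0.55,"dy": 0.89,"dz": 0,"rx": 0,"ry": 0,"rz": 0.18},
    {"dx": 0.55,"dy": 0.89,"dz": 0,"rx": 0,"ry": 0,"rz": 0.18},
    {"dx": 0.55,"dy": 0.89,"dz": 0,"rx": 0,"ry": 0,"rz": 0.18},
    {"dx": 0.55,"dy": 0.89,"dz": -0.1,"rx": 0,"ry": 0,"rz": 0.18},
    {"dx": 0.55,"dy": 0.89,"dz": -0.1,"rx": 0,"ry": 0,"rz": 0.18},
    {"dx": 0.55,"dy": 0.89,"dz": -0.1,"rx": 0,"ry": 0,"rz": 0.18},
    {"dx": 0.25,"dy": 0.35,"dz": -0.1,"rx": 0,"ry": 0,"rz": 0.12},
    {"dx": 0,"dy": 0,"dz": 0,"rx": 0,"ry": 0,"rz": 0},
    {"dx": 0,"dy": 0,"dz": 0,"rx": 0,"ry": 0,"rz": 0},
    {"dx": 0,"dy": 0,"dz": 0,"rx": 0,"ry": 0,"rz": 0},
  ],
)

```text
t: 66.5
tcp_pos: [0.65, 0.1771, 0.1917]
tool_rot: [0.041, 0.999, -0.0, -0.0]
force: [0.3, 0.3, 0.6]
finger_gap: 0.853
gripper_force: 0.0
```

```bash
cat >> h.py <<'E'
def troph(im,m,c,guess):
    b=min(blobs(mask(im,c),300),key=lambda b:np.linalg.norm(onz(m,"wrist",b[0],.055)[:2]-guess))
    x,y,w,h=b[2]
    print(c,b,"cen@.055",onz(m,"wrist",b[0],.055).round(4))
    # top disc: bbox side away from nadir touches top rim; far edge of top circle = axis + 21 mm
    E=m["extrinsics"];cam=-E[:3,:3].T@E[:3,3]
    far=onz(m,"wrist",(x+w/2,y+h-.5),.062)[:2];l=onz(m,"wrist",(x,y+h/2),.055);r=onz(m,"wrist",(x+w,y+h/2),.055)
    d=(far-cam[:2])/np.linalg.norm(far-cam[:2]);print("far edge",far.round(4),"axis",(far-.021*d).round(4),"lr mid",((l+r)/2).round(4))
E
python3 - <<'E'
from h import *
s,_=st();im,m,n=snap("wrist","w20");troph(im,m,"blue",np.array([.651,.18]))
i0=cv2.imread("pics/w10.png")[:,:,::-1].copy()
E
```

```text
t 66.5 p [0.65   0.1771 0.1917] ty 85.34 tilt 0.03 q [ 0.1   0.64  1.34 -0.    1.17 -1.39] F [0.3 0.3 0.6] gap 0.853 gf 0.0
blue ((np.float64(269.3), np.float64(194.3)), 1957, [246, 168, 47, 53]) cen@.055 [0.646  0.1681 0.055 ]
far edge [0.6682 0.1664] axis [0.6475 0.1701] lr mid [0.6461 0.1682 0.055 ]
```

Request:
move_arm(
  targets=[
    {"dx": -0.04,"dy": -0.162,"dz": -0.3,"rx": 0,"ry": 0,"rz": 0},
    {"dx": -0.04,"dy": -0.162,"dz": -0.6,"rx": 0,"ry": 0,"rz": 0},
    {"dx": 0,"dy": 0,"dz": -0.8,"rx": 0,"ry": 0,"rz": 0},
    {"dx": 0,"dy": 0,"dz": -0.8,"rx": 0,"ry": 0,"rz": 0},
    {"dx": 0,"dy": 0,"dz": -0.8,"rx": 0,"ry": 0,"rz": 0},
    {"dx": 0,"dy": 0,"dz": -0.8,"rx": 0,"ry": 0,"rz": 0},
    {"dx": 0,"dy": 0,"dz": -0.8,"rx": 0,"ry": 0,"rz": 0},
    {"dx": 0,"dy": 0,"dz": -0.7,"rx": 0,"ry": 0,"rz": 0},
    {"dx": 0,"dy": 0,"dz": -0.5,"rx": 0,"ry": 0,"rz": 0},
    {"dx": 0,"dy": 0,"dz": -0.32,"rx": 0,"ry": 0,"rz": 0},
  ],
)

```text
t: 67.8
tcp_pos: [0.6483, 0.1696, 0.0304]
tool_rot: [0.04, 0.999, -0.0, -0.0]
force: [-0.2, 0.2, -0.0]
finger_gap: 0.849
gripper_force: 0.0
```

Request:
move_arm(
  targets=[
    {"dx": 0,"dy": 0,"dz": 0,"rx": 0,"ry": 0,"rz": 0},
    {"dx": 0,"dy": 0,"dz": 0,"rx": 0,"ry": 0,"rz": 0},
    {"dx": 0,"dy": 0,"dz": 0,"rx": 0,"ry": 0,"rz": 0},
    {"dx": 0,"dy": 0,"dz": 0,"rx": 0,"ry": 0,"rz": 0},
    {"dx": 0,"dy": 0,"dz": 0,"rx": 0,"ry": 0,"rz": 0},
    {"dx": 0,"dy": 0,"dz": 0,"rx": 0,"ry": 0,"rz": 0},
    {"dx": 0,"dy": 0,"dz": 0,"rx": 0,"ry": 0,"rz": 0},
    {"dx": 0,"dy": 0,"dz": 0,"rx": 0,"ry": 0,"rz": 0},
    {"dx": 0,"dy": 0,"dz": 0,"rx": 0,"ry": 0,"rz": 0},
    {"dx": 0,"dy": 0,"dz": 0,"rx": 0,"ry": 0,"rz": 0},
  ],
  claw=0,
  newtons=60,
)

```text
t: 69.05
tcp_pos: [0.6491, 0.1697, 0.0322]
tool_rot: [0.04, 0.999, 0.0, 0.001]
force: [-0.2, -0.1, 6.8]
finger_gap: 0.475
gripper_force: 61.1
```

Request:
move_arm(
  targets=[
    {"dx": 0,"dy": 0,"dz": 0.2,"rx": 0,"ry": 0,"rz": 0},
    {"dx": 0,"dy": 0,"dz": 0.5,"rx": 0,"ry": 0,"rz": 0},
    {"dx": 0,"dy": 0,"dz": 0.8,"rx": 0,"ry": 0,"rz": 0},
    {"dx": 0,"dy": 0,"dz": 0.8,"rx": 0,"ry": 0,"rz": 0},
    {"dx": 0,"dy": 0,"dz": 0.8,"rx": 0,"ry": 0,"rz": 0},
    {"dx": 0,"dy": 0,"dz": 0.8,"rx": 0,"ry": 0,"rz": 0},
    {"dx": 0,"dy": 0,"dz": 0.8,"rx": 0,"ry": 0,"rz": 0},
    {"dx": 0,"dy": 0,"dz": 0.8,"rx": 0,"ry": 0,"rz": 0},
    {"dx": 0,"dy": 0,"dz": 0.8,"rx": 0,"ry": 0,"rz": 0},
    {"dx": 0,"dy": 0,"dz": 0.6,"rx": 0,"ry": 0,"rz": 0},
  ],
  newtons=70,
)

```text
t: 70.3
tcp_pos: [0.6486, 0.1697, 0.2057]
tool_rot: [0.04, 0.999, 0.0, 0.001]
force: [1.4, 0.4, -2.1]
finger_gap: 0.47
gripper_force: 70.8
```

```bash
cat >> h.py <<'E'
def held(im,m,c,p):
    b=max((b for b in blobs(mask(im,c),300)),key=lambda b:b[1]);print("col",b,(onz(m,"wrist",b[0],p[2]+.031)-p).round(4))
    h=cv2.cvtColor(im,cv2.COLOR_RGB2HSV);k=cv2.inRange(h,(80,12,120),(102,40,255));print("disc",[x for x in blobs(k,600)])
E
python3 - <<'E'
from h import *
s,_=st();im,m,n=snap("wrist","w21");held(im,m,"blue",s["tcp_pos"])
E
```

```text
t 70.3 p [0.6486 0.1697 0.2057] ty 85.41 tilt 0.08 q [ 0.09  0.62  1.34  0.    1.19 -1.4 ] F [ 1.4  0.4 -2.1] gap 0.47 gf 70.8
col ((np.float64(283.8), np.float64(286.8)), 10226, [218, 222, 136, 123]) [-0.0096  0.0023  0.031 ]
disc [((np.float64(280.9), np.float64(225.1)), 2455, [228, 199, 105, 62])]
```

Request:
move_arm(
  targets=[
    {"dx": -0.2,"dy": -0.4,"dz": 0,"rx": 0,"ry": 0,"rz": 0},
    {"dx": -0.4,"dy": -0.8,"dz": 0,"rx": 0,"ry": 0,"rz": 0},
    {"dx": -0.46,"dy": -0.93,"dz": 0,"rx": 0,"ry": 0,"rz": 0},
    {"dx": -0.46,"dy": -0.93,"dz": 0,"rx": 0,"ry": 0,"rz": 0},
    {"dx": -0.46,"dy": -0.93,"dz": 0,"rx": 0,"ry": 0,"rz": 0},
    {"dx": -0.46,"dy": -0.93,"dz": 0,"rx": 0,"ry": 0,"rz": 0},
    {"dx": -0.46,"dy": -0.93,"dz": 0,"rx": 0,"ry": 0,"rz": 0},
    {"dx": -0.46,"dy": -0.93,"dz": 0,"rx": 0,"ry": 0,"rz": 0},
    {"dx": -0.46,"dy": -0.93,"dz": 0,"rx": 0,"ry": 0,"rz": 0},
    {"dx": -0.46,"dy": -0.93,"dz": 0,"rx": 0,"ry": 0,"rz": 0},
  ],
)

```text
t: 71.6
tcp_pos: [0.5396, -0.0473, 0.2028]
tool_rot: [0.04, 0.999, 0.0, -0.001]
force: [0.5, -0.6, -1.5]
finger_gap: 0.471
gripper_force: 70.9
```

Request:
move_arm(
  targets=[
    {"dx": -0.46,"dy": -0.93,"dz": 0,"rx": 0,"ry": 0,"rz": 0},
    {"dx": -0.46,"dy": -0.93,"dz": 0,"rx": 0,"ry": 0,"rz": 0},
    {"dx": -0.46,"dy": -0.93,"dz": 0,"rx": 0,"ry": 0,"rz": 0},
    {"dx": -0.46,"dy": -0.93,"dz": 0,"rx": 0,"ry": 0,"rz": 0},
    {"dx": -0.46,"dy": -0.93,"dz": 0,"rx": 0,"ry": 0,"rz": 0},
    {"dx": -0.38,"dy": -0.74,"dz": 0,"rx": 0,"ry": 0,"rz": 0},
    {"dx": 0,"dy": 0,"dz": -0.3,"rx": 0,"ry": 0,"rz": 0},
    {"dx": 0,"dy": 0,"dz": -0.6,"rx": 0,"ry": 0,"rz": 0},
    {"dx": 0,"dy": 0,"dz": -0.6,"rx": 0,"ry": 0,"rz": 0},
    {"dx": 0,"dy": 0,"dz": -0.4,"rx": 0,"ry": 0,"rz": 0},
  ],
)

```text
t: 72.85
tcp_pos: [0.4735, -0.18, 0.1549]
tool_rot: [0.04, 0.999, 0.001, -0.001]
force: [-0.2, -0.3, -1.4]
finger_gap: 0.477
gripper_force: 71.0
```

Run:
```python
from h import *
s,_=st();im,m,n=snap("wrist","w22");print(cur(s["tcp_pos"]));held(im,m,"blue",s["tcp_pos"])
g=cv2.cvtColor(im,7);print("outer rim profile",[(v,int(g[v,200]),int(g[v,360])) for v in range(140,190,2)],[cur(onz(m,n,(200,v),.081))[0] for v in(150,160,170)])
```

```text
t 72.85 p [ 0.4735 -0.18    0.1549] ty 85.43 tilt 0.16 q [-0.58  0.48  1.8   0.    0.86 -2.08] F [-0.2 -0.3 -1.4] gap 0.477 gf 71.0
[-125.6    3.2]
col ((np.float64(280.7), np.float64(288.4)), 11312, [203, 222, 155, 129]) [-0.0088  0.0009  0.031 ]
disc [((np.float64(281.4), np.float64(224.4)), 2611, [228, 199, 105, 62])]
outer rim profile [(140, 109, 205), (142, 78, 204), (144, 92, 205), (146, 100, 204), (148, 102, 206), (150, 80, 153), (152, 82, 220), (154, 106, 197), (156, 149, 132), (158, 184, 192), (160, 185, 197), (162, 183, 194), (164, 183, 191), (166, 135, 158), (168, 166, 166), (170, 190, 200), (172, 188, 197), (174, 188, 197), (176, 187, 198), (178, 186, 198), (180, 186, 199), (182, 187, 200), (184, 187, 199), (186, 186, 200), (188, 186, 201)] [np.float64(-177.7), np.float64(-170.8), np.float64(-163.8)]
```

Request:
move_arm(
  targets=[
    {"dx": 0,"dy": 0,"dz": -0.3,"rx": 0,"ry": 0,"rz": 0},
    {"dx": 0,"dy": 0,"dz": -0.35,"rx": 0,"ry": 0,"rz": 0},
    {"dx": 0,"dy": 0,"dz": -0.35,"rx": 0,"ry": 0,"rz": 0},
    {"dx": 0,"dy": 0,"dz": -0.35,"rx": 0,"ry": 0,"rz": 0},
    {"dx": 0,"dy": 0,"dz": -0.35,"rx": 0,"ry": 0,"rz": 0},
    {"dx": 0,"dy": 0,"dz": -0.35,"rx": 0,"ry": 0,"rz": 0},
    {"dx": 0,"dy": 0,"dz": -0.35,"rx": 0,"ry": 0,"rz": 0},
    {"dx": 0,"dy": 0,"dz": -0.35,"rx": 0,"ry": 0,"rz": 0},
    {"dx": 0,"dy": 0,"dz": -0.3,"rx": 0,"ry": 0,"rz": 0},
    {"dx": 0,"dy": 0,"dz": -0.1,"rx": 0,"ry": 0,"rz": 0},
  ],
)

```text
t: 74.15
tcp_pos: [0.4742, -0.181, 0.0769]
tool_rot: [0.04, 0.999, 0.0, -0.0]
force: [-0.6, 0.8, -3.0]
finger_gap: 0.472
gripper_force: 70.9
```

Request:
move_arm(
  targets=[
    {"dx": 0,"dy": 0,"dz": -0.05,"rx": 0,"ry": 0,"rz": 0},
    {"dx": 0,"dy": 0,"dz": -0.04,"rx": 0,"ry": 0,"rz": 0},
    {"dx": 0,"dy": 0,"dz": -0.04,"rx": 0,"ry": 0,"rz": 0},
    {"dx": 0,"dy": 0,"dz": -0.04,"rx": 0,"ry": 0,"rz": 0},
    {"dx": 0,"dy": 0,"dz": -0.04,"rx": 0,"ry": 0,"rz": 0},
    {"dx": 0,"dy": 0,"dz": -0.03,"rx": 0,"ry": 0,"rz": 0},
    {"dx": 0,"dy": 0,"dz": 0,"rx": 0,"ry": 0,"rz": 0},
    {"dx": 0,"dy": 0,"dz": 0,"rx": 0,"ry": 0,"rz": 0},
    {"dx": 0,"dy": 0,"dz": 0,"rx": 0,"ry": 0,"rz": 0},
    {"dx": 0,"dy": 0,"dz": 0,"rx": 0,"ry": 0,"rz": 0},
  ],
)

```text
t: 75.4
tcp_pos: [0.4744, -0.1811, 0.0716]
tool_rot: [0.04, 0.999, -0.0, 0.0]
force: [0.8, -0.0, -2.1]
finger_gap: 0.477
gripper_force: 70.9
```

Request:
move_arm(
  targets=[
    {"dx": 0,"dy": 0,"dz": -0.04,"rx": 0,"ry": 0,"rz": 0},
    {"dx": 0,"dy": 0,"dz": -0.03,"rx": 0,"ry": 0,"rz": 0},
    {"dx": 0,"dy": 0,"dz": 0,"rx": 0,"ry": 0,"rz": 0},
    {"dx": 0,"dy": 0,"dz": 0,"rx": 0,"ry": 0,"rz": 0},
    {"dx": 0,"dy": 0,"dz": 0,"rx": 0,"ry": 0,"rz": 0},
    {"dx": 0,"dy": 0,"dz": 0,"rx": 0,"ry": 0,"rz": 0},
    {"dx": 0,"dy": 0,"dz": 0,"rx": 0,"ry": 0,"rz": 0},
    {"dx": 0,"dy": 0,"dz": 0,"rx": 0,"ry": 0,"rz": 0},
    {"dx": 0,"dy": 0,"dz": 0,"rx": 0,"ry": 0,"rz": 0},
    {"dx": 0,"dy": 0,"dz": 0,"rx": 0,"ry": 0,"rz": 0},
  ],
)

```text
t: 76.65
tcp_pos: [0.4744, -0.1812, 0.0711]
tool_rot: [0.04, 0.999, -0.0, 0.0]
force: [-2.5, 0.1, 9.5]
finger_gap: 0.47
gripper_force: 71.9
```

Request:
move_arm(
  targets=[
    {"dx": 0,"dy": 0,"dz": 0.05,"rx": 0,"ry": 0,"rz": 0},
    {"dx": 0,"dy": 0,"dz": 0,"rx": 0,"ry": 0,"rz": 0},
    {"dx": 0,"dy": 0,"dz": 0,"rx": 0,"ry": 0,"rz": 0},
    {"dx": 0,"dy": 0,"dz": 0.3,"rx": 0,"ry": 0,"rz": 0},
    {"dx": 0,"dy": 0,"dz": 0.8,"rx": 0,"ry": 0,"rz": 0},
    {"dx": 0,"dy": 0,"dz": 1,"rx": 0,"ry": 0,"rz": 0},
    {"dx": 0,"dy": 0,"dz": 1,"rx": 0,"ry": 0,"rz": 0},
    {"dx": 0,"dy": 0,"dz": 1,"rx": 0,"ry": 0,"rz": 0},
    {"dx": 0,"dy": 0,"dz": 1,"rx": 0,"ry": 0,"rz": 0},
    {"dx": 0,"dy": 0,"dz": 1,"rx": 0,"ry": 0,"rz": 0},
  ],
  claw=62,
)

```text
t: 77.9
tcp_pos: [0.4742, -0.181, 0.2248]
tool_rot: [0.04, 0.999, -0.0, 0.0]
force: [-0.5, 0.2, -0.1]
finger_gap: 0.618
gripper_force: 0.0
```

Request:
move_arm(
  targets=[
    {"dx": 0.249,"dy": -0.022,"dz": 0,"rx": 0,"ry": 0,"rz": -0.3},
    {"dx": 0.249,"dy": -0.022,"dz": 0,"rx": 0,"ry": 0,"rz": -0.3},
    {"dx": 0.249,"dy": -0.022,"dz": 0,"rx": 0,"ry": 0,"rz": -0.3},
    {"dx": 0.249,"dy": -0.022,"dz": 0,"rx": 0,"ry": 0,"rz": -0.3},
    {"dx": 0.249,"dy": -0.022,"dz": 0,"rx": 0,"ry": 0,"rz": -0.3},
    {"dx": 0.249,"dy": -0.022,"dz": 0,"rx": 0,"ry": 0,"rz": -0.3},
    {"dx": 0.249,"dy": -0.022,"dz": 0,"rx": 0,"ry": 0,"rz": -0.3},
    {"dx": 0.249,"dy": -0.022,"dz": 0,"rx": 0,"ry": 0,"rz": -0.3},
    {"dx": 0.249,"dy": -0.022,"dz": 0,"rx": 0,"ry": 0,"rz": -0.3},
    {"dx": 0.249,"dy": -0.022,"dz": 0,"rx": 0,"ry": 0,"rz": -0.3},
  ],
)

```text
t: 79.15
tcp_pos: [0.5366, -0.1865, 0.2238]
tool_rot: [0.737, 0.676, -0.0, -0.0]
force: [0.0, 0.1, -0.9]
finger_gap: 0.623
gripper_force: 0.0
```

Request:
move_arm(
  targets=[
    {"dx": 0.249,"dy": -0.022,"dz": 0,"rx": 0,"ry": 0,"rz": -0.3},
    {"dx": 0.249,"dy": -0.022,"dz": 0,"rx": 0,"ry": 0,"rz": -0.3},
    {"dx": 0.249,"dy": -0.022,"dz": 0,"rx": 0,"ry": 0,"rz": -0.3},
    {"dx": 0.249,"dy": -0.022,"dz": 0,"rx": 0,"ry": 0,"rz": -0.3},
    {"dx": 0.249,"dy": -0.022,"dz": 0,"rx": 0,"ry": 0,"rz": -0.3},
    {"dx": 0.249,"dy": -0.022,"dz": 0,"rx": 0,"ry": 0,"rz": -0.3},
    {"dx": 0.249,"dy": -0.022,"dz": 0,"rx": 0,"ry": 0,"rz": -0.3},
    {"dx": 0.249,"dy": -0.022,"dz": 0,"rx": 0,"ry": 0,"rz": -0.3},
    {"dx": 0.249,"dy": -0.022,"dz": 0,"rx": 0,"ry": 0,"rz": -0.3},
    {"dx": 0.249,"dy": -0.022,"dz": 0,"rx": 0,"ry": 0,"rz": -0.3},
  ],
)

```text
t: 80.4
tcp_pos: [0.5988, -0.192, 0.2238]
tool_rot: [0.999, -0.043, -0.0, -0.0]
force: [-0.4, 0.5, -0.1]
finger_gap: 0.617
gripper_force: 0.0
```

Run:
```python
from h import *
s,_=st();im,m,n=snap("wrist","w23");print(dots(im,m));it,mt,_=snap("top","t23")
print([b for b in blobs(mask(im,"blue"),300)],[b for b in blobs(mask(it,"blue",110,40),60)],[b for b in blobs(mask(it,"red",110,40),60)])
```

```text
t 80.4 p [ 0.5988 -0.192   0.2238] ty -94.89 tilt 0.02 q [-0.49  0.54  1.43 -0.    1.17  1.17] F [-0.4  0.5 -0.1] gap 0.617 gf 0.0
[('red', array([ 0.1, 21.9]), 89.74), ('green', array([ -0.1, -22. ]), -90.26)]
[((np.float64(5.6), np.float64(19.4)), 476, [0, 0, 13, 41]), ((np.float64(279.5), np.float64(311.2)), 1723, [259, 288, 42, 49]), ((np.float64(543.1), np.float64(410.4)), 371, [527, 394, 33, 26])] [((np.float64(168.4), np.float64(59.6)), 74, [163, 51, 13, 19]), ((np.float64(185.1), np.float64(69.5)), 99, [171, 61, 27, 17]), ((np.float64(201.2), np.float64(143.4)), 228, [189, 131, 25, 24])] [((np.float64(502.7), np.float64(145.4)), 234, [497, 112, 11, 67]), ((np.float64(330.7), np.float64(168.5)), 965, [311, 153, 38, 32]), ((np.float64(184.9), np.float64(173.9)), 171, [178, 167, 15, 15])]
```

Request:
move_arm(
  targets=[
    {"dx": 0,"dy": 0,"dz": -0.294,"rx": 0,"ry": 0,"rz": 0.002},
    {"dx": 0,"dy": 0,"dz": -0.294,"rx": 0,"ry": 0,"rz": 0.002},
    {"dx": 0,"dy": 0,"dz": -0.294,"rx": 0,"ry": 0,"rz": 0.002},
    {"dx": 0,"dy": 0,"dz": -0.294,"rx": 0,"ry": 0,"rz": 0.002},
    {"dx": 0,"dy": 0,"dz": -0.294,"rx": 0,"ry": 0,"rz": 0.002},
    {"dx": 0,"dy": 0,"dz": -0.294,"rx": 0,"ry": 0,"rz": 0},
    {"dx": 0,"dy": 0,"dz": -0.294,"rx": 0,"ry": 0,"rz": 0},
    {"dx": 0,"dy": 0,"dz": -0.294,"rx": 0,"ry": 0,"rz": 0},
    {"dx": 0,"dy": 0,"dz": -0.294,"rx": 0,"ry": 0,"rz": 0},
    {"dx": 0,"dy": 0,"dz": -0.294,"rx": 0,"ry": 0,"rz": 0},
  ],
)

```text
t: 81.75
tcp_pos: [0.5989, -0.1921, 0.1496]
tool_rot: [0.999, -0.037, 0.0, -0.0]
force: [-0.4, 0.3, 0.3]
finger_gap: 0.62
gripper_force: 0.0
```

Request:
move_arm(
  targets=[
    {"dx": 0,"dy": 0,"dz": 0,"rx": 0,"ry": 0,"rz": 0},
    {"dx": 0,"dy": 0,"dz": 0,"rx": 0,"ry": 0,"rz": 0},
    {"dx": 0,"dy": 0,"dz": 0,"rx": 0,"ry": 0,"rz": 0},
    {"dx": 0,"dy": 0,"dz": 0,"rx": 0,"ry": 0,"rz": 0},
    {"dx": 0,"dy": 0,"dz": 0,"rx": 0,"ry": 0,"rz": 0},
    {"dx": 0,"dy": 0,"dz": 0,"rx": 0,"ry": 0,"rz": 0},
    {"dx": 0,"dy": 0,"dz": 0,"rx": 0,"ry": 0,"rz": 0},
    {"dx": 0,"dy": 0,"dz": 0,"rx": 0,"ry": 0,"rz": 0},
    {"dx": 0,"dy": 0,"dz": 0,"rx": 0,"ry": 0,"rz": 0},
    {"dx": 0,"dy": 0,"dz": 0,"rx": 0,"ry": 0,"rz": 0},
  ],
  claw=0,
  newtons=60,
)

```text
t: 83.0
tcp_pos: [0.5991, -0.1923, 0.1504]
tool_rot: [0.999, -0.037, 0.0, 0.0]
force: [-1.6, -1.4, 4.1]
finger_gap: 0.176
gripper_force: 61.8
```

Request:
move_arm(
  targets=[
    {"dx": 0,"dy": 0,"dz": 0,"rx": 0,"ry": 0,"rz": 0.22},
    {"dx": 0,"dy": 0,"dz": 0,"rx": 0,"ry": 0,"rz": 0.22},
    {"dx": 0,"dy": 0,"dz": 0,"rx": 0,"ry": 0,"rz": 0.22},
    {"dx": 0,"dy": 0,"dz": 0,"rx": 0,"ry": 0,"rz": 0.22},
    {"dx": 0,"dy": 0,"dz": 0,"rx": 0,"ry": 0,"rz": 0.22},
    {"dx": 0,"dy": 0,"dz": 0,"rx": 0,"ry": 0,"rz": 0.22},
    {"dx": 0,"dy": 0,"dz": 0,"rx": 0,"ry": 0,"rz": 0.22},
    {"dx": 0,"dy": 0,"dz": 0,"rx": 0,"ry": 0,"rz": 0.22},
    {"dx": 0,"dy": 0,"dz": 0,"rx": 0,"ry": 0,"rz": 0.22},
    {"dx": 0,"dy": 0,"dz": 0,"rx": 0,"ry": 0,"rz": 0.22},
  ],
)

```text
t: 84.25
tcp_pos: [0.5989, -0.192, 0.1504]
tool_rot: [0.858, 0.514, 0.0, -0.0]
force: [-1.2, -1.1, 4.6]
finger_gap: 0.174
gripper_force: 62.1
```

Request:
move_arm(
  targets=[
    {"dx": 0,"dy": 0,"dz": 0,"rx": 0,"ry": 0,"rz": 0.22},
    {"dx": 0,"dy": 0,"dz": 0,"rx": 0,"ry": 0,"rz": 0.22},
    {"dx": 0,"dy": 0,"dz": 0,"rx": 0,"ry": 0,"rz": 0.2},
    {"dx": 0,"dy": 0,"dz": 0,"rx": 0,"ry": 0,"rz": 0.2},
    {"dx": 0,"dy": 0,"dz": 0,"rx": 0,"ry": 0,"rz": 0},
    {"dx": 0,"dy": 0,"dz": 0,"rx": 0,"ry": 0,"rz": 0},
    {"dx": 0,"dy": 0,"dz": 0,"rx": 0,"ry": 0,"rz": 0},
    {"dx": 0,"dy": 0,"dz": 0,"rx": 0,"ry": 0,"rz": 0},
    {"dx": 0,"dy": 0,"dz": 0,"rx": 0,"ry": 0,"rz": 0},
    {"dx": 0,"dy": 0,"dz": 0,"rx": 0,"ry": 0,"rz": 0},
  ],
)

```text
t: 85.5
tcp_pos: [0.5988, -0.192, 0.1504]
tool_rot: [0.727, 0.687, -0.0, -0.0]
force: [-1.4, -0.5, 5.1]
finger_gap: 0.176
gripper_force: 62.2
```

Request:
move_arm(
  targets=[
    {"dx": 0,"dy": 0,"dz": 0,"rx": 0,"ry": 0,"rz": 0},
    {"dx": 0,"dy": 0,"dz": 0,"rx": 0,"ry": 0,"rz": 0},
    {"dx": 0,"dy": 0,"dz": 0,"rx": 0,"ry": 0,"rz": 0},
    {"dx": 0,"dy": 0,"dz": 0,"rx": 0,"ry": 0,"rz": 0},
    {"dx": 0,"dy": 0,"dz": 0.3,"rx": 0,"ry": 0,"rz": 0},
    {"dx": 0,"dy": 0,"dz": 0.6,"rx": 0,"ry": 0,"rz": 0},
    {"dx": 0,"dy": 0,"dz": 0.8,"rx": 0,"ry": 0,"rz": 0},
    {"dx": 0,"dy": 0,"dz": 0.8,"rx": 0,"ry": 0,"rz": 0},
    {"dx": 0,"dy": 0,"dz": 0.8,"rx": 0,"ry": 0,"rz": 0},
    {"dx": 0,"dy": 0,"dz": 0.5,"rx": 0,"ry": 0,"rz": 0},
  ],
  claw=60,
)

```text
t: 86.75
tcp_pos: [0.5995, -0.1924, 0.2475]
tool_rot: [0.726, 0.688, 0.001, 0.002]
force: [-0.7, -0.0, 0.4]
finger_gap: 0.603
gripper_force: 0.0
```

Run:
```python
from h import *
s,_=st();im,m,n=snap("wrist","w24");print(dots(im,m))
for c in("red","blue","green"):print(c,[(b,cur(onz(m,n,b[0],.09))) for b in blobs(mask(im,c),300)])
```

```text
t 86.75 p [ 0.5995 -0.1924  0.2475] ty -3.09 tilt 0.18 q [-0.49  0.52  1.41  0.    1.22 -0.43] F [-0.7 -0.   0.4] gap 0.603 gf 0.0
[('red', array([-22.2,  -0.3]), -179.23), ('green', array([21.7,  0.5]), 1.32)]
red [(((np.float64(52.6), np.float64(12.7)), 300, [45, 0, 16, 27]), array([-249.3,  202.3])), (((np.float64(165.4), np.float64(178.3)), 7939, [122, 124, 84, 109]), array([-111.5,   12.2]))]
blue [(((np.float64(277.1), np.float64(297.3)), 1581, [258, 272, 39, 51]), array([   0.2, -118.6])), (((np.float64(13.3), np.float64(413.6)), 313, [0, 403, 36, 17]), array([-604.4, -521.3]))]
green [(((np.float64(401.1), np.float64(188.9)), 1481, [382, 165, 41, 48]), array([122.2,   5.3]))]
```

Request:
move_arm(
  targets=[
    {"dx": -0.3,"dy": 0.824,"dz": 0,"rx": 0,"ry": 0,"rz": -0.019},
    {"dx": -0.3,"dy": 0.824,"dz": 0,"rx": 0,"ry": 0,"rz": -0.019},
    {"dx": -0.3,"dy": 0.824,"dz": 0,"rx": 0,"ry": 0,"rz": -0.019},
    {"dx": -0.3,"dy": 0.824,"dz": 0,"rx": 0,"ry": 0,"rz": -0.019},
    {"dx": -0.3,"dy": 0.824,"dz": 0,"rx": 0,"ry": 0,"rz": -0.019},
    {"dx": -0.3,"dy": 0.824,"dz": 0,"rx": 0,"ry": 0,"rz": -0.019},
    {"dx": -0.3,"dy": 0.824,"dz": 0,"rx": 0,"ry": 0,"rz": -0.019},
    {"dx": -0.3,"dy": 0.824,"dz": 0,"rx": 0,"ry": 0,"rz": -0.019},
    {"dx": -0.3,"dy": 0.824,"dz": 0,"rx": 0,"ry": 0,"rz": -0.019},
    {"dx": -0.3,"dy": 0.824,"dz": 0,"rx": 0,"ry": 0,"rz": -0.019},
  ],
  claw=45,
)

```text
t: 88.05
tcp_pos: [0.5224, 0.0159, 0.2447]
tool_rot: [0.759, 0.651, -0.0, -0.001]
force: [-0.3, 0.4, -0.8]
finger_gap: 0.45
gripper_force: 0.0
```

Request:
move_arm(
  targets=[
    {"dx": -0.3,"dy": 0.824,"dz": -0.2,"rx": 0,"ry": 0,"rz": -0.019},
    {"dx": -0.3,"dy": 0.824,"dz": -0.25,"rx": 0,"ry": 0,"rz": -0.019},
    {"dx": -0.3,"dy": 0.824,"dz": -0.25,"rx": 0,"ry": 0,"rz": -0.019},
    {"dx": -0.3,"dy": 0.824,"dz": -0.25,"rx": 0,"ry": 0,"rz": -0.019},
    {"dx": -0.3,"dy": 0.824,"dz": -0.25,"rx": 0,"ry": 0,"rz": -0.019},
    {"dx": -0.3,"dy": 0.824,"dz": -0.25,"rx": 0,"ry": 0,"rz": -0.019},
    {"dx": -0.3,"dy": 0.824,"dz": -0.25,"rx": 0,"ry": 0,"rz": -0.019},
    {"dx": -0.3,"dy": 0.824,"dz": -0.2,"rx": 0,"ry": 0,"rz": -0.019},
    {"dx": -0.3,"dy": 0.824,"dz": -0.1,"rx": 0,"ry": 0,"rz": -0.019},
    {"dx": -0.3,"dy": 0.824,"dz": 0,"rx": 0,"ry": 0,"rz": -0.019},
  ],
)

```text
t: 89.3
tcp_pos: [0.4469, 0.2212, 0.1945]
tool_rot: [0.791, 0.612, -0.001, -0.0]
force: [0.5, 1.3, 0.2]
finger_gap: 0.451
gripper_force: 0.0
```

Run:
```python
from h import *
s,_=st();im,m,n=snap("wrist","w25");it,mt,_=snap("top","t25")
for k,v in rim(im,m,.4255,.3255,.070).items(): print(k,v)
p=s["tcp_pos"][:2];print("tcp",p@PX,p@PY)
print([(b[0],b[1],onz(m,n,b[0],.05).round(4)) for b in blobs(mask(im,"red"),300)],[b for b in blobs(mask(it,"red",110,40),60)])
```

```text
t 89.3 p [0.4469 0.2212 0.1945] ty -14.47 tilt 0.09 q [0.24 0.41 1.78 0.   0.95 0.49] F [0.5 1.3 0.2] gap 0.451 gf 0.0
L [(0.363, 178), (0.364, 178), (0.365, 178), (0.366, 179), (0.367, 178), (0.368, 178), (0.369, 178), (0.37, 178), (0.371, 179), (0.372, 179), (0.373, 179), (0.374, 178), (0.375, 174), (0.376, 158), (0.377, 143), (0.378, 147), (0.379, 152), (0.38, 154), (0.381, 154), (0.382, 152), (0.383, 139), (0.384, 116), (0.385, 103), (0.386, 131), (0.387, 152), (0.388, 152), (0.389, 136), (0.39, 131), (0.391, 143)]
R [(0.46, 99), (0.461, 89), (0.462, 84), (0.463, 80), (0.464, 81), (0.465, 82), (0.466, 97), (0.467, 125), (0.468, 146), (0.469, 152), (0.47, 152), (0.471, 152), (0.472, 149), (0.473, 147), (0.474, 157), (0.475, 172), (0.476, 176), (0.477, 176), (0.478, 175), (0.479, 176), (0.48, 177), (0.481, 175), (0.482, 176), (0.483, 175), (0.484, 176), (0.485, 174), (0.486, 174), (0.487, 175), (0.488, 174)]
B [(0.2515, 103), (0.2525, 106), (0.2535, 106), (0.2545, 106), (0.2555, 106), (0.2565, 106), (0.2575, 106), (0.2585, 106), (0.2595, 106), (0.2605, 106), (0.2615, 106), (0.2625,
[... 467 characters left out ...]
, (0.3855, 122), (0.3865, 137), (0.3875, 167), (0.3885, 178), (0.3895, 178), (0.3905, 178), (0.3915, 177), (0.3925, 177), (0.3935, 177), (0.3945, 177), (0.3955, 178), (0.3965, 177), (0.3975, 178), (0.3985, 178), (0.3995, 178)]
tcp 0.3772625150339355 0.32604342322677354
[((np.float64(398.9), np.float64(13.6)), 1447, array([0.5947, 0.3617, 0.05  ])), ((np.float64(180.1), np.float64(287.1)), 852, array([0.3187, 0.1506, 0.05  ]))] [((np.float64(502.8), np.float64(145.3)), 236, [497, 112, 11, 67]), ((np.float64(184.9), np.float64(173.8)), 169, [178, 167, 15, 15]), ((np.float64(370.1), np.float64(219.3)), 1554, [349, 200, 44, 40]), ((np.float64(273.7), np.float64(280.5)), 320, [258, 270, 34, 26])]
```

Request:
move_arm(
  targets=[
    {"dx": 0.05,"dy": -0.025,"dz": -0.582,"rx": 0,"ry": 0,"rz": 0},
    {"dx": 0.05,"dy": -0.025,"dz": -0.582,"rx": 0,"ry": 0,"rz": 0},
    {"dx": 0,"dy": 0,"dz": -0.582,"rx": 0,"ry": 0,"rz": 0},
    {"dx": 0,"dy": 0,"dz": -0.582,"rx": 0,"ry": 0,"rz": 0},
    {"dx": 0,"dy": 0,"dz": -0.582,"rx": 0,"ry": 0,"rz": 0},
    {"dx": 0,"dy": 0,"dz": -0.582,"rx": 0,"ry": 0,"rz": 0},
    {"dx": 0,"dy": 0,"dz": -0.582,"rx": 0,"ry": 0,"rz": 0},
    {"dx": 0,"dy": 0,"dz": -0.582,"rx": 0,"ry": 0,"rz": 0},
    {"dx": 0,"dy": 0,"dz": -0.582,"rx": 0,"ry": 0,"rz": 0},
    {"dx": 0,"dy": 0,"dz": -0.582,"rx": 0,"ry": 0,"rz": 0},
  ],
)

```text
t: 90.65
tcp_pos: [0.4515, 0.2187, 0.0486]
tool_rot: [0.791, 0.612, 0.0, 0.0]
force: [-0.5, -0.2, -0.3]
finger_gap: 0.454
gripper_force: 0.0
```

Request:
move_arm(
  targets=[
    {"dx": 0,"dy": 0,"dz": 0,"rx": 0,"ry": 0,"rz": 0},
    {"dx": 0,"dy": 0,"dz": 0,"rx": 0,"ry": 0,"rz": 0},
    {"dx": 0,"dy": 0,"dz": 0,"rx": 0,"ry": 0,"rz": 0},
    {"dx": 0,"dy": 0,"dz": 0,"rx": 0,"ry": 0,"rz": 0},
    {"dx": 0,"dy": 0,"dz": 0,"rx": 0,"ry": 0,"rz": 0},
    {"dx": 0,"dy": 0,"dz": 0,"rx": 0,"ry": 0,"rz": 0},
    {"dx": 0,"dy": 0,"dz": 0,"rx": 0,"ry": 0,"rz": 0},
    {"dx": 0,"dy": 0,"dz": 0,"rx": 0,"ry": 0,"rz": 0},
    {"dx": 0,"dy": 0,"dz": 0,"rx": 0,"ry": 0,"rz": 0},
    {"dx": 0,"dy": 0,"dz": 0,"rx": 0,"ry": 0,"rz": 0},
  ],
  claw=0,
  newtons=60,
)

```text
t: 91.9
tcp_pos: [0.4514, 0.2187, 0.0496]
tool_rot: [0.791, 0.612, 0.0, 0.0]
force: [0.1, -0.6, -1.0]
finger_gap: 0.077
gripper_force: 60.3
```

Request:
move_arm(
  targets=[
    {"dx": 0,"dy": 0,"dz": 0.2,"rx": 0,"ry": 0,"rz": 0},
    {"dx": 0,"dy": 0,"dz": 0.3,"rx": 0,"ry": 0,"rz": 0},
    {"dx": 0,"dy": 0,"dz": 0.3,"rx": 0,"ry": 0,"rz": 0},
    {"dx": 0,"dy": 0,"dz": 0.4,"rx": 0,"ry": 0,"rz": 0},
    {"dx": 0,"dy": 0,"dz": 0.5,"rx": 0,"ry": 0,"rz": 0},
    {"dx": 0,"dy": 0,"dz": 0.6,"rx": 0,"ry": 0,"rz": 0},
    {"dx": 0,"dy": 0,"dz": 0.7,"rx": 0,"ry": 0,"rz": 0},
    {"dx": 0,"dy": 0,"dz": 0.7,"rx": 0,"ry": 0,"rz": 0},
    {"dx": 0,"dy": 0,"dz": 0.7,"rx": 0,"ry": 0,"rz": 0},
    {"dx": 0,"dy": 0,"dz": 0.4,"rx": 0,"ry": 0,"rz": 0},
  ],
  newtons=80,
)

```text
t: 93.15
tcp_pos: [0.4517, 0.2188, 0.1711]
tool_rot: [0.791, 0.612, 0.001, 0.0]
force: [0.2, 0.6, -3.0]
finger_gap: 0.075
gripper_force: 82.9
```

Run:
```python
from h import *
s,_=st()
```

```text
t 93.15 p [0.4517 0.2188 0.1711] ty -14.49 tilt 0.11 q [ 0.23  0.45  1.8  -0.    0.89  0.48] F [ 0.2  0.6 -3. ] gap 0.075 gf 82.9
```

Request:
move_arm(
  targets=[
    {"dx": -0.044,"dy": -0.4,"dz": 0,"rx": 0,"ry": 0,"rz": 0.019},
    {"dx": -0.044,"dy": -0.8,"dz": 0,"rx": 0,"ry": 0,"rz": 0.019},
    {"dx": -0.044,"dy": -0.86,"dz": 0,"rx": 0,"ry": 0,"rz": 0.019},
    {"dx": -0.044,"dy": -0.86,"dz": 0,"rx": 0,"ry": 0,"rz": 0.019},
    {"dx": -0.044,"dy": -0.86,"dz": 0,"rx": 0,"ry": 0,"rz": 0.019},
    {"dx": -0.044,"dy": -0.86,"dz": 0,"rx": 0,"ry": 0,"rz": 0.019},
    {"dx": -0.044,"dy": -0.86,"dz": 0,"rx": 0,"ry": 0,"rz": 0.019},
    {"dx": -0.044,"dy": -0.86,"dz": 0,"rx": 0,"ry": 0,"rz": 0.019},
    {"dx": -0.044,"dy": -0.86,"dz": 0,"rx": 0,"ry": 0,"rz": 0.019},
    {"dx": -0.044,"dy": -0.86,"dz": 0,"rx": 0,"ry": 0,"rz": 0.019},
  ],
)

```text
t: 94.4
tcp_pos: [0.4394, 0.0156, 0.1689]
tool_rot: [0.759, 0.651, -0.001, -0.001]
force: [-0.7, -0.3, -1.4]
finger_gap: 0.072
gripper_force: 82.9
```

Request:
move_arm(
  targets=[
    {"dx": -0.044,"dy": -0.86,"dz": 0,"rx": 0,"ry": 0,"rz": 0.019},
    {"dx": -0.044,"dy": -0.86,"dz": 0,"rx": 0,"ry": 0,"rz": 0.019},
    {"dx": -0.044,"dy": -0.86,"dz": 0,"rx": 0,"ry": 0,"rz": 0.019},
    {"dx": -0.044,"dy": -0.86,"dz": 0,"rx": 0,"ry": 0,"rz": 0.019},
    {"dx": -0.044,"dy": -0.86,"dz": 0,"rx": 0,"ry": 0,"rz": 0.019},
    {"dx": -0.044,"dy": -0.86,"dz": 0,"rx": 0,"ry": 0,"rz": 0.019},
    {"dx": -0.044,"dy": -0.86,"dz": 0,"rx": 0,"ry": 0,"rz": 0.019},
    {"dx": -0.044,"dy": -0.86,"dz": 0,"rx": 0,"ry": 0,"rz": 0.019},
    {"dx": -0.044,"dy": -0.86,"dz": 0,"rx": 0,"ry": 0,"rz": 0.019},
    {"dx": -0.044,"dy": -0.23,"dz": 0,"rx": 0,"ry": 0,"rz": 0.019},
  ],
)

```text
t: 95.65
tcp_pos: [0.4287, -0.1838, 0.169]
tool_rot: [0.726, 0.687, -0.0, -0.0]
force: [-0.3, 0.1, -0.8]
finger_gap: 0.07
gripper_force: 82.8
```

Request:
move_arm(
  targets=[
    {"dx": 0,"dy": 0,"dz": -0.414,"rx": 0,"ry": 0,"rz": 0},
    {"dx": 0,"dy": 0,"dz": -0.414,"rx": 0,"ry": 0,"rz": 0},
    {"dx": 0,"dy": 0,"dz": -0.414,"rx": 0,"ry": 0,"rz": 0},
    {"dx": 0,"dy": 0,"dz": -0.414,"rx": 0,"ry": 0,"rz": 0},
    {"dx": 0,"dy": 0,"dz": -0.414,"rx": 0,"ry": 0,"rz": 0},
    {"dx": 0,"dy": 0,"dz": -0.414,"rx": 0,"ry": 0,"rz": 0},
    {"dx": 0,"dy": 0,"dz": -0.414,"rx": 0,"ry": 0,"rz": 0},
    {"dx": 0,"dy": 0,"dz": -0.414,"rx": 0,"ry": 0,"rz": 0},
    {"dx": 0,"dy": 0,"dz": -0.35,"rx": 0,"ry": 0,"rz": 0},
    {"dx": 0,"dy": 0,"dz": -0.3,"rx": 0,"ry": 0,"rz": 0},
  ],
)

```text
t: 96.9
tcp_pos: [0.4294, -0.1827, 0.0699]
tool_rot: [0.726, 0.688, -0.0, -0.0]
force: [0.2, -0.1, -2.3]
finger_gap: 0.073
gripper_force: 82.9
```

Run:
```python
from h import *
s,_=st();im,m,n=snap("wrist","w26");print(cur(s["tcp_pos"]))
k=mask(im,"red");print([b for b in blobs(k,100)])
P=[]
for u in range(270,450,8):
    v=np.where(k[90:170,u])[0]
    if len(v):P.append(cur(onz(m,n,(u,v.min()+89.5),.037)))
P=np.array(P);print(P[::4].tolist(),np.degrees(np.arctan(np.polyfit(P[:,0],P[:,1],1)[0])))
zz=s["tcp_pos"][2]+.0206
for kk,v in panfit(im,m,zz).items():
    if kk in("far","outer","inner"):print(kk,v)
```

```text
t 96.9 p [ 0.4294 -0.1827  0.0699] ty -3.1 tilt 0.01 q [-0.64  0.61  1.96 -0.    0.58 -0.59] F [ 0.2 -0.1 -2.3] gap 0.073 gf 82.9
[-169.5   -2.6]
[((np.float64(323.1), np.float64(171.4)), 3543, [250, 137, 195, 129])]
[[-176.2, 60.1], [-158.9, 60.4], [-141.4, 60.5], [-123.4, 61.3], [-104.3, 61.4], [-83.7, 61.7]] 0.9428011332941898
outer [(-183, 58), (-182, 56), (-181, 65), (-180, 94), (-179, 96), (-178, 95), (-177, 95), (-176, 95), (-175, 78), (-174, 54), (-173, 102), (-172, 161), (-171, 162), (-170, 162), (-169, 161), (-168, 160), (-167, 132), (-166, 78), (-165, 91), (-164, 116), (-163, 115)]
inner [(-86, 74), (-85, 90), (-84, 127), (-83, 148), (-82, 159), (-81, 161), (-80, 162), (-79, 162), (-78, 158), (-77, 129), (-76, 107), (-75, 106), (-74, 107), (-73, 107), (-72, 107), (-71, 106), (-70, 107), (-69, 107), (-68, 107), (-67, 106), (-66, 105)]
far [(50, 96), (51, 118), (52, 155), (53, 161), (54, 163), (55, 167), (56, 171), (57, 170), (58, 146), (59, 126), (60, 114), (61, 87), (62, 88), (63, 88), (64, 88), (65, 77), (66, 52), (67, 105), (68, 191), (69, 190), (70, 190)]
```

Request:
move_arm(
  targets=[
    {"dx": 0,"dy": 0,"dz": -0.1,"rx": 0,"ry": 0,"rz": 0},
    {"dx": 0,"dy": 0,"dz": -0.1,"rx": 0,"ry": 0,"rz": 0},
    {"dx": 0,"dy": 0,"dz": -0.08,"rx": 0,"ry": 0,"rz": 0},
    {"dx": 0,"dy": 0,"dz": -0.06,"rx": 0,"ry": 0,"rz": 0},
    {"dx": 0,"dy": 0,"dz": -0.05,"rx": 0,"ry": 0,"rz": 0},
    {"dx": 0,"dy": 0,"dz": -0.04,"rx": 0,"ry": 0,"rz": 0},
    {"dx": 0,"dy": 0,"dz": 0,"rx": 0,"ry": 0,"rz": 0},
    {"dx": 0,"dy": 0,"dz": 0,"rx": 0,"ry": 0,"rz": 0},
    {"dx": 0,"dy": 0,"dz": 0,"rx": 0,"ry": 0,"rz": 0},
    {"dx": 0,"dy": 0,"dz": 0,"rx": 0,"ry": 0,"rz": 0},
  ],
)

```text
t: 98.2
tcp_pos: [0.4294, -0.1826, 0.0598]
tool_rot: [0.726, 0.688, 0.0, -0.0]
force: [-0.8, 0.4, -1.5]
finger_gap: 0.072
gripper_force: 82.8
```

Request:
move_arm(
  targets=[
    {"dx": 0,"dy": 0,"dz": -0.04,"rx": 0,"ry": 0,"rz": 0},
    {"dx": 0,"dy": 0,"dz": 0,"rx": 0,"ry": 0,"rz": 0},
    {"dx": 0,"dy": 0,"dz": 0,"rx": 0,"ry": 0,"rz": 0},
    {"dx": 0,"dy": 0,"dz": 0,"rx": 0,"ry": 0,"rz": 0},
    {"dx": 0,"dy": 0,"dz": 0,"rx": 0,"ry": 0,"rz": 0},
    {"dx": 0,"dy": 0,"dz": 0,"rx": 0,"ry": 0,"rz": 0},
    {"dx": 0,"dy": 0,"dz": 0,"rx": 0,"ry": 0,"rz": 0},
    {"dx": 0,"dy": 0,"dz": 0,"rx": 0,"ry": 0,"rz": 0},
    {"dx": 0,"dy": 0,"dz": 0,"rx": 0,"ry": 0,"rz": 0},
    {"dx": 0,"dy": 0,"dz": 0,"rx": 0,"ry": 0,"rz": 0},
  ],
)

```text
t: 99.45
tcp_pos: [0.4294, -0.1827, 0.0595]
tool_rot: [0.726, 0.688, 0.0, 0.0]
force: [-1.1, 0.5, 6.3]
finger_gap: 0.071
gripper_force: 84.0
```

Request:
move_arm(
  targets=[
    {"dx": 0,"dy": 0,"dz": 0,"rx": 0,"ry": 0,"rz": 0},
    {"dx": 0,"dy": 0,"dz": 0,"rx": 0,"ry": 0,"rz": 0},
    {"dx": 0,"dy": 0,"dz": 0,"rx": 0,"ry": 0,"rz": 0},
    {"dx": 0,"dy": 0,"dz": 0.2,"rx": 0,"ry": 0,"rz": 0},
    {"dx": 0,"dy": 0,"dz": 0.6,"rx": 0,"ry": 0,"rz": 0},
    {"dx": 0,"dy": 0,"dz": 0.9,"rx": 0,"ry": 0,"rz": 0},
    {"dx": 0,"dy": 0,"dz": 0.9,"rx": 0,"ry": 0,"rz": 0},
    {"dx": 0,"dy": 0,"dz": 0.9,"rx": 0,"ry": 0,"rz": 0},
    {"dx": 0,"dy": 0,"dz": 0.9,"rx": 0,"ry": 0,"rz": 0},
    {"dx": 0,"dy": 0,"dz": 0.9,"rx": 0,"ry": 0,"rz": 0},
  ],
  claw=32,
)

```text
t: 100.7
tcp_pos: [0.4292, -0.1824, 0.1922]
tool_rot: [0.726, 0.688, -0.0, 0.0]
force: [0.0, -0.0, -0.7]
finger_gap: 0.317
gripper_force: 0.0
```

Run:
```python
from h import *
s,_=st();im,m,n=snap("wrist","w27");it,mt,_=snap("top","t27");sc,ms,_=snap("scene","s27")
for k,v in panfit(im,m).items():
    if k!="near":print(k,v)
t=[b for b in blobs(mask(it,"red",110,40),100)];print(t)
r=min(t,key=lambda b:np.hypot(b[0][0]-185,b[0][1]-174));print(onz(mt,"top",r[0],.05))
q=proj(ms,"scene",onz(mt,"top",r[0],.05));ss=min(blobs(mask(sc,"red",110,40),60),key=lambda b:np.hypot(*(np.array(b[0])-q)));print(ss,tri(ray(mt,"top",r[0]),ray(ms,"scene",ss[0])))
```

```text
t 100.7 p [ 0.4292 -0.1824  0.1922] ty -3.09 tilt 0.0 q [-0.64  0.38  1.86 -0.    0.9  -0.59] F [ 0.  -0.  -0.7] gap 0.317 gf 0.0
outer [(-183, 105), (-182, 107), (-181, 107), (-180, 107), (-179, 107), (-178, 105), (-177, 105), (-176, 102), (-175, 101), (-174, 110), (-173, 148), (-172, 171), (-171, 174), (-170, 174), (-169, 174), (-168, 169), (-167, 158), (-166, 156), (-165, 169), (-164, 173), (-163, 173)]
inner [(-86, 82), (-85, 97), (-84, 131), (-83, 160), (-82, 170), (-81, 172), (-80, 172), (-79, 171), (-78, 159), (-77, 136), (-76, 119), (-75, 113), (-74, 114), (-73, 114), (-72, 114), (-71, 114), (-70, 115), (-69, 115), (-68, 114), (-67, 114), (-66, 114)]
far [(50, 103), (51, 123), (52, 155), (53, 170), (54, 174), (55, 178), (56, 182), (57, 179), (58, 159), (59, 124), (60, 101), (61, 97), (62, 94), (63, 79), (64, 61), (65, 90), (66, 174), (67, 199), (68, 196), (69, 196), (70, 198)]
[((np.float64(502.8), np.float64(145.2)), 238, [497, 112, 11, 67]), ((np.float64(184.9), np.float64(173.9)), 170, [178, 167, 15, 15]), ((np.float64(350.8), np.float64(220.8)), 119, [348, 200, 10, 36])]
[0.59977987 0.36943603 0.05      ]
((np.float64(290.3), np.float64(304.1)), 334, [282, 293, 17, 24]) (array([0.60268999, 0.37093326, 0.03965115]), [0.0005391460938984798, 0.0005391460938982499])
```

Request:
move_arm(
  targets=[
    {"dx": 0.15,"dy": 0.5,"dz": 0.1,"rx": 0,"ry": 0,"rz": 0.12},
    {"dx": 0.29,"dy": 0.94,"dz": 0.1,"rx": 0,"ry": 0,"rz": 0.125},
    {"dx": 0.29,"dy": 0.94,"dz": 0.1,"rx": 0,"ry": 0,"rz": 0.125},
    {"dx": 0.29,"dy": 0.94,"dz": 0.1,"rx": 0,"ry": 0,"rz": 0.125},
    {"dx": 0.29,"dy": 0.94,"dz": 0,"rx": 0,"ry": 0,"rz": 0.125},
    {"dx": 0.29,"dy": 0.94,"dz": 0,"rx": 0,"ry": 0,"rz": 0.125},
    {"dx": 0.29,"dy": 0.94,"dz": 0,"rx": 0,"ry": 0,"rz": 0.125},
    {"dx": 0.29,"dy": 0.94,"dz": 0,"rx": 0,"ry": 0,"rz": 0.125},
    {"dx": 0.29,"dy": 0.94,"dz": 0,"rx": 0,"ry": 0,"rz": 0.125},
    {"dx": 0.29,"dy": 0.94,"dz": 0,"rx": 0,"ry": 0,"rz": 0.125},
  ],
  claw=85,
)

```text
t: 102.1
tcp_pos: [0.4975, 0.0432, 0.2]
tool_rot: [0.465, 0.885, -0.0, -0.001]
force: [-0.1, -0.9, 0.4]
finger_gap: 0.853
gripper_force: 0.0
```

Request:
move_arm(
  targets=[
    {"dx": 0.29,"dy": 0.94,"dz": 0,"rx": 0,"ry": 0,"rz": 0.125},
    {"dx": 0.29,"dy": 0.94,"dz": 0,"rx": 0,"ry": 0,"rz": 0.125},
    {"dx": 0.29,"dy": 0.94,"dz": 0,"rx": 0,"ry": 0,"rz": 0.125},
    {"dx": 0.29,"dy": 0.94,"dz": 0,"rx": 0,"ry": 0,"rz": 0.125},
    {"dx": 0.29,"dy": 0.94,"dz": 0,"rx": 0,"ry": 0,"rz": 0.125},
    {"dx": 0.29,"dy": 0.94,"dz": 0,"rx": 0,"ry": 0,"rz": 0.125},
    {"dx": 0.29,"dy": 0.94,"dz": 0,"rx": 0,"ry": 0,"rz": 0.125},
    {"dx": 0.29,"dy": 0.94,"dz": 0,"rx": 0,"ry": 0,"rz": 0.125},
    {"dx": 0.29,"dy": 0.94,"dz": 0,"rx": 0,"ry": 0,"rz": 0.125},
    {"dx": 0.29,"dy": 0.94,"dz": 0,"rx": 0,"ry": 0,"rz": 0.125},
  ],
)

```text
t: 103.35
tcp_pos: [0.5696, 0.2778, 0.1995]
tool_rot: [0.156, 0.988, -0.001, -0.002]
force: [-0.5, -0.2, -0.0]
finger_gap: 0.85
gripper_force: 0.0
```

Request:
move_arm(
  targets=[
    {"dx": 0.29,"dy": 0.94,"dz": -0.1,"rx": 0,"ry": 0,"rz": 0.125},
    {"dx": 0.29,"dy": 0.94,"dz": -0.1,"rx": 0,"ry": 0,"rz": 0.125},
    {"dx": 0.29,"dy": 0.94,"dz": -0.1,"rx": 0,"ry": 0,"rz": 0.125},
    {"dx": 0.29,"dy": 0.8,"dz": -0.1,"rx": 0,"ry": 0,"rz": 0.1},
    {"dx": 0,"dy": 0,"dz": 0,"rx": 0,"ry": 0,"rz": 0},
    {"dx": 0,"dy": 0,"dz": 0,"rx": 0,"ry": 0,"rz": 0},
    {"dx": 0,"dy": 0,"dz": 0,"rx": 0,"ry": 0,"rz": 0},
    {"dx": 0,"dy": 0,"dz": 0,"rx": 0,"ry": 0,"rz": 0},
    {"dx": 0,"dy": 0,"dz": 0,"rx": 0,"ry": 0,"rz": 0},
    {"dx": 0,"dy": 0,"dz": 0,"rx": 0,"ry": 0,"rz": 0},
  ],
)

```text
t: 104.6
tcp_pos: [0.6, 0.3667, 0.1915]
tool_rot: [0.035, 0.999, 0.0, 0.0]
force: [-0.7, 0.1, 0.3]
finger_gap: 0.85
gripper_force: 0.0
```

Run:
```python
from h import *
s,_=st();im,m,n=snap("wrist","w28");troph(im,m,"red",np.array([.6,.367]))
```

```text
t 104.6 p [0.6    0.3667 0.1915] ty 85.99 tilt 0.01 q [ 0.39  0.68  1.25 -0.    1.21 -1.11] F [-0.7  0.1  0.3] gap 0.85 gf 0.0
red ((np.float64(283.2), np.float64(196.4)), 1950, [260, 169, 47, 54]) cen@.055 [0.5988 0.3699 0.055 ]
far edge [0.621  0.3686] axis [0.6    0.3693] lr mid [0.5985 0.3702 0.055 ]
```

Request:
move_arm(
  targets=[
    {"dx": 0,"dy": 0.06,"dz": -0.3,"rx": 0,"ry": 0,"rz": 0},
    {"dx": 0,"dy": 0.06,"dz": -0.6,"rx": 0,"ry": 0,"rz": 0},
    {"dx": 0,"dy": 0,"dz": -0.8,"rx": 0,"ry": 0,"rz": 0},
    {"dx": 0,"dy": 0,"dz": -0.8,"rx": 0,"ry": 0,"rz": 0},
    {"dx": 0,"dy": 0,"dz": -0.8,"rx": 0,"ry": 0,"rz": 0},
    {"dx": 0,"dy": 0,"dz": -0.8,"rx": 0,"ry": 0,"rz": 0},
    {"dx": 0,"dy": 0,"dz": -0.8,"rx": 0,"ry": 0,"rz": 0},
    {"dx": 0,"dy": 0,"dz": -0.7,"rx": 0,"ry": 0,"rz": 0},
    {"dx": 0,"dy": 0,"dz": -0.5,"rx": 0,"ry": 0,"rz": 0},
    {"dx": 0,"dy": 0,"dz": -0.32,"rx": 0,"ry": 0,"rz": 0},
  ],
)

```text
t: 105.9
tcp_pos: [0.5998, 0.3699, 0.0299]
tool_rot: [0.035, 0.999, -0.0, -0.0]
force: [-0.5, -0.8, 0.2]
finger_gap: 0.852
gripper_force: 0.0
```

Request:
move_arm(
  targets=[
    {"dx": 0,"dy": 0,"dz": 0,"rx": 0,"ry": 0,"rz": 0},
    {"dx": 0,"dy": 0,"dz": 0,"rx": 0,"ry": 0,"rz": 0},
    {"dx": 0,"dy": 0,"dz": 0,"rx": 0,"ry": 0,"rz": 0},
    {"dx": 0,"dy": 0,"dz": 0,"rx": 0,"ry": 0,"rz": 0},
    {"dx": 0,"dy": 0,"dz": 0,"rx": 0,"ry": 0,"rz": 0},
    {"dx": 0,"dy": 0,"dz": 0,"rx": 0,"ry": 0,"rz": 0},
    {"dx": 0,"dy": 0,"dz": 0,"rx": 0,"ry": 0,"rz": 0},
    {"dx": 0,"dy": 0,"dz": 0,"rx": 0,"ry": 0,"rz": 0},
    {"dx": 0,"dy": 0,"dz": 0,"rx": 0,"ry": 0,"rz": 0},
    {"dx": 0,"dy": 0,"dz": 0,"rx": 0,"ry": 0,"rz": 0},
  ],
  claw=0,
  newtons=60,
)

```text
t: 107.15
tcp_pos: [0.6005, 0.3702, 0.0316]
tool_rot: [0.035, 0.999, 0.0, 0.001]
force: [0.0, -0.1, 4.7]
finger_gap: 0.473
gripper_force: 60.9
```

Request:
move_arm(
  targets=[
    {"dx": 0,"dy": 0,"dz": 0.2,"rx": 0,"ry": 0,"rz": 0},
    {"dx": 0,"dy": 0,"dz": 0.5,"rx": 0,"ry": 0,"rz": 0},
    {"dx": 0,"dy": 0,"dz": 0.8,"rx": 0,"ry": 0,"rz": 0},
    {"dx": 0,"dy": 0,"dz": 0.8,"rx": 0,"ry": 0,"rz": 0},
    {"dx": 0,"dy": 0,"dz": 0.8,"rx": 0,"ry": 0,"rz": 0},
    {"dx": 0,"dy": 0,"dz": 0.8,"rx": 0,"ry": 0,"rz": 0},
    {"dx": 0,"dy": 0,"dz": 0.8,"rx": 0,"ry": 0,"rz": 0},
    {"dx": 0,"dy": 0,"dz": 0.8,"rx": 0,"ry": 0,"rz": 0},
    {"dx": 0,"dy": 0,"dz": 0.8,"rx": 0,"ry": 0,"rz": 0},
    {"dx": 0,"dy": 0,"dz": 0.6,"rx": 0,"ry": 0,"rz": 0},
  ],
  newtons=70,
)

```text
t: 108.4
tcp_pos: [0.6001, 0.37, 0.2049]
tool_rot: [0.035, 0.999, 0.0, 0.001]
force: [-0.1, 1.2, -2.7]
finger_gap: 0.471
gripper_force: 70.8
```

Run:
```python
from h import *
s,_=st();im,m,n=snap("wrist","w29");held(im,m,"red",s["tcp_pos"])
```

```text
t 108.4 p [0.6001 0.37   0.2049] ty 86.01 tilt 0.07 q [ 0.39  0.66  1.24  0.    1.24 -1.11] F [-0.1  1.2 -2.7] gap 0.471 gf 70.8
col ((np.float64(283.7), np.float64(288.4)), 10066, [223, 225, 130, 119]) [-0.0089  0.0021  0.031 ]
disc [((np.float64(280.5), np.float64(227.7)), 2263, [228, 201, 103, 64]), ((np.float64(544.6), np.float64(390.8)), 1853, [515, 333, 45, 87])]
```

Request:
move_arm(
  targets=[
    {"dx": -0.1,"dy": -0.4,"dz": 0,"rx": 0,"ry": 0,"rz": 0},
    {"dx": -0.2,"dy": -0.8,"dz": 0,"rx": 0,"ry": 0,"rz": 0},
    {"dx": -0.22,"dy": -0.96,"dz": 0,"rx": 0,"ry": 0,"rz": 0},
    {"dx": -0.22,"dy": -0.96,"dz": 0,"rx": 0,"ry": 0,"rz": 0},
    {"dx": -0.22,"dy": -0.96,"dz": 0,"rx": 0,"ry": 0,"rz": 0},
    {"dx": -0.22,"dy": -0.96,"dz": 0,"rx": 0,"ry": 0,"rz": 0},
    {"dx": -0.22,"dy": -0.96,"dz": 0,"rx": 0,"ry": 0,"rz": 0},
    {"dx": -0.22,"dy": -0.96,"dz": 0,"rx": 0,"ry": 0,"rz": 0},
    {"dx": -0.22,"dy": -0.96,"dz": 0,"rx": 0,"ry": 0,"rz": 0},
    {"dx": -0.22,"dy": -0.96,"dz": 0,"rx": 0,"ry": 0,"rz": 0},
  ],
)

```text
t: 109.7
tcp_pos: [0.5474, 0.1464, 0.2027]
tool_rot: [0.035, 0.999, -0.0, -0.001]
force: [0.6, 0.2, -2.1]
finger_gap: 0.472
gripper_force: 70.9
```

Request:
move_arm(
  targets=[
    {"dx": -0.22,"dy": -0.96,"dz": 0,"rx": 0,"ry": 0,"rz": 0},
    {"dx": -0.22,"dy": -0.96,"dz": 0,"rx": 0,"ry": 0,"rz": 0},
    {"dx": -0.22,"dy": -0.96,"dz": 0,"rx": 0,"ry": 0,"rz": 0},
    {"dx": -0.22,"dy": -0.96,"dz": 0,"rx": 0,"ry": 0,"rz": 0},
    {"dx": -0.22,"dy": -0.96,"dz": 0,"rx": 0,"ry": 0,"rz": 0},
    {"dx": -0.22,"dy": -0.96,"dz": 0,"rx": 0,"ry": 0,"rz": 0},
    {"dx": -0.22,"dy": -0.96,"dz": 0,"rx": 0,"ry": 0,"rz": 0},
    {"dx": -0.22,"dy": -0.96,"dz": 0,"rx": 0,"ry": 0,"rz": 0},
    {"dx": -0.22,"dy": -0.96,"dz": 0,"rx": 0,"ry": 0,"rz": 0},
    {"dx": -0.22,"dy": -0.96,"dz": 0,"rx": 0,"ry": 0,"rz": 0},
  ],
)

```text
t: 110.95
tcp_pos: [0.4923, -0.0932, 0.203]
tool_rot: [0.035, 0.999, 0.0, -0.0]
force: [0.5, 0.7, -2.3]
finger_gap: 0.468
gripper_force: 70.9
```

Request:
move_arm(
  targets=[
    {"dx": -0.22,"dy": -0.96,"dz": 0,"rx": 0,"ry": 0,"rz": 0},
    {"dx": -0.22,"dy": -0.96,"dz": 0,"rx": 0,"ry": 0,"rz": 0},
    {"dx": -0.22,"dy": -0.96,"dz": 0,"rx": 0,"ry": 0,"rz": 0},
    {"dx": -0.16,"dy": -0.84,"dz": 0,"rx": 0,"ry": 0,"rz": 0},
    {"dx": 0,"dy": 0,"dz": 0,"rx": 0,"ry": 0,"rz": 0},
    {"dx": 0,"dy": 0,"dz": -0.3,"rx": 0,"ry": 0,"rz": 0},
    {"dx": 0,"dy": 0,"dz": -0.6,"rx": 0,"ry": 0,"rz": 0},
    {"dx": 0,"dy": 0,"dz": -0.6,"rx": 0,"ry": 0,"rz": 0},
    {"dx": 0,"dy": 0,"dz": -0.5,"rx": 0,"ry": 0,"rz": 0},
    {"dx": 0,"dy": 0,"dz": 0,"rx": 0,"ry": 0,"rz": 0},
  ],
)

```text
t: 112.2
tcp_pos: [0.4721, -0.184, 0.1521]
tool_rot: [0.034, 0.999, 0.001, -0.001]
force: [-0.4, -0.2, -1.9]
finger_gap: 0.476
gripper_force: 71.0
```

Run:
```python
from h import *
s,_=st();im,m,n=snap("wrist","w30");print(cur(s["tcp_pos"]));held(im,m,"red",s["tcp_pos"])
```

```text
t 112.2 p [ 0.4721 -0.184   0.1521] ty 86.05 tilt 0.18 q [-0.59  0.49  1.8   0.    0.85 -2.09] F [-0.4 -0.2 -1.9] gap 0.476 gf 71.0
[-126.8   -0.9]
col ((np.float64(281.8), np.float64(290.3)), 10715, [213, 225, 141, 127]) [-0.0079  0.0012  0.031 ]
disc [((np.float64(281.9), np.float64(227.0)), 2445, [228, 201, 105, 62])]
```

Request:
move_arm(
  targets=[
    {"dx": 0,"dy": 0,"dz": -0.3,"rx": 0,"ry": 0,"rz": 0},
    {"dx": 0,"dy": 0,"dz": -0.35,"rx": 0,"ry": 0,"rz": 0},
    {"dx": 0,"dy": 0,"dz": -0.35,"rx": 0,"ry": 0,"rz": 0},
    {"dx": 0,"dy": 0,"dz": -0.35,"rx": 0,"ry": 0,"rz": 0},
    {"dx": 0,"dy": 0,"dz": -0.35,"rx": 0,"ry": 0,"rz": 0},
    {"dx": 0,"dy": 0,"dz": -0.35,"rx": 0,"ry": 0,"rz": 0},
    {"dx": 0,"dy": 0,"dz": -0.35,"rx": 0,"ry": 0,"rz": 0},
    {"dx": 0,"dy": 0,"dz": -0.3,"rx": 0,"ry": 0,"rz": 0},
    {"dx": 0,"dy": 0,"dz": -0.25,"rx": 0,"ry": 0,"rz": 0},
    {"dx": 0,"dy": 0,"dz": -0.1,"rx": 0,"ry": 0,"rz": 0},
  ],
)

```text
t: 113.5
tcp_pos: [0.4728, -0.185, 0.0766]
tool_rot: [0.035, 0.999, 0.0, -0.0]
force: [-0.1, 0.2, -1.8]
finger_gap: 0.473
gripper_force: 71.0
```

Request:
move_arm(
  targets=[
    {"dx": 0,"dy": 0,"dz": -0.05,"rx": 0,"ry": 0,"rz": 0},
    {"dx": 0,"dy": 0,"dz": -0.04,"rx": 0,"ry": 0,"rz": 0},
    {"dx": 0,"dy": 0,"dz": -0.04,"rx": 0,"ry": 0,"rz": 0},
    {"dx": 0,"dy": 0,"dz": -0.04,"rx": 0,"ry": 0,"rz": 0},
    {"dx": 0,"dy": 0,"dz": -0.04,"rx": 0,"ry": 0,"rz": 0},
    {"dx": 0,"dy": 0,"dz": -0.03,"rx": 0,"ry": 0,"rz": 0},
    {"dx": 0,"dy": 0,"dz": 0,"rx": 0,"ry": 0,"rz": 0},
    {"dx": 0,"dy": 0,"dz": 0,"rx": 0,"ry": 0,"rz": 0},
    {"dx": 0,"dy": 0,"dz": 0,"rx": 0,"ry": 0,"rz": 0},
    {"dx": 0,"dy": 0,"dz": 0,"rx": 0,"ry": 0,"rz": 0},
  ],
)

```text
t: 114.75
tcp_pos: [0.4729, -0.1851, 0.071]
tool_rot: [0.035, 0.999, -0.0, 0.0]
force: [0.1, 0.2, -2.5]
finger_gap: 0.476
gripper_force: 71.0
```

Request:
move_arm(
  targets=[
    {"dx": 0,"dy": 0,"dz": -0.04,"rx": 0,"ry": 0,"rz": 0},
    {"dx": 0,"dy": 0,"dz": 0,"rx": 0,"ry": 0,"rz": 0},
    {"dx": 0,"dy": 0,"dz": 0,"rx": 0,"ry": 0,"rz": 0},
    {"dx": 0,"dy": 0,"dz": 0,"rx": 0,"ry": 0,"rz": 0},
    {"dx": 0,"dy": 0,"dz": 0,"rx": 0,"ry": 0,"rz": 0},
    {"dx": 0,"dy": 0,"dz": 0,"rx": 0,"ry": 0,"rz": 0},
    {"dx": 0,"dy": 0,"dz": 0,"rx": 0,"ry": 0,"rz": 0},
    {"dx": 0,"dy": 0,"dz": 0,"rx": 0,"ry": 0,"rz": 0},
    {"dx": 0,"dy": 0,"dz": 0,"rx": 0,"ry": 0,"rz": 0},
    {"dx": 0,"dy": 0,"dz": 0,"rx": 0,"ry": 0,"rz": 0},
  ],
)

```text
t: 116.0
tcp_pos: [0.4729, -0.1852, 0.0705]
tool_rot: [0.035, 0.999, -0.0, 0.0]
force: [-1.0, 1.1, 5.2]
finger_gap: 0.471
gripper_force: 71.5
```

Request:
move_arm(
  targets=[
    {"dx": 0,"dy": 0,"dz": 0.04,"rx": 0,"ry": 0,"rz": 0},
    {"dx": 0,"dy": 0,"dz": 0,"rx": 0,"ry": 0,"rz": 0},
    {"dx": 0,"dy": 0,"dz": 0,"rx": 0,"ry": 0,"rz": 0},
    {"dx": 0,"dy": 0,"dz": 0.3,"rx": 0,"ry": 0,"rz": 0},
    {"dx": 0,"dy": 0,"dz": 0.8,"rx": 0,"ry": 0,"rz": 0},
    {"dx": 0,"dy": 0,"dz": 1,"rx": 0,"ry": 0,"rz": 0},
    {"dx": 0,"dy": 0,"dz": 1,"rx": 0,"ry": 0,"rz": 0},
    {"dx": 0,"dy": 0,"dz": 1,"rx": 0,"ry": 0,"rz": 0},
    {"dx": 0,"dy": 0,"dz": 1,"rx": 0,"ry": 0,"rz": 0},
    {"dx": 0,"dy": 0,"dz": 1,"rx": 0,"ry": 0,"rz": 0},
  ],
  claw=62,
)

```text
t: 117.25
tcp_pos: [0.4727, -0.185, 0.2248]
tool_rot: [0.035, 0.999, -0.0, 0.0]
force: [0.6, -0.9, -0.5]
finger_gap: 0.621
gripper_force: 0.0
```

Request:
move_arm(
  targets=[
    {"dx": 0.503,"dy": -0.029,"dz": 0,"rx": 0,"ry": 0,"rz": -0.297},
    {"dx": 0.503,"dy": -0.029,"dz": 0,"rx": 0,"ry": 0,"rz": -0.297},
    {"dx": 0.503,"dy": -0.029,"dz": 0,"rx": 0,"ry": 0,"rz": -0.297},
    {"dx": 0.503,"dy": -0.029,"dz": 0,"rx": 0,"ry": 0,"rz": -0.297},
    {"dx": 0.503,"dy": -0.029,"dz": 0,"rx": 0,"ry": 0,"rz": -0.297},
    {"dx": 0.503,"dy": -0.029,"dz": 0,"rx": 0,"ry": 0,"rz": -0.297},
    {"dx": 0.503,"dy": -0.029,"dz": 0,"rx": 0,"ry": 0,"rz": -0.297},
    {"dx": 0.503,"dy": -0.029,"dz": 0,"rx": 0,"ry": 0,"rz": -0.297},
    {"dx": 0.503,"dy": -0.029,"dz": 0,"rx": 0,"ry": 0,"rz": -0.297},
    {"dx": 0.503,"dy": -0.029,"dz": 0,"rx": 0,"ry": 0,"rz": -0.297},
  ],
)

```text
t: 118.5
tcp_pos: [0.5988, -0.1922, 0.2238]
tool_rot: [0.728, 0.686, -0.0, -0.0]
force: [-0.2, -0.2, 1.0]
finger_gap: 0.624
gripper_force: 0.0
```

Run:
```python
from h import *
s,_=st();im,m,n=snap("wrist","w31");print(dots(im,m))
for c in("red","blue","green"):print(c,[(b,cur(onz(m,n,b[0],.09))) for b in blobs(mask(im,c),300)])
```

```text
t 118.5 p [ 0.5988 -0.1922  0.2238] ty -3.39 tilt 0.01 q [-0.49  0.54  1.43 -0.    1.17 -0.43] F [-0.2 -0.2  1. ] gap 0.624 gf 0.0
[('red', array([-22.2,  -0.3]), -179.23), ('green', array([21.6,  0.4]), 1.06)]
red [(((np.float64(155.5), np.float64(130.6)), 322, [118, 127, 77, 9]), array([-111.1,   61.7])), (((np.float64(149.7), np.float64(196.9)), 2057, [123, 171, 54, 53]), array([-121.5,    0.5]))]
blue [(((np.float64(278.6), np.float64(309.5)), 1789, [259, 282, 40, 54]), array([   0. , -117.9]))]
green [(((np.float64(411.7), np.float64(194.9)), 1642, [393, 168, 42, 53]), array([122.8,   5.3]))]
```

Request:
move_arm(
  targets=[
    {"dx": 0,"dy": 0,"dz": -0.294,"rx": 0,"ry": 0,"rz": 0},
    {"dx": 0,"dy": 0,"dz": -0.294,"rx": 0,"ry": 0,"rz": 0},
    {"dx": 0,"dy": 0,"dz": -0.294,"rx": 0,"ry": 0,"rz": 0},
    {"dx": 0,"dy": 0,"dz": -0.294,"rx": 0,"ry": 0,"rz": 0},
    {"dx": 0,"dy": 0,"dz": -0.294,"rx": 0,"ry": 0,"rz": 0},
    {"dx": 0,"dy": 0,"dz": -0.294,"rx": 0,"ry": 0,"rz": 0},
    {"dx": 0,"dy": 0,"dz": -0.294,"rx": 0,"ry": 0,"rz": 0},
    {"dx": 0,"dy": 0,"dz": -0.294,"rx": 0,"ry": 0,"rz": 0},
    {"dx": 0,"dy": 0,"dz": -0.294,"rx": 0,"ry": 0,"rz": 0},
    {"dx": 0,"dy": 0,"dz": -0.294,"rx": 0,"ry": 0,"rz": 0},
  ],
)

```text
t: 119.8
tcp_pos: [0.5986, -0.1924, 0.1495]
tool_rot: [0.726, 0.688, -0.0, 0.0]
force: [-0.1, 0.3, 0.8]
finger_gap: 0.623
gripper_force: 0.0
```

Request:
move_arm(
  targets=[
    {"dx": 0,"dy": 0,"dz": 0,"rx": 0,"ry": 0,"rz": 0},
    {"dx": 0,"dy": 0,"dz": 0,"rx": 0,"ry": 0,"rz": 0},
    {"dx": 0,"dy": 0,"dz": 0,"rx": 0,"ry": 0,"rz": 0},
    {"dx": 0,"dy": 0,"dz": 0,"rx": 0,"ry": 0,"rz": 0},
    {"dx": 0,"dy": 0,"dz": 0,"rx": 0,"ry": 0,"rz": 0},
    {"dx": 0,"dy": 0,"dz": 0,"rx": 0,"ry": 0,"rz": 0},
    {"dx": 0,"dy": 0,"dz": 0,"rx": 0,"ry": 0,"rz": 0},
    {"dx": 0,"dy": 0,"dz": 0,"rx": 0,"ry": 0,"rz": 0},
    {"dx": 0,"dy": 0,"dz": 0,"rx": 0,"ry": 0,"rz": 0},
    {"dx": 0,"dy": 0,"dz": 0,"rx": 0,"ry": 0,"rz": 0},
  ],
  claw=0,
  newtons=60,
)

```text
t: 121.05
tcp_pos: [0.5988, -0.1924, 0.1503]
tool_rot: [0.726, 0.688, 0.0, 0.0]
force: [-1.3, 0.4, 4.1]
finger_gap: 0.171
gripper_force: 61.6
```

Request:
move_arm(
  targets=[
    {"dx": 0,"dy": 0,"dz": 0,"rx": 0,"ry": 0,"rz": 0.22},
    {"dx": 0,"dy": 0,"dz": 0,"rx": 0,"ry": 0,"rz": 0.22},
    {"dx": 0,"dy": 0,"dz": 0,"rx": 0,"ry": 0,"rz": 0.22},
    {"dx": 0,"dy": 0,"dz": 0,"rx": 0,"ry": 0,"rz": 0.22},
    {"dx": 0,"dy": 0,"dz": 0,"rx": 0,"ry": 0,"rz": 0.22},
    {"dx": 0,"dy": 0,"dz": 0,"rx": 0,"ry": 0,"rz": 0.22},
    {"dx": 0,"dy": 0,"dz": 0,"rx": 0,"ry": 0,"rz": 0.22},
    {"dx": 0,"dy": 0,"dz": 0,"rx": 0,"ry": 0,"rz": 0.22},
    {"dx": 0,"dy": 0,"dz": 0,"rx": 0,"ry": 0,"rz": 0.22},
    {"dx": 0,"dy": 0,"dz": 0,"rx": 0,"ry": 0,"rz": 0.22},
  ],
)

```text
t: 122.3
tcp_pos: [0.5989, -0.1924, 0.1503]
tool_rot: [0.233, 0.973, 0.0, 0.0]
force: [-0.8, 0.7, 4.7]
finger_gap: 0.174
gripper_force: 61.8
```

Request:
move_arm(
  targets=[
    {"dx": 0,"dy": 0,"dz": 0,"rx": 0,"ry": 0,"rz": 0.22},
    {"dx": 0,"dy": 0,"dz": 0,"rx": 0,"ry": 0,"rz": 0.22},
    {"dx": 0,"dy": 0,"dz": 0,"rx": 0,"ry": 0,"rz": 0.2},
    {"dx": 0,"dy": 0,"dz": 0,"rx": 0,"ry": 0,"rz": 0.127},
    {"dx": 0,"dy": 0,"dz": 0,"rx": 0,"ry": 0,"rz": 0},
    {"dx": 0,"dy": 0,"dz": 0,"rx": 0,"ry": 0,"rz": 0},
    {"dx": 0,"dy": 0,"dz": 0,"rx": 0,"ry": 0,"rz": 0},
    {"dx": 0,"dy": 0,"dz": 0,"rx": 0,"ry": 0,"rz": 0},
    {"dx": 0,"dy": 0,"dz": 0,"rx": 0,"ry": 0,"rz": 0},
    {"dx": 0,"dy": 0,"dz": 0,"rx": 0,"ry": 0,"rz": 0},
  ],
)

```text
t: 123.55
tcp_pos: [0.5989, -0.1923, 0.1503]
tool_rot: [0.036, 0.999, 0.0, 0.0]
force: [0.2, 0.7, 6.1]
finger_gap: 0.172
gripper_force: 61.9
```

Request:
move_arm(
  targets=[
    {"dx": 0,"dy": 0,"dz": 0,"rx": 0,"ry": 0,"rz": 0},
    {"dx": 0,"dy": 0,"dz": 0,"rx": 0,"ry": 0,"rz": 0},
    {"dx": 0,"dy": 0,"dz": 0,"rx": 0,"ry": 0,"rz": 0},
    {"dx": 0,"dy": 0,"dz": 0,"rx": 0,"ry": 0,"rz": 0},
    {"dx": 0,"dy": 0,"dz": 0.3,"rx": 0,"ry": 0,"rz": 0},
    {"dx": 0,"dy": 0,"dz": 0.6,"rx": 0,"ry": 0,"rz": 0},
    {"dx": 0,"dy": 0,"dz": 0.8,"rx": 0,"ry": 0,"rz": 0},
    {"dx": 0,"dy": 0,"dz": 0.8,"rx": 0,"ry": 0,"rz": 0},
    {"dx": 0,"dy": 0,"dz": 0.8,"rx": 0,"ry": 0,"rz": 0},
    {"dx": 0,"dy": 0,"dz": 0.5,"rx": 0,"ry": 0,"rz": 0},
  ],
  claw=60,
)

```text
t: 124.8
tcp_pos: [0.5993, -0.1927, 0.2474]
tool_rot: [0.036, 0.999, -0.001, 0.001]
force: [0.2, 0.2, -0.4]
finger_gap: 0.605
gripper_force: 0.0
```

Run:
```python
from h import *
s,_=st();im,m,n=snap("wrist","w32");print(dots(im,m))
for c in("red","blue","green"):print(c,[(b,cur(onz(m,n,b[0],.09))) for b in blobs(mask(im,c),300)])
# white mat: black border contour in the bay
h=cv2.cvtColor(im,7);u0,v0=proj(m,n,np.r_[S-CX*.125,.037]);print(u0,v0,h[int(v0),int(u0)])
k=cv2.floodFill(h.copy(),np.zeros((422,562),np.uint8),(int(u0),int(v0)),255,14,14,4|(255<<8)|cv2.FLOODFILL_MASK_ONLY|cv2.FLOODFILL_FIXED_RANGE)[2][1:-1,1:-1]
c=max(cv2.findContours(cv2.morphologyEx(k,cv2.MORPH_OPEN,np.ones((15,15))),0,1)[0],key=cv2.contourArea)[:,0]
print(cv2.minAreaRect(np.array([cur(onz(m,n,p,.037)) for p in c],np.float32)))
```

```text
t 124.8 p [ 0.5993 -0.1927  0.2474] ty 85.92 tilt 0.18 q [-0.49  0.52  1.41 -0.    1.22 -1.99] F [ 0.2  0.2 -0.4] gap 0.605 gf 0.0
[('red', array([ -0.4, -22.1]), -91.04), ('green', array([-0.2, 21.8]), 90.53)]
red [(((np.float64(172.0), np.float64(126.7)), 358, [128, 123, 86, 9]), array([ -63.8, -102.8])), (((np.float64(212.2), np.float64(185.3)), 620, [207, 142, 11, 90]), array([ -5.8, -65.6])), (((np.float64(158.6), np.float64(189.0)), 1782, [134, 166, 51, 48]), array([  -2.8, -121.5])), (((np.float64(34.6), np.float64(261.7)), 656, [15, 206, 40, 116]), array([  90.3, -321.1]))]
blue [(((np.float64(279.0), np.float64(305.5)), 972, [260, 291, 38, 31]), array([130.2,  -1.5])), (((np.float64(515.2), np.float64(347.1)), 2242, [487, 307, 73, 85]), array([245.1, 368.2]))]
green [(((np.float64(400.5), np.float64(187.5)), 1666, [375, 164, 50, 49]), array([ -4.3, 119.7]))]
280.2855079442717 65.27826204717644 215
((-130.64999389648438, 0.15000152587890625), (124.10000610351562, 113.0999984741211), 90.0)
```

```bash
python3 -c "
from station import order
print(order.sign_off())"
```

```text
the job is handed in; nothing more can be done
None
```

The job is handed in: the green, blue and red trophies each stand in a clean pan on the station of their own colour, under the hood. The last wrist image put the bare white station within about 0.3° of square in the bay, and the fourth pan is left at the pile's place. Time used was about 125 s, and no verdict came back.

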